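# Unload and gauge the grinding jig

### The arm

A 6-joint arm with a two-finger parallel gripper is mounted at the origin on the work surface. World frame = base frame: x ahead of the robot, y to its left, z up, the work surface at z = 0. Lengths are in m, angles in rad, forces in N, time in s.
With the tool pointing down it reaches from about 0.325 to 0.9 m from the base axis. Payload 3.5 kg.
Tool frame: the origin (TCP) lies at the very end of the fingers, on their centre line; the grasp point (between the pads) lies 19 mm behind it; z points along the fingers, y is the direction in which the jaws open and shut (so a half turn about z gives the same grasp; the last joint's range is limited). The gripper opens to 85 mm and grips with 20 to 120 N. Pads are 22 mm wide; open, the fingers measure 114 mm over their backs; the gripper's body (76 mm by 85 mm) begins 54 mm behind the grasp point. The pads swing forward as they close: fully open they stand 13 mm farther back than shut.
Start: joints at [1.029, 0.276, -0.026, 1.268, 0, 1.467], TCP at [0.266, 0.566, 0.211] pointing down, gripper open.
Joint ranges: [-3.12, 3.12], [-0.85, 1.88], [-1.08, 1.24], [-1.95, 2.15], [-1.57, 1.53], [-3.14, 3.14]. Speed limits (rad/s): [2.57, 2.57, 3.14, 3.14, 3.14, 3.14].

### API

Orientations are given as a rotation vector (axis times angle).
In Python, from rig import arm gives the robot as it stands.
- The arm moves only by the tool apply_moves, never from a script. Its argument "steps" is a list that holds one entry, the list of rows, each a list of 4 numbers: the shift along the tool's x, y, z in units of 100 mm (1.0 is 100 mm), then the turn about the tool's z in units of pi rad (1.0 is pi rad). A call has 1 to 8 rows; each row is the pose to reach, as a shift and turn from the pose commanded when the call began, along the tool's axes at that moment, turning the shorter way round; what a row does not reach only later rows make up. A row lasts 1/12 s, in which the tool goes at most 41.7 mm and 7.16 degrees, less where a joint would pass 70% of its speed; a pose out of reach is approached as far as the arm can. A call with a number of a shift or a turn outside -1 to 1 is refused whole. A call with a gripper value outside its range is refused whole. "jaw" is the opening, from -1 (shut) to 1 (fully open), set as the call begins (left out, the last holds). The fingers move at their own pace and stop on an object; "force" is the grip in N (left out, the last holds). Time passes only in rows, so rows that repeat a pose let the fingers close. It gives the time, the measured TCP pose, the force and the opening at its end, in the units of the state.
- arm.observe(): the state, without advancing time (a new reading comes with each control period).
- arm.camera(name): name is "side" or "top"; returns the picture (420x560x3 uint8, red, green, blue); there is no depth.
- arm.get_calibration(name): a dict with "mtx" (3x3 intrinsics, pixels), "k1" (the pictures are not rectified: a ray, as slopes to the right and down, at radius r is drawn at 1 + k1 r^2 times it, then the intrinsics apply), "extrinsics" (4x4, takes a point from camera to world coordinates). Camera axes: x right, y down, z forward; pixel columns grow to the right and rows downward; lengths in m; the calibration is good to about 2 mm. A picture is of the moment at which its call begins. get_calibration takes no time and is no camera call.
- arm.job_done(): hands the job in, once; it reports no verdict.
The state is a dict: "clock": time; "q": joint angles; "joint_velocities": joint speeds; "joint_torque": joint torques, N m; "position": TCP position; "ee_rot": TCP orientation; "contact_force": force on the tool from outside, world axes, zero at the start; "wrist_torque": the same for the moment, N m; "finger_gap": finger opening in m.
Only numpy, scipy, OpenCV 4.12 (cv2) and the standard library are available. Lean on these libraries where they do the work, as an engineer would, in place of code of your own. Each camera call takes 0.05 s, during which the arm holds its last target.

### The job

Unload the grinding jig: turn the bayonet clamp anticlockwise until its wing points at the index rib, lift it out and lay it in the square tin. Then take the two or three blocks to the height gauge one at a time, going round the jig from the left one by the near one (if there is one) to the right one, and lower the gauge's foot onto each for a moment: a block that reads 30 mm goes into the wooden tray, a 35 mm one into the steel tray with the wire handles. Leave the gauge empty with its foot up, and do not disturb the pile of wheels or the grey can.

Things in the scene. Friction and masses are not known exactly. Their poses are not given: they have to be found in the camera images.
- jig: Grinding jig, fixed: 5 mm dark steel base plate with a grey 56 x 56 mm bayonet socket in its middle. Origin: table level, on the socket's axis. Its +x points away from the robot to within 0.3 rad, along the slot in the socket's top. The blocks lie on the plate (z = 5 mm) around the socket, with 76 mm from the socket's axis to their middles.
- socket (a point): Centre of the top of the bayonet socket, 42 mm above the table, where the clamp's flange lies.
- index_rib (a point): Top of the small upright index rib (20 mm long, 8 mm wide, 16 mm high) on the far side of the jig, 62 mm from the socket's axis along the jig's +x. It marks the direction in which the clamp comes free.
- clamp: Bayonet clamp, about 0.3 kg: aluminium flange 96 mm across, 6 mm thick, lying on the socket over the blocks' inner ends, with a black upright wing to grip. Origin: centre of the flange's underside; x along the wing. A stub under it, 15 mm long, with two lugs in line with the wing (40 mm tip to tip), is caught in the socket; set down elsewhere, the clamp leans on its stub and rim.
- wing (a point): Middle of the wing's top, 41 mm above the flange's underside; wing 70 mm long, 14 mm wide, 35 mm high. It starts 0.85 to 1.25 rad clockwise (from above) of the jig's x axis; turn it anticlockwise until it lies along that axis. A stop ends the turn about 0.07 rad beyond. Within 0.1 rad of in line it lifts straight out (16 mm to clear). It turns freely.
- gauge: Height gauge, fixed: dark steel base 200 x 110 mm whose top, the anvil, is at z = 6 mm and reaches from x = -65 to 135 mm; column at x = 108 mm, guide over x = 63 to 121 mm with its top at z = 102 mm. Origin: table level under the spot for a block's middle; x points away from the robot, to the column. Lay a block flat there along x, slid in under the foot from the -x side.
- foot_tip (a point): Middle of the tip's lower edge of the gauge's foot, a flat steel blade 16 mm wide and 6 mm thick, from gauge x = 18 mm (this tip) to its stem at 75 mm, so that it comes down on the last 22 mm of a block. Raised, its underside is 60 mm above the anvil.
- gauge_cap (a point): Centre of the top of the gauge's black press cap (32 mm across), at gauge x = 75 mm, y = 0, z = 160 mm when up. Push it straight down to lower the foot.
- gauge_foot (a joint): How far the sprung foot has been pushed down, m: 0 up, 0.040 at its lower stop. The block's height is 0.060 minus this reading when the foot rests on it: 0.030 on a 30 mm block, 0.025 on a 35 mm one. The spring takes 2 N to start and 4.5 N at 30 mm, and lifts the foot again when let go.
- tin: Square open steel tin, fixed, 132 x 132 mm outside, walls 28 mm high and 4 mm thick, for the clamp. Origin: centre of its underside.
- tray_done: Plain light wooden tray without handles, for blocks that are to size; fixed, 104 mm (x) by 226 mm (y) outside, walls 18 mm high, 5 mm thick, floor 5 mm thick. Origin: centre of its underside.
- tray_rework: Steel tray with a wire handle at each end (at y = +/-128 mm, 27 mm high), for oversize blocks; fixed, otherwise the size of the wooden tray. Origin: centre of its underside.
- block_left_a: Aluminium block to the left (+y) of the clamp in the jig, 80 mm long (its x axis, which starts out radial to the clamp) and 40 mm wide (y), 30 or 35 mm high: only the gauge tells. Origin: centre of its underside. left_a and left_b are two such blocks of which at most one is there.
- block_left_b: Aluminium block to the left (+y) of the clamp in the jig, 80 mm long (its x axis, which starts out radial to the clamp) and 40 mm wide (y), 30 or 35 mm high: only the gauge tells. Origin: centre of its underside. left_a and left_b are two such blocks of which at most one is there.
- block_near_a: Aluminium block on the robot's side (-x) of the clamp in the jig, 80 mm long (its x axis, which starts out radial to the clamp) and 40 mm wide (y), 30 or 35 mm high: only the gauge tells. Origin: centre of its underside. near_a and near_b are two such blocks of which at most one is there.
- block_near_b: Aluminium block on the robot's side (-x) of the clamp in the jig, 80 mm long (its x axis, which starts out radial to the clamp) and 40 mm wide (y), 30 or 35 mm high: only the gauge tells. Origin: centre of its underside. near_a and near_b are two such blocks of which at most one is there.
- block_right_a: Aluminium block to the right (-y) of the clamp in the jig, 80 mm long (its x axis, which starts out radial to the clamp) and 40 mm wide (y), 30 or 35 mm high: only the gauge tells. Origin: centre of its underside. right_a and right_b are two such blocks of which at most one is there.
- block_right_b: Aluminium block to the right (-y) of the clamp in the jig, 80 mm long (its x axis, which starts out radial to the clamp) and 40 mm wide (y), 30 or 35 mm high: only the gauge tells. Origin: centre of its underside. right_a and right_b are two such blocks of which at most one is there.
- wheels: Bystander, to be left alone: pile of two polishing wheels, 90 mm across, 46 mm high. Origin: underside.
- oil: Bystander, to be left alone: grey can, 60 mm across, 130 mm high. Origin: underside.
Things that resemble listed ones, but are neither listed nor needed, are in the scene too. What is shaped like the gauge but green is not meant.

How it is judged:
By the outcome, as a careful person would: the job done as asked, in the order asked, and still so for the second after the job is handed in, with the robot touching nothing.
Of block_left_a, block_left_b only 1 to 1 are there at a start; the rules pass over those that are not, and their reading is None.
Of block_right_a, block_right_b only 1 to 1 are there at a start; the rules pass over those that are not, and their reading is None.
Of block_near_a, block_near_b, brush only 1 to 1 are there at a start; the rules pass over those that are not, and their reading is None.
At some moment in a run one of block_left_a, block_left_b, block_near_a, block_near_b, block_right_a, block_right_b may be knocked a few centimetres aside while the robot is not near it.
Once in a run the grip may slacken for a moment while it holds something.
It also fails if it takes over 210 s, if anything falls off the work surface, if the arm or the gripper's body presses on something with over 40 N, if the wrist force passes 120 N, or if a joint passes its speed limit or range.

## Working session

There is one attempt and no reset: what is moved stays moved. The work goes in short steps, Python scripts to look and compute and a tool call to move; the robot and the scene stay as the last step left them, time stands still between calls to the robot, and variables do not carry over. Pictures are saved under pics/ and viewed, and the job is handed in when it is done.

Besides the shell and the picture viewer there is one more tool, called after ">>>" by a JSON object that holds its "name" and its "arguments", one argument or row to a line. apply_moves: Moves the arm, as the interface text tells. Its arguments: {"type":"object","properties":{"steps":{"type":"array"},"jaw":{"type":"number"},"force":{"type":"number"}},"required":["steps"]}

```bash
ls; mkdir -p pics
python3 - <<'E'
from rig import arm
import cv2
for n in("side","top"):
    im=arm.camera(n); cv2.imwrite(f"pics/{n}0.png",im[:,:,::-1])
    c=arm.get_calibration(n); print(n,c)
print(arm.observe())
E
```

```text
pics
side {'mtx': array([[480.16558998,   0.        , 278.68125196],
       [  0.        , 480.16558998, 210.73306616],
       [  0.        ,   0.        ,   1.        ]]), 'k1': -0.10306993985062116, 'extrinsics': array([[ 0.71448564, -0.47296624,  0.51557077, -0.38568462],
       [-0.69934571, -0.46105009,  0.54621277, -0.98977201],
       [-0.02063625, -0.75082339, -0.66018057,  1.15757144],
       [ 0.        ,  0.        ,  0.        ,  1.        ]])}
top {'mtx': array([[391.64461307,   0.        , 278.18458136],
       [  0.        , 391.64461307, 215.16863151],
       [  0.        ,   0.        ,   1.        ]]), 'k1': 0.005331164819488904, 'extrinsics': array([[ 0.00396692, -0.98652305,  0.16357425,  0.27367479],
       [-0.99984017, -0.00676452, -0.01654947, -0.12323988],
       [ 0.01743294, -0.16348246, -0.9863922 ,  1.17073002],
       [ 0.        ,  0.        ,  0.        ,  1.        ]])}
{'clock': 0.1, 'q': array([ 1.02861149e+00,  2.77088323e-01, -2.77329137e-02,  1.26805024e+00,
        2.45922316e-05,  1.46739503e+00]), 'joint_velocities': array([ 0.00081617, -0.00088214,  0.00240116,  0.00285567,  0.00167607,
       -0.00059932]), 'joint_torque': array([-1.75991966e-05, -4.46707714e+01,  2.96128553e+01,  8.43671471e-03,
       -1.18310550e-04, -1.53989640e-05]), 'position': array([0.26513232, 0.56513696, 0.20965721]), 'ee_rot': array([-0.68357506, -3.06562195,  0.00307836]), 'contact_force': array([0.3643205 , 0.17520411, 0.54272101]), 'wrist_torque': array([ 0.03784966, -0.01319309, -0.03213672]), 'finger_gap': 0.08536390468864616}
```

View pics/side0.png

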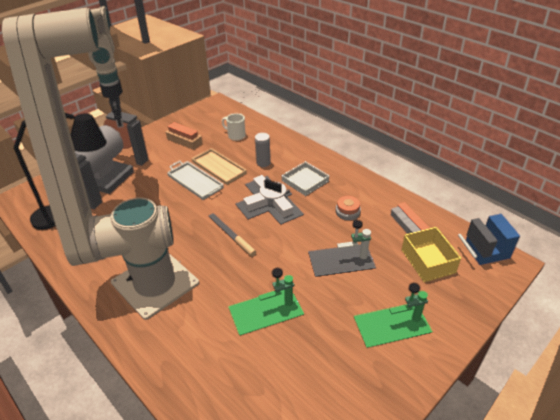

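View pics/top0.png

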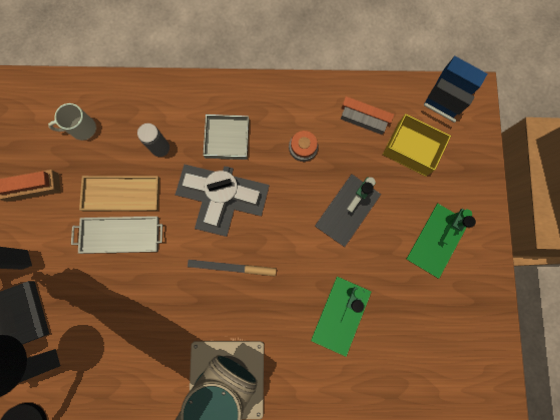

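Both views show the jig with three blocks, the grey gauge near top-picture (348,210), the tin at (227,137), the wooden tray at (120,194) and the steel tray at (118,235). Next I'll write helpers and zoom in.

```bash
cat > h.py <<'E'
import numpy as np, cv2
from scipy.spatial.transform import Rotation as R
from rig import arm
CAL={n:arm.get_calibration(n) for n in("side","top")}
def dist(n):
    return np.array([CAL[n]["k1"],0,0,0,0.])
def ray(n,uv):
    c=CAL[n]; p=cv2.undistortPoints(np.array(uv,float).reshape(-1,1,2),c["mtx"],dist(n))[:,0]
    d=np.c_[p,np.ones(len(p))]@c["extrinsics"][:3,:3].T
    return c["extrinsics"][:3,3],d
def onz(n,uv,z):
    o,d=ray(n,uv); t=(z-o[2])/d[:,2]; return o+d*t[:,None]
def proj(n,P):
    c=CAL[n]; E=np.linalg.inv(c["extrinsics"]); 
    return cv2.projectPoints(np.array(P,float).reshape(-1,1,3),cv2.Rodrigues(E[:3,:3])[0],E[:3,3],c["mtx"],dist(n))[0][:,0]
def tri(a,b):
    o1,d1=ray("side",[a]);o2,d2=ray("top",[b]);d1=d1[0];d2=d2[0]
    s=np.linalg.lstsq(np.c_[d1,-d2],o2-o1,rcond=None)[0]
    p,q=o1+d1*s[0],o2+d2*s[1]; return (p+q)/2,np.linalg.norm(p-q)
def crop(im,u0,v0,w,h,s,name):
    c=cv2.resize(im[v0:v0+h,u0:u0+w],None,fx=s,fy=s,interpolation=cv2.INTER_CUBIC)
    cv2.imwrite(name,c[:,:,::-1])
def snap(n,tag):
    im=arm.camera(n); cv2.imwrite(f"pics/{n}_{tag}.png",im[:,:,::-1]); return im
def st():
    s=arm.observe(); 
    Rm=R.from_rotvec(s["ee_rot"]).as_matrix()
    print("t %.2f"%s["clock"],"p",s["position"].round(4),"yaw(x) %.3f y-axis %.3f"%(np.arctan2(Rm[1,0],Rm[0,0]),np.arctan2(Rm[1,1],Rm[0,1])),"z",Rm[:,2].round(3),"F",s["contact_force"].round(1),"gap %.4f"%s["finger_gap"]); return s,Rm
def go(P,yaw=None):
    """print shift in tool axes (units) to reach world TCP P with jaw axis(y) at world angle yaw (mod pi)"""
    s=arm.observe(); Rm=R.from_rotvec(s["ee_rot"]).as_matrix()
    d=Rm.T@(np.array(P)-s["position"])/0.1
    a=0
    if yaw is not None:
        cur=np.arctan2(Rm[1,1],Rm[0,1]); dw=(yaw-cur+np.pi/2)%np.pi-np.pi/2
        a=-dw/np.pi  # tool z down
    print("shift",d.round(3),"turn %.4f"%a, "q6 now %.2f"%s["q"][5]); return d,a
E
python3 - <<'E'
from h import *
import cv2
t=cv2.imread("pics/top0.png")[:,:,::-1]; s=cv2.imread("pics/side0.png")[:,:,::-1]
crop(t,165,105,130,140,5,"pics/t0jig.png")
crop(s,225,150,130,90,6,"pics/s0jig.png")
crop(t,305,160,100,95,6,"pics/t0g.png")
crop(s,300,210,90,70,7,"pics/s0g.png")
crop(t,60,110,130,155,4,"pics/t0tr.png")
E
```

```text
(no output)
```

View pics/t0jig.png

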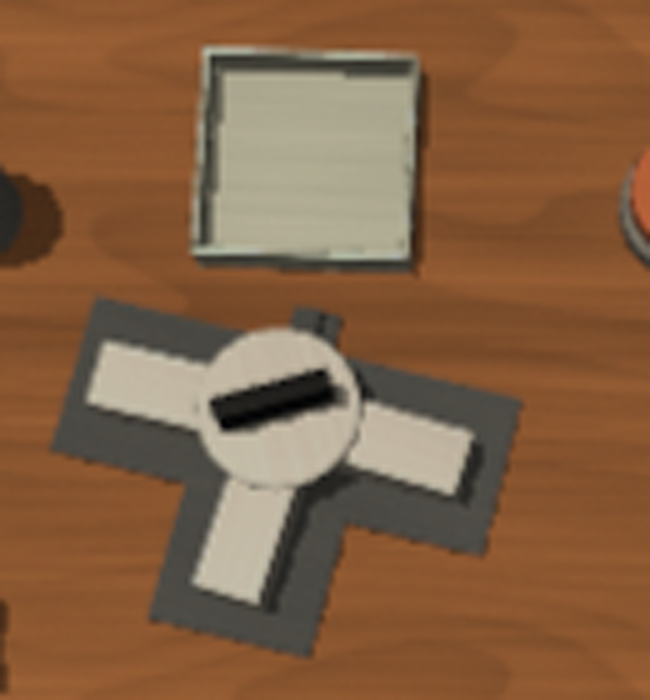

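View pics/s0jig.png

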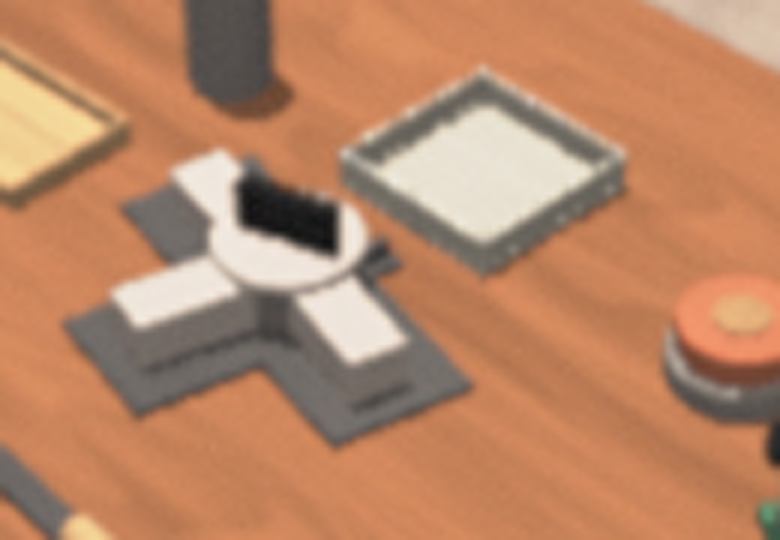

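View pics/t0g.png

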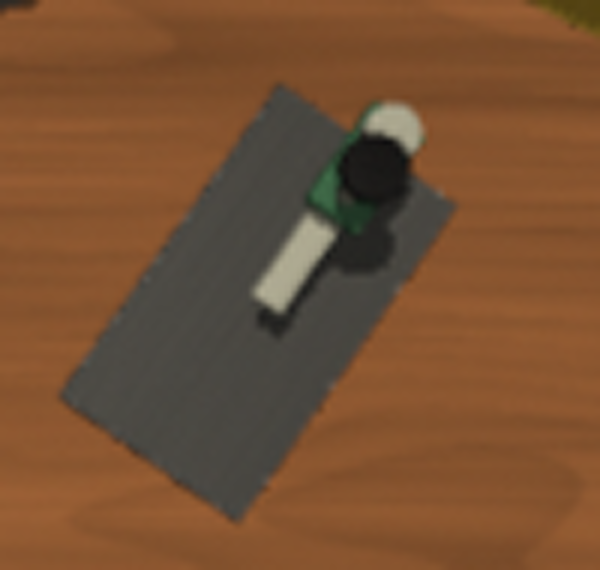

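View pics/s0g.png

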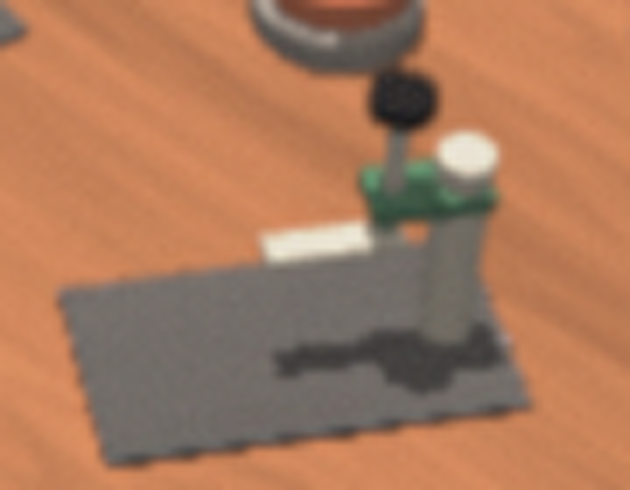

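View pics/t0tr.png

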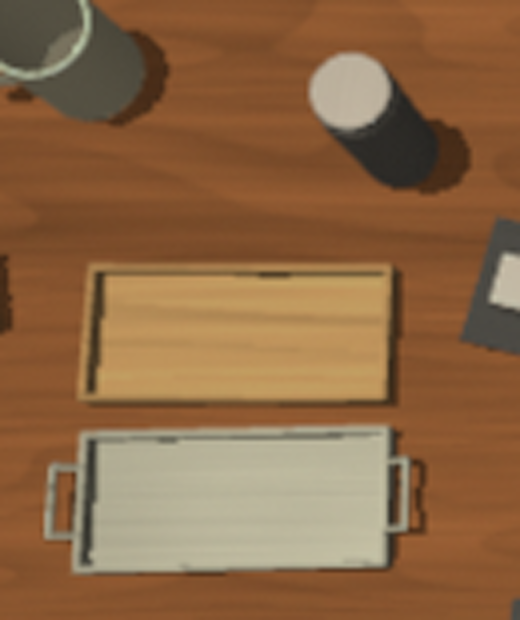

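Run:
```python
from h import *
def C(pts,u0,v0,s): return (np.array(pts,float)+.5)/s-.5+[u0,v0]
np.set_printoptions(precision=4,suppress=True)
J=lambda p:C(p,165,105,5)
pl=onz("top",J([(97,297),(523,400),(485,553),(312,657),(150,620),(52,450)]),.005)
print("plate",pl[:,:2]); 
e=pl[1]-pl[0]; print("left-right edge angle",np.arctan2(e[1],e[0])+np.pi/2, np.linalg.norm(e)); e=pl[4]-pl[3];print(np.arctan2(e[1],e[0])-np.pi/2,np.linalg.norm(e))
e=pl[2]-pl[5];print(np.arctan2(e[1],e[0])+np.pi/2)
print("flange c",onz("top",J([(279,408)]),.048), np.ptp(onz("top",J([(196,408),(362,408)]),.048)[:,1]))
w=onz("top",J([(210,403),(220,432),(327,368),(335,398)]),.083);print("wing",w[:,:2],w.mean(0)); e=(w[2]+w[3]-w[0]-w[1])/2;print("wing ang",np.arctan2(e[1],e[0]),np.linalg.norm(e))
print("rib top", onz("top",J([(318,315)]),.016))
G=lambda p:C(p,305,160,6)
g=onz("top",G([(280,83),(457,205),(238,522),(60,397)]),.006); print("gauge",g[:,:2]); far=(g[0]+g[1])/2; near=(g[2]+g[3])/2; x=far-near;L=np.linalg.norm(x);x/=L;print(L,np.linalg.norm(g[0]-g[1]),"ang",np.arctan2(x[1],x[0]));o=(far+near)/2-x*.035;print("origin",o, "y",np.cross([0,0,1],x))
print("cap expected",o+x*.075,"seen",onz("top",G([(375,168)]),.160))
S=lambda p:C(p,300,210,7)
print("tri cap",tri(S([(403,97)])[0],G([(375,168)])[0]))
print("side gauge",onz("side",S([(60,293),(108,463),(528,405)]),.006))
print("foot tip",onz("top",G([(252,293),(282,315)]),.072))
t=onz("top",J([(203,47),(419,57),(412,262),(193,253)]),.028);print("tin",t[:,:2],t.mean(0))
T=lambda p:C(p,60,110,4)
for n,p in(("wood",[(90,264),(394,266),(391,403),(80,401)]),("steel",[(80,432),(391,427),(389,567),(74,572)])):
    t=onz("top",T(p),.018);print(n,t[:,:2],t.mean(0),[np.linalg.norm(t[i]-t[(i+1)%4]) for i in range(4)])
print("can top",onz("top",T([(350,91)]),.13)); print("wheels",onz("top",[(304,146)],.046))
```

```text
plate [[ 0.6242  0.147 ]
 [ 0.5615 -0.115 ]
 [ 0.4665 -0.0928]
 [ 0.4029  0.0097]
 [ 0.4246  0.1069]
 [ 0.528   0.17  ]]
left-right edge angle -0.23507055892045936 0.2693686019847029
-0.2193011749137268 0.09954581996190705
-0.22967441781960796
flange c [[0.5449 0.0278 0.048 ]] 0.09714585624316344
wing [[ 0.539   0.0623]
 [ 0.5222  0.0561]
 [ 0.56   -0.0035]
 [ 0.5425 -0.0085]] [0.5409 0.0266 0.083 ]
wing ang -1.2634883797995369 0.06843879508362119
rib top [[0.6108 0.0101 0.016 ]]
gauge [[ 0.5987 -0.3672]
 [ 0.5353 -0.456 ]
 [ 0.3732 -0.3403]
 [ 0.4353 -0.2523]]
0.19943325356071362 0.10901443512772183 ang -0.6163197898655842
origin [ 0.4571 -0.3337  0.006 ] y [ 0.578  0.816 -0.   ]
cap expected [ 0.5183 -0.3771  0.006 ] seen [[ 0.5172 -0.3762  0.16  ]]
tri cap (array([ 0.5183, -0.377 ,  0.1598]), np.float64(0.002516028711188643))
side gauge [[ 0.439  -0.2527  0.006 ]
 [ 0.3768 -0.3403  0.006 ]
 [ 0.5367 -0.4543  0.006 ]]
foot tip [[ 0.4768 -0.3373  0.072 ]
 [ 0.4663 -0.3514  0.072 ]]
tin [[ 0.7773  0.0835]
 [ 0.7724 -0.0494]
 [ 0.6411 -0.0473]
 [ 0.6454  0.0851]] [0.709 0.018 0.028]
wood [[0.5812 0.4468]
 [0.5817 0.22  ]
 [0.4768 0.2166]
 [0.4767 0.4453]] [0.5291 0.3322 0.018 ] [np.float64(0.2268193696624601), np.float64(0.1049432527261696), np.float64(0.2286931950335027), np.float64(0.10450686258307243)]
steel [[0.4535 0.4433]
 [0.4588 0.2156]
 [0.3552 0.2115]
 [0.3505 0.4387]] [0.4045 0.3273 0.018 ] [np.float64(0.2277339477635579), np.float64(0.10365287847309258), np.float64(0.22731121790716952), np.float64(0.10311265143922695)]
can top [[0.6764 0.2236 0.13  ]]
wheels [[ 0.6712 -0.2188  0.046 ]]
```

Run:
```python
from h import *
st(); go([.5445,.0275,.15],.307)
```

```text
t 0.10 p [0.2651 0.5651 0.2097] yaw(x) 2.703 y-axis 1.132 z [-0.001 -0.002 -1.   ] F [0.4 0.2 0.5] gap 0.0854
shift [-4.813 -3.679  0.603] turn 0.2626 q6 now 1.47
```

>>> {"name": "apply_moves", "arguments": {
  "steps": [
    [[-0.96,-0.74,0,0],[-0.96,-0.74,0,0],[-0.96,-0.74,0,0],[-0.96,-0.74,0,0]]
  ],
  "jaw": 1,
  "force": 60
}}

```text
clock: 0.43
position: [0.3224, 0.4525, 0.2099]
ee_rot: [0.691, 3.064, -0.007]
contact_force: [-0.4, 0.2, -0.4]
finger_gap: 0.0856
```

>>> {"name": "apply_moves", "arguments": {
  "steps": [
    [[-0.96,-0.74,0,0],[-0.96,-0.74,0,0],[-0.96,-0.74,0,0],[-0.96,-0.74,0,0]]
  ]
}}

```text
clock: 0.77
position: [0.3782, 0.3453, 0.2102]
ee_rot: [0.693, 3.063, -0.005]
contact_force: [0.2, 0.4, -0.2]
finger_gap: 0.0852
```

>>> {"name": "apply_moves", "arguments": {
  "steps": [
    [[-0.96,-0.74,0,0],[-0.96,-0.74,0,0],[-0.96,-0.74,0,0],[-0.96,-0.74,0,0]]
  ]
}}

```text
clock: 1.1
position: [0.4342, 0.238, 0.2104]
ee_rot: [0.693, 3.063, -0.004]
contact_force: [-0.8, -0.1, -0.2]
finger_gap: 0.0856
```

>>> {"name": "apply_moves", "arguments": {
  "steps": [
    [[-0.96,-0.74,0,0],[-0.96,-0.74,0,0],[-0.96,-0.74,0,0],[-0.96,-0.74,0,0]]
  ]
}}

```text
clock: 1.43
position: [0.4903, 0.1304, 0.2106]
ee_rot: [0.693, 3.062, -0.003]
contact_force: [1.4, -0.5, -0.1]
finger_gap: 0.0857
```

>>> {"name": "apply_moves", "arguments": {
  "steps": [
    [[-0.96,-0.74,0.2,0.1],[-0.96,-0.74,0.4,0.2],[-0.96,-0.74,0.6,0.26],[-0.96,-0.74,0.6,0.26],[-0.96,-0.74,0.6,0.26],[-0.96,-0.74,0.6,0.26],[-0.96,-0.74,0.6,0.26],[-0.96,-0.74,0.6,0.26]]
  ]
}}

```text
clock: 2.1
position: [0.5425, 0.0276, 0.15]
ee_rot: [-1.846, -2.541, 0.001]
contact_force: [0.2, -0.1, -0.1]
finger_gap: 0.0854
```

Run:
```python
from h import *
st(); go([.5445,.0275,.12],.307)
t=snap("top","1"); s=snap("side","1")
crop(t,165,105,130,140,5,"pics/t1jig.png")
crop(s,225,130,130,110,6,"pics/s1jig.png")
```

```text
t 2.10 p [0.5425 0.0276 0.15  ] yaw(x) 1.885 y-axis 0.314 z [-0.001  0.001 -1.   ] F [ 0.2 -0.1 -0.1] gap 0.0854
shift [-0.008  0.019  0.3  ] turn 0.0023 q6 now 1.19
```

View pics/s1jig.png

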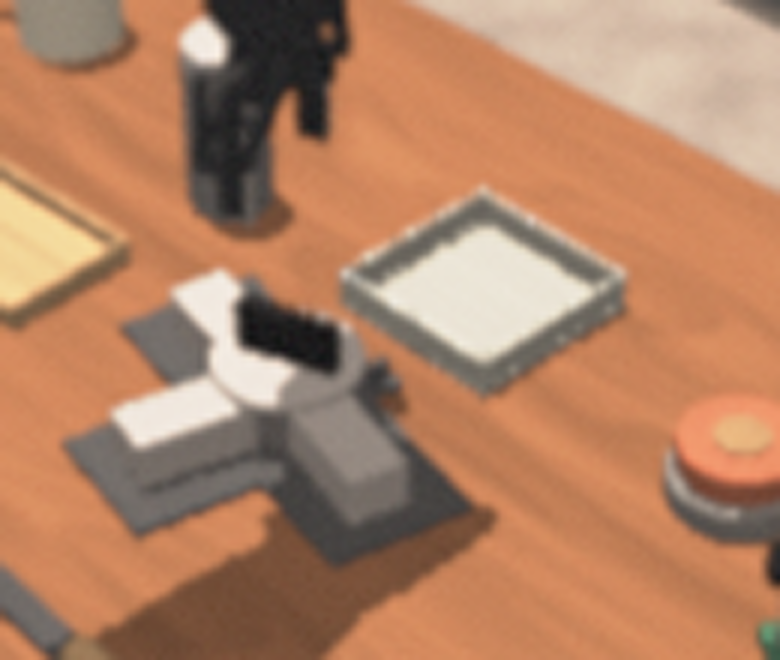

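The gripper stands over the clamp and clear of everything. Now I'll descend to the wing.

>>> {"name": "apply_moves", "arguments": {
  "steps": [
    [[0,0.02,0.4,0],[0,0.02,0.6,0],[0,0.02,0.8,0],[0,0.02,0.92,0],[0,0.02,0.92,0],[0,0.02,0.92,0]]
  ]
}}

```text
clock: 2.7
position: [0.544, 0.028, 0.0582]
ee_rot: [-1.842, -2.543, 0.001]
contact_force: [0.6, -0.1, 0.1]
finger_gap: 0.0854
```

>>> {"name": "apply_moves", "arguments": {
  "steps": [
    [[0,0,0,0],[0,0,0,0],[0,0,0,0],[0,0,0,0],[0,0,0,0],[0,0,0,0],[0,0,0,0],[0,0,0,0]]
  ],
  "jaw": -1,
  "force": 60
}}

```text
clock: 3.37
position: [0.5456, 0.0275, 0.0595]
ee_rot: [1.844, 2.542, 0.002]
contact_force: [-0.1, 0.5, 3.4]
finger_gap: 0.011
```

Run:
```python
from h import *
s,_=st(); print(s["wrist_torque"].round(2)); go([.5445,.0275,.058],1.341)
```

```text
t 3.37 p [0.5456 0.0275 0.0595] yaw(x) 1.886 y-axis 0.315 z [ 0.002  0.    -1.   ] F [-0.1  0.5  3.4] gap 0.0110
[ 0.08 -0.02  0.04]
shift [ 0.003 -0.011  0.015] turn -0.3265 q6 now 1.19
```

>>> {"name": "apply_moves", "arguments": {
  "steps": [
    [[0,0,0,-0.04],[0,0,0,-0.08],[0,0,0,-0.11],[0,0,0,-0.14],[0,0,0,-0.16],[0,0,0,-0.16]]
  ]
}}

```text
clock: 3.87
position: [0.5456, 0.0273, 0.0595]
ee_rot: [1.153, 2.921, 0.0]
contact_force: [-0.1, 0.6, 5.6]
finger_gap: 0.011
```

Run:
```python
from h import *
s,_=st(); print(s["wrist_torque"].round(2)); go([.5445,.0275,.058],1.341)
t=snap("top","2"); s=snap("side","2")
crop(s,225,130,130,110,6,"pics/s2jig.png")
```

```text
t 3.87 p [0.5456 0.0273 0.0595] yaw(x) 2.389 y-axis 0.819 z [ 0.002 -0.    -1.   ] F [-0.1  0.6  5.6] gap 0.0110
[-0.04  0.    0.07]
shift [ 0.009 -0.006  0.015] turn -0.1663 q6 now 0.68
```

View pics/s2jig.png

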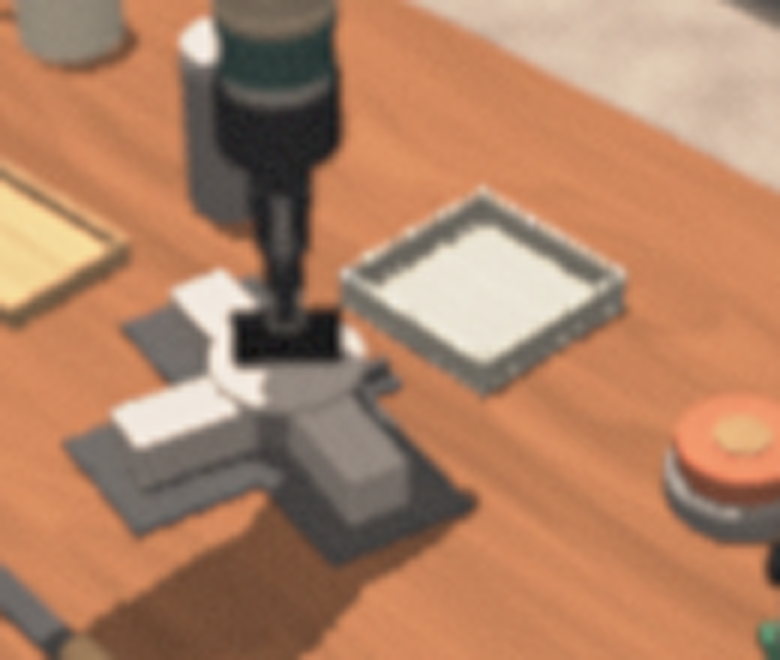

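>>> {"name": "apply_moves", "arguments": {
  "steps": [
    [[0,0,0,-0.04],[0,0,0,-0.08],[0,0,0,-0.11],[0,0,0,-0.14],[0,0,0,-0.166],[0,0,0,-0.166],[0,0,0,-0.166]]
  ]
}}

```text
clock: 4.55
position: [0.5456, 0.0274, 0.0595]
ee_rot: [0.365, 3.119, -0.0]
contact_force: [-0.1, -0.5, 5.2]
finger_gap: 0.0109
```

Run:
```python
from h import *
s,_=st(); print(s["wrist_torque"].round(2)); 
t=snap("top","3"); s=snap("side","3")
crop(s,225,130,130,110,6,"pics/s3jig.png")
```

```text
t 4.55 p [0.5456 0.0274 0.0595] yaw(x) 2.908 y-axis 1.338 z [ 0.002 -0.    -1.   ] F [-0.1 -0.5  5.2] gap 0.0109
[ 0.   -0.03 -0.01]
```

View pics/s3jig.png

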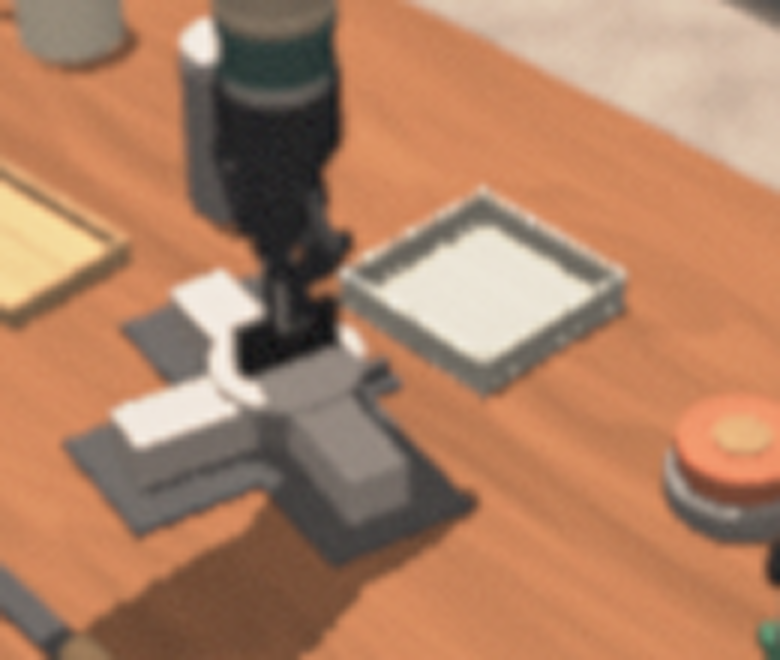

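The wing now points at the rib, at roughly crop (385,380). Next is the lift.

>>> {"name": "apply_moves", "arguments": {
  "steps": [
    [[0,0,-0.05,0],[0,0,-0.12,0],[0,0,-0.2,0],[0,0,-0.3,0]]
  ]
}}

```text
clock: 4.98
position: [0.543, 0.0277, 0.0883]
ee_rot: [-0.363, -3.117, 0.0]
contact_force: [0.5, -0.5, -2.8]
finger_gap: 0.0107
```

Run:
```python
from h import *
s,_=st(); print(s["wrist_torque"].round(2)); go([.708,.018,.09],1.338)
s=snap("side","4")
crop(s,225,130,130,110,6,"pics/s4jig.png")
```

```text
t 4.98 p [0.543  0.0277 0.0883] yaw(x) 2.910 y-axis 1.339 z [-0.004  0.    -1.   ] F [ 0.5 -0.5 -2.8] gap 0.0107
[0.01 0.02 0.01]
shift [-1.628  0.285 -0.023] turn 0.0003 q6 now 0.16
```

View pics/s4jig.png

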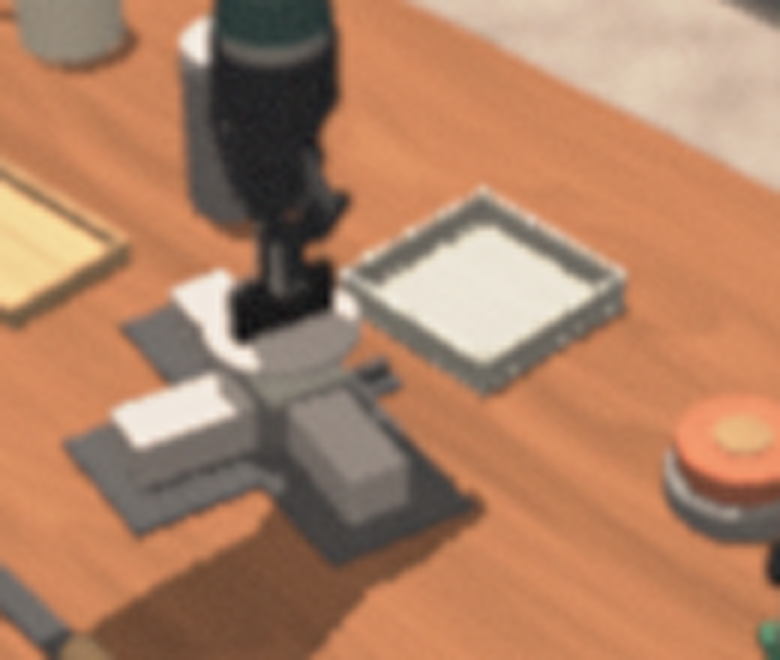

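>>> {"name": "apply_moves", "arguments": {
  "steps": [
    [[0,0,-0.1,0],[-0.2,0.04,-0.25,0],[-0.5,0.09,-0.25,0],[-0.82,0.14,-0.25,0]]
  ]
}}

```text
clock: 5.37
position: [0.6283, 0.0225, 0.1155]
ee_rot: [0.362, 3.12, 0.0]
contact_force: [0.8, 0.5, -2.6]
finger_gap: 0.0111
```

>>> {"name": "apply_moves", "arguments": {
  "steps": [
    [[-0.3,0.05,0,0],[-0.6,0.1,0,0],[-0.82,0.14,0,0],[-0.82,0.14,0,0],[-0.82,0.14,0,0]]
  ]
}}

```text
clock: 5.78
position: [0.7113, 0.0171, 0.1135]
ee_rot: [-0.363, -3.12, 0.0]
contact_force: [-1.0, -0.3, -2.9]
finger_gap: 0.0107
```

Run:
```python
from h import *
s,_=st(); go([.708,.018,.041],1.338)
s=snap("side","5");t=snap("top","5")
crop(s,225,110,130,110,6,"pics/s5.png")
```

```text
t 5.78 p [0.7113 0.0171 0.1135] yaw(x) 2.910 y-axis 1.339 z [-0.001  0.    -1.   ] F [-1.  -0.3 -2.9] gap 0.0107
shift [0.034 0.002 0.725] turn 0.0004 q6 now 0.16
```

View pics/s5.png

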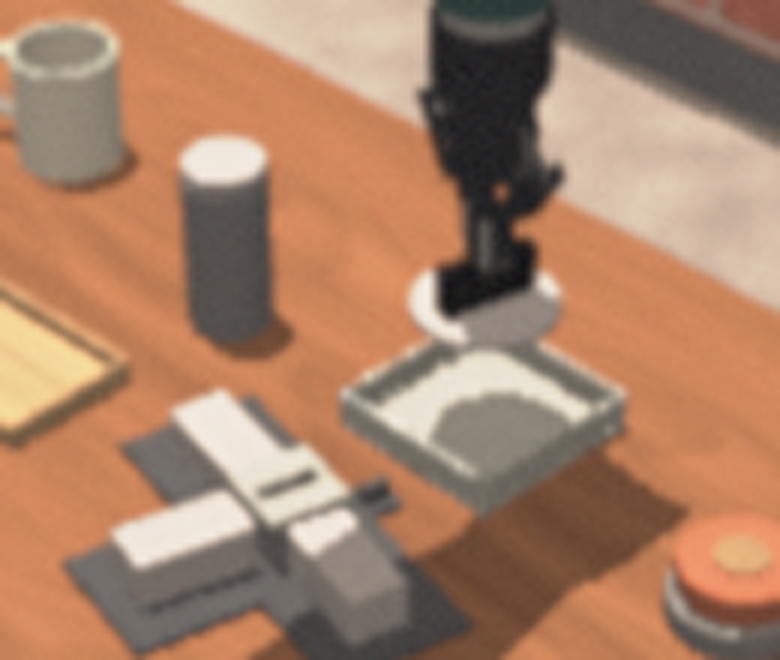

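The clamp is free and hangs level over the tin. I'll lower it.

>>> {"name": "apply_moves", "arguments": {
  "steps": [
    [[0.03,0,0.25,0],[0.03,0,0.45,0],[0.03,0,0.6,0],[0.03,0,0.68,0],[0.03,0,0.72,0],[0.03,0,0.72,0]]
  ]
}}

```text
clock: 6.38
position: [0.7065, 0.018, 0.0411]
ee_rot: [-0.362, -3.119, 0.0]
contact_force: [-0.5, -0.6, -2.6]
finger_gap: 0.0107
```

Run:
```python
from h import *
s,_=st()
s=snap("side","6")
crop(s,225,110,130,110,6,"pics/s6.png")
```

```text
t 6.38 p [0.7065 0.018  0.0411] yaw(x) 2.910 y-axis 1.339 z [-0.002  0.    -1.   ] F [-0.5 -0.6 -2.6] gap 0.0107
```

View pics/s6.png

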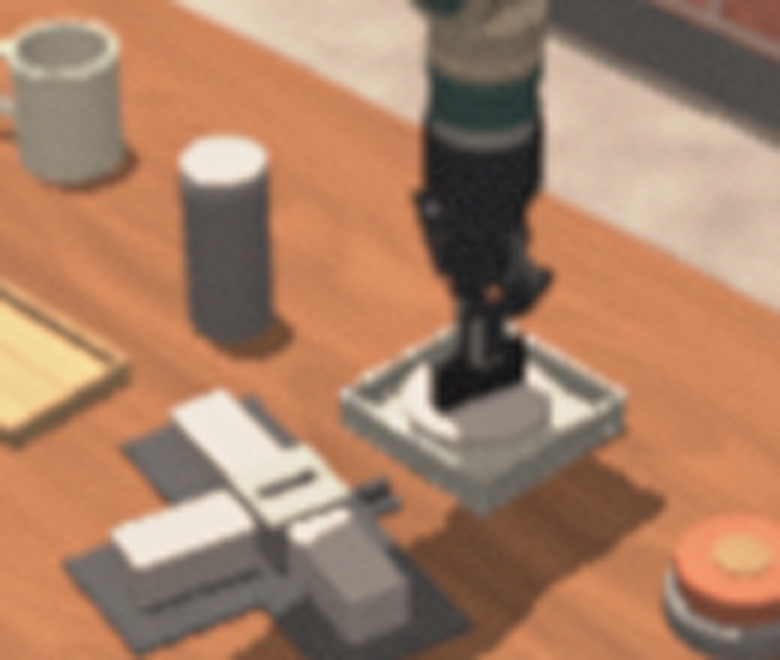

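>>> {"name": "apply_moves", "arguments": {
  "steps": [
    [[0,0,0.02,0],[0,0,0.03,0],[0,0,0.04,0],[0,0,0.04,0]]
  ]
}}

```text
clock: 6.77
position: [0.7082, 0.0178, 0.0382]
ee_rot: [0.363, 3.12, 0.0]
contact_force: [-0.9, -0.5, -3.4]
finger_gap: 0.0108
```

>>> {"name": "apply_moves", "arguments": {
  "steps": [
    [[0,0,0.01,0],[0,0,0.02,0],[0,0,0.03,0],[0,0,0.03,0]]
  ]
}}

```text
clock: 7.1
position: [0.7086, 0.0179, 0.0365]
ee_rot: [0.363, 3.119, 0.0]
contact_force: [-2.1, -0.4, 4.6]
finger_gap: 0.0107
```

Contact: Fz has turned positive. I'll release and go up.

>>> {"name": "apply_moves", "arguments": {
  "steps": [
    [[0,0,0,0],[0,0,0,0],[0,0,0,0],[0,0,0,0],[0,0,0,0],[0,0,0,0]]
  ],
  "jaw": 1
}}

```text
clock: 7.6
position: [0.7079, 0.0178, 0.0346]
ee_rot: [-0.363, -3.121, 0.0]
contact_force: [0.3, -0.3, 0.2]
finger_gap: 0.0816
```

>>> {"name": "apply_moves", "arguments": {
  "steps": [
    [[0,0,-0.2,0],[0,0,-0.5,0],[0,0,-0.9,0],[0,0,-1,0]]
  ]
}}

```text
clock: 7.93
position: [0.7117, 0.0176, 0.1416]
ee_rot: [0.362, 3.111, 0.001]
contact_force: [0.9, -0.0, 1.8]
finger_gap: 0.0855
```

Run:
```python
from h import *
s,_=st()
s=snap("side","7");t=snap("top","7")
crop(s,225,110,130,110,6,"pics/s7.png");crop(t,165,105,130,140,4,"pics/t7.png")
```

```text
t 7.93 p [0.7117 0.0176 0.1416] yaw(x) 2.910 y-axis 1.339 z [ 0.01  -0.001 -1.   ] F [ 0.9 -0.   1.8] gap 0.0855
```

View pics/s7.png

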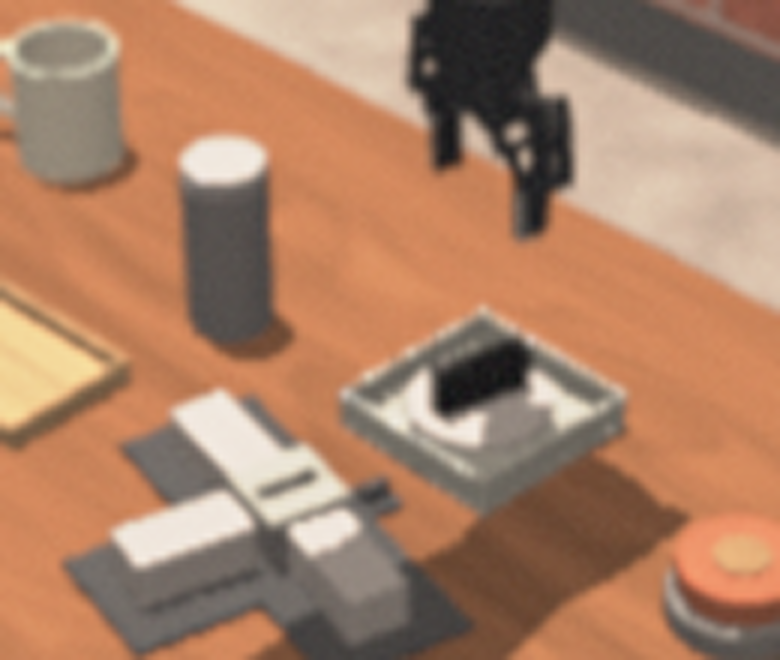

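View pics/t7.png

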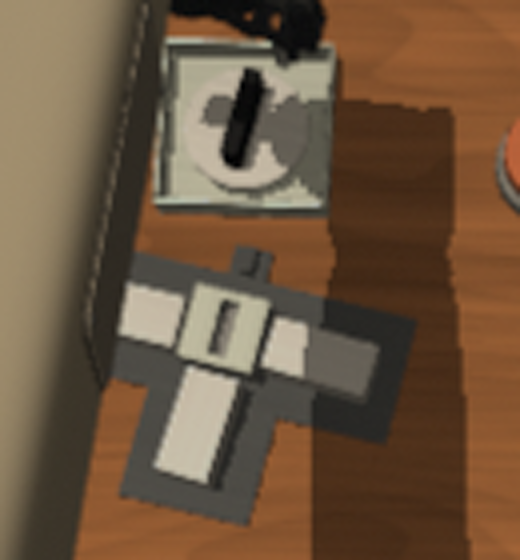

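The clamp lies flat-ish inside the tin. Next I'll check the blocks' expected positions against the pictures.

```bash
cat >> h.py <<'E'
JC=np.array([.5445,.0275]); JY=-.232
def blk(ang,r=.076):
    d=np.array([np.cos(ang),np.sin(ang)]); return JC+r*d,d
def over(im,n,c,d,ztop,col):
    e=np.array([-d[1],d[0]]); P=[np.r_[c+a*.04*d+b*.02*e,ztop] for a,b in((1,1),(1,-1),(-1,-1),(-1,1))]
    cv2.polylines(im,[np.round(proj(n,P)*8).astype(int)],True,col,1,cv2.LINE_AA,3)
E
python3 - <<'E'
from h import *
for n,tag,box in(("side","7",(225,150,110,80,7)),("top","0",(165,150,120,95,6))):
    im=cv2.imread(f"pics/{n}_{tag}.png" if tag!="0" else "pics/top0.png")[:,:,::-1]
    u,v,w,h,s=box
    big=cv2.resize(im[v:v+h,u:u+w],None,fx=s,fy=s,interpolation=cv2.INTER_CUBIC).copy()
    for a in(JY+np.pi/2,JY+np.pi,JY-np.pi/2):
        c,d=blk(a); e=np.array([-d[1],d[0]])
        for z,col in((.035,(255,0,0)),(.04,(0,0,255))):
            P=[np.r_[c+p*.04*d+q*.02*e,z] for p,q in((1,1),(1,-1),(-1,-1),(-1,1))]
            q=((proj(n,P)-[u,v]+.5)*s-.5)
            cv2.polylines(big,[q.round().astype(int)],True,col,1)
    cv2.imwrite(f"pics/ov_{n}.png",big[:,:,::-1])
E
```

```text
(no output)
```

View pics/ov_side.png

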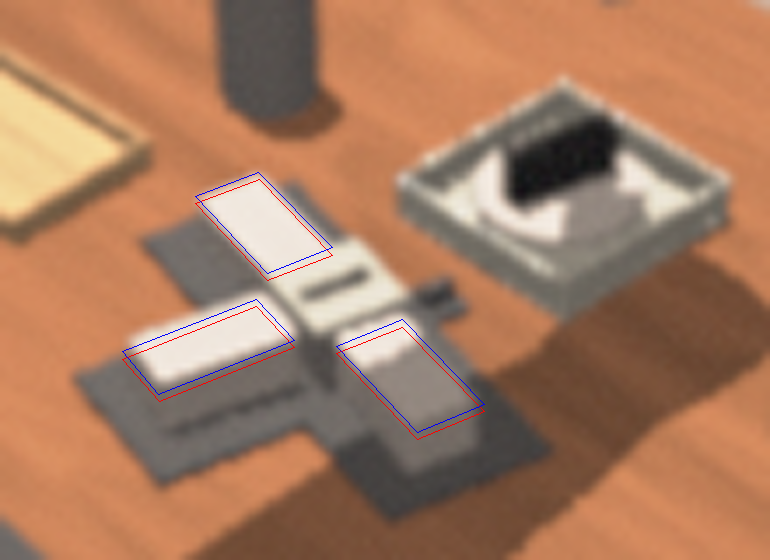

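View pics/ov_top.png

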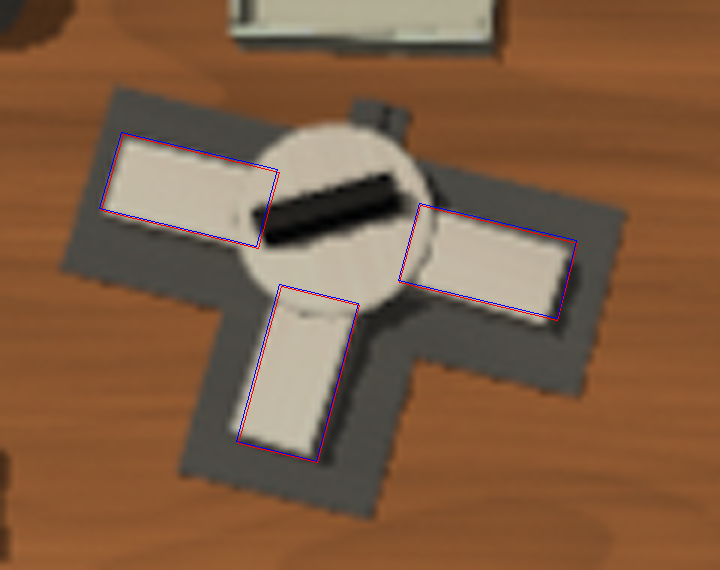

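Run:
```python
from h import *
st(); go([.563,.111,.10],-.232)
```

```text
t 8.03 p [0.7113 0.0176 0.1396] yaw(x) 2.910 y-axis 1.339 z [ 0.009 -0.001 -1.   ] F [ 0.7 -0.1 -0.5] gap 0.0850
shift [1.661 0.568 0.382] turn -0.4998 q6 now 0.17
```

>>> {"name": "apply_moves", "arguments": {
  "steps": [
    [[0.3,0.1,0,0.04],[0.6,0.2,0,0.08],[0.9,0.3,0,0.12],[1,0.34,0,0.16],[1,0.34,0,0.2],[1,0.34,0,0.24],[1,0.34,0,0.27],[1,0.34,0,0.3]]
  ]
}}

```text
clock: 8.7
position: [0.6171, 0.074, 0.1331]
ee_rot: [-1.745, -2.61, 0.002]
contact_force: [0.1, -0.0, 0.8]
finger_gap: 0.0855
```

Run:
```python
from h import *
st(); go([.563,.111,.08],-.232)
```

```text
t 8.70 p [0.6171 0.074  0.1331] yaw(x) 1.963 y-axis 0.392 z [-0.003 -0.    -1.   ] F [ 0.1 -0.   0.8] gap 0.0855
shift [ 0.548 -0.357  0.532] turn 0.1987 q6 now 1.19
```

>>> {"name": "apply_moves", "arguments": {
  "steps": [
    [[0.3,-0.2,0,0.04],[0.55,-0.36,0.1,0.08],[0.55,-0.36,0.3,0.12],[0.55,-0.36,0.53,0.16],[0.55,-0.36,0.53,0.2],[0.55,-0.36,0.53,0.2],[0.55,-0.36,0.53,0.2]]
  ]
}}

```text
clock: 9.28
position: [0.563, 0.1106, 0.0806]
ee_rot: [-2.459, -1.953, 0.003]
contact_force: [0.7, 0.8, 0.2]
finger_gap: 0.0852
```

Run:
```python
from h import *
st(); go([.563,.111,.009],-.232)
s=snap("side","8"); crop(s,225,130,110,100,6,"pics/s8.png")
```

```text
t 9.28 p [0.563  0.1106 0.0806] yaw(x) 1.342 y-axis -0.228 z [-0.002 -0.    -1.   ] F [0.7 0.8 0.2] gap 0.0852
shift [0.004 0.    0.716] turn 0.0011 q6 now 1.88
```

View pics/s8.png

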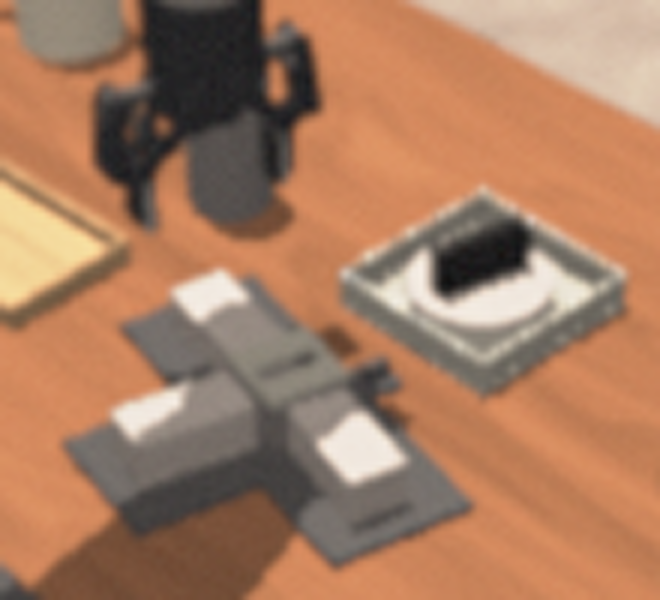

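The gripper straddles the left block, and the can is clear. I'll descend and grip.

>>> {"name": "apply_moves", "arguments": {
  "steps": [
    [[0,0,0.3,0],[0,0,0.5,0],[0,0,0.65,0],[0,0,0.71,0],[0,0,0.71,0],[0,0,0.71,0]]
  ]
}}

```text
clock: 9.83
position: [0.5647, 0.1107, 0.0113]
ee_rot: [2.462, 1.951, 0.001]
contact_force: [-0.8, 1.3, 0.3]
finger_gap: 0.0854
```

>>> {"name": "apply_moves", "arguments": {
  "steps": [
    [[0,0,0,0],[0,0,0,0],[0,0,0,0],[0,0,0,0],[0,0,0,0],[0,0,0,0],[0,0,0,0]]
  ],
  "jaw": -1,
  "force": 60
}}

```text
clock: 10.42
position: [0.5646, 0.1108, 0.0123]
ee_rot: [2.462, 1.95, 0.002]
contact_force: [-2.1, -0.4, 6.9]
finger_gap: 0.0354
```

>>> {"name": "apply_moves", "arguments": {
  "steps": [
    [[0,0,-0.1,0],[0,0,-0.25,0],[0,0,-0.4,0],[0,0,-0.7,0],[0,0,-0.8,0]]
  ]
}}

```text
clock: 10.83
position: [0.5655, 0.1109, 0.094]
ee_rot: [2.461, 1.949, 0.005]
contact_force: [2.2, 1.0, -2.9]
finger_gap: 0.0349
```

Run:
```python
from h import *
st(); 
s=snap("side","9"); crop(s,225,110,110,120,5,"pics/s9.png")
```

```text
t 10.83 p [0.5655 0.1109 0.094 ] yaw(x) 1.339 y-axis -0.231 z [ 0.004  0.    -1.   ] F [ 2.2  1.  -2.9] gap 0.0349
```

View pics/s9.png

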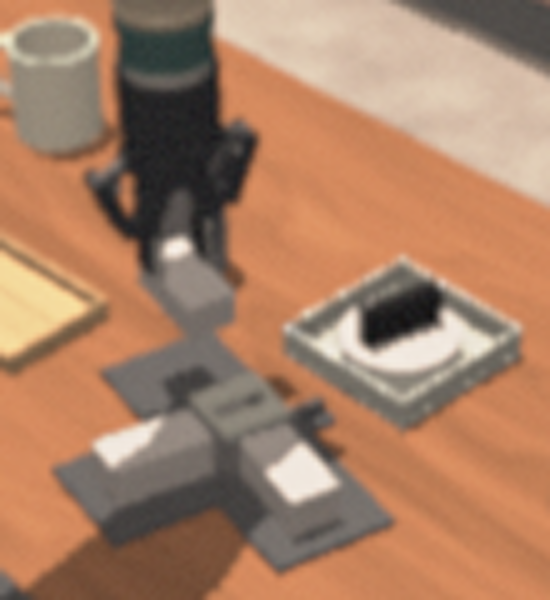

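```bash
cat >> h.py <<'E'
GO=np.array([.4571,-.3337]); GA=-.6163
GX=np.array([np.cos(GA),np.sin(GA)])
def gp(x,y=0): return GO+x*GX+y*np.array([-GX[1],GX[0]])
def fwd(a):
    """print the same with turn for tool-x yaw a"""
    s=arm.observe(); Rm=R.from_rotvec(s["ee_rot"]).as_matrix(); c=np.arctan2(Rm[1,0],Rm[0,0])
    dw=(a-c+np.pi)%(2*np.pi)-np.pi; print("turn for x-yaw: %.3f"%(-dw/np.pi))
E
python3 - <<'E'
from h import *
st(); go([*gp(-.15),.085]);fwd(2.525)
E
```

```text
t 10.88 p [0.5672 0.111  0.0953] yaw(x) 1.340 y-axis -0.231 z [ 0.008  0.001 -1.   ] F [ 0.9  0.2 -1.9] gap 0.0347
shift [-4.018 -1.443  0.083] turn 0.0000 q6 now 1.88
turn for x-yaw: -0.377
```

>>> {"name": "apply_moves", "arguments": {
  "steps": [
    [[-0.3,-0.11,0,0],[-0.6,-0.22,0,0],[-0.9,-0.33,0,0],[-0.9,-0.33,0,0]]
  ]
}}

```text
clock: 11.22
position: [0.5055, 0.0275, 0.0886]
ee_rot: [-2.465, -1.944, 0.012]
contact_force: [-1.3, 1.3, -3.6]
finger_gap: 0.0345
```

>>> {"name": "apply_moves", "arguments": {
  "steps": [
    [[-0.3,-0.11,0,0],[-0.6,-0.22,0,0],[-0.9,-0.33,0,0],[-0.9,-0.33,0,0]]
  ]
}}

```text
clock: 11.55
position: [0.4537, -0.0522, 0.0891]
ee_rot: [-2.466, -1.943, 0.009]
contact_force: [-0.3, -0.1, -3.8]
finger_gap: 0.0345
```

>>> {"name": "apply_moves", "arguments": {
  "steps": [
    [[-0.3,-0.11,0,-0.03],[-0.6,-0.22,0,-0.06],[-0.9,-0.33,0,-0.09],[-0.9,-0.33,0,-0.12],[-0.9,-0.33,0,-0.15],[-0.9,-0.33,0,-0.18],[-0.9,-0.33,0,-0.2]]
  ]
}}

```text
clock: 12.13
position: [0.405, -0.1292, 0.0899]
ee_rot: [-1.735, -2.618, -0.0]
contact_force: [-0.0, 0.2, -3.5]
finger_gap: 0.0348
```

Run:
```python
from h import *
st(); go([*gp(-.12),.085]);fwd(2.525)
```

```text
t 12.13 p [ 0.405  -0.1292  0.0899] yaw(x) 1.971 y-axis 0.400 z [-0.001  0.001 -1.   ] F [-0.   0.2 -3.5] gap 0.0348
shift [-1.066 -0.948  0.048] turn 0.0000 q6 now 0.71
turn for x-yaw: -0.176
```

>>> {"name": "apply_moves", "arguments": {
  "steps": [
    [[-0.3,-0.27,0,-0.03],[-0.6,-0.53,0,-0.06],[-0.8,-0.71,0,-0.09],[-1,-0.89,0,-0.12],[-1,-0.89,0,-0.15],[-1,-0.89,0,-0.176],[-1,-0.89,0,-0.176],[-1,-0.89,0,-0.176]]
  ]
}}

```text
clock: 12.8
position: [0.3617, -0.2555, 0.0899]
ee_rot: [-0.963, -2.989, -0.001]
contact_force: [-0.6, -0.5, -3.1]
finger_gap: 0.0348
```

Run:
```python
from h import *
st(); go([*gp(-.12),.05]);fwd(2.525)
s=snap("side","10"); crop(s,290,180,110,110,5,"pics/s10.png")
t=snap("top","10"); crop(t,300,150,110,120,5,"pics/t10.png")
```

```text
t 12.80 p [ 0.3617 -0.2555  0.0899] yaw(x) 2.518 y-axis 0.948 z [-0.001  0.001 -1.   ] F [-0.6 -0.5 -3.1] gap 0.0348
shift [-0.031 -0.087  0.399] turn 0.0000 q6 now -0.14
turn for x-yaw: -0.002
```

View pics/s10.png

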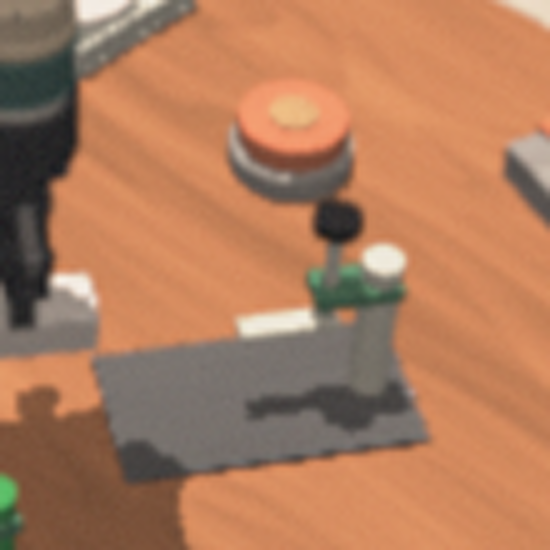

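View pics/t10.png

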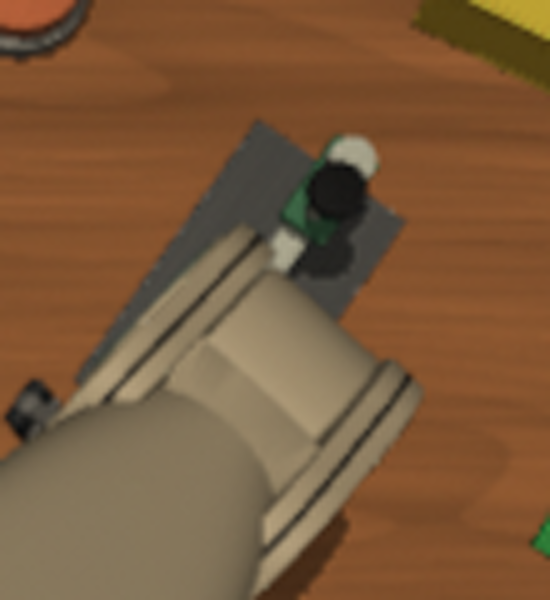

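>>> {"name": "apply_moves", "arguments": {
  "steps": [
    [[-0.03,-0.09,0.25,0],[-0.03,-0.09,0.5,0],[-0.03,-0.09,0.65,0],[-0.03,-0.09,0.69,0],[-0.03,-0.09,0.69,0]]
  ]
}}

```text
clock: 13.32
position: [0.3583, -0.2636, 0.0204]
ee_rot: [-0.959, -2.988, -0.003]
contact_force: [0.1, -1.3, -3.2]
finger_gap: 0.0347
```

Run:
```python
from h import *
st(); go([*gp(-.010),.02]);fwd(2.525)
```

```text
t 13.32 p [ 0.3583 -0.2636  0.0204] yaw(x) 2.521 y-axis 0.950 z [-0.003  0.003 -1.   ] F [ 0.1 -1.3 -3.2] gap 0.0347
shift [-1.111  0.004  0.   ] turn 0.0000 q6 now -0.16
turn for x-yaw: -0.001
```

>>> {"name": "apply_moves", "arguments": {
  "steps": [
    [[-0.2,0,0,0],[-0.4,0,0,0],[-0.6,0,0,0],[-0.8,0,0,0],[-0.95,0,0,0],[-1,0,0,0],[-1,0,0,0]]
  ]
}}

```text
clock: 13.9
position: [0.443, -0.3249, 0.0232]
ee_rot: [0.958, 2.988, -0.003]
contact_force: [0.0, 0.4, -2.5]
finger_gap: 0.0351
```

Run:
```python
from h import *
st(); go([*gp(-.010),.02]);fwd(2.525)
s=snap("side","11"); crop(s,290,180,110,110,5,"pics/s11.png")
```

```text
t 13.90 p [ 0.443  -0.3249  0.0232] yaw(x) 2.521 y-axis 0.950 z [ 0.003 -0.003 -1.   ] F [ 0.   0.4 -2.5] gap 0.0351
shift [-0.066  0.01   0.032] turn 0.0000 q6 now -0.13
turn for x-yaw: -0.001
```

View pics/s11.png

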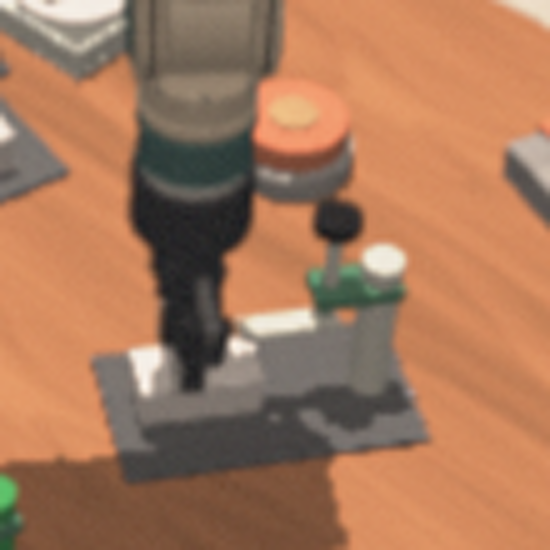

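>>> {"name": "apply_moves", "arguments": {
  "steps": [
    [[-0.06,0.01,0.02,0],[-0.06,0.01,0.04,0],[-0.06,0.01,0.06,0],[-0.06,0.01,0.08,0],[-0.06,0.01,0.08,0]]
  ]
}}

```text
clock: 14.37
position: [0.4454, -0.3252, 0.0135]
ee_rot: [-0.96, -2.99, -0.001]
contact_force: [-0.2, 1.1, -1.3]
finger_gap: 0.0345
```

>>> {"name": "apply_moves", "arguments": {
  "steps": [
    [[0,0,0.01,0],[0,0,0.02,0],[0,0,0.02,0]]
  ]
}}

```text
clock: 14.62
position: [0.4455, -0.3254, 0.0133]
ee_rot: [-0.96, -2.99, -0.001]
contact_force: [-4.8, 4.3, 10.9]
finger_gap: 0.035
```

>>> {"name": "apply_moves", "arguments": {
  "steps": [
    [[0,0,0,0],[0,0,0,0],[0,0,0,0],[0,0,0,0],[0,0,0,0]]
  ],
  "jaw": 1
}}

```text
clock: 15.03
position: [0.4464, -0.3261, 0.0117]
ee_rot: [0.96, 2.991, -0.0]
contact_force: [-0.4, -0.3, -0.5]
finger_gap: 0.0855
```

>>> {"name": "apply_moves", "arguments": {
  "steps": [
    [[0,0,-0.3,0],[0,0,-0.6,0],[0,0,-1,0],[0,0,-1,0]]
  ]
}}

```text
clock: 15.37
position: [0.4507, -0.33, 0.1194]
ee_rot: [0.956, 2.98, -0.009]
contact_force: [1.9, -1.2, 1.5]
finger_gap: 0.0852
```

>>> {"name": "apply_moves", "arguments": {
  "steps": [
    [[0,0,-0.3,0],[0,0,-0.6,0],[0,0,-0.9,0],[0,0,-0.9,0]]
  ],
  "jaw": -1
}}

```text
clock: 15.7
position: [0.4497, -0.3291, 0.2086]
ee_rot: [0.956, 2.981, -0.008]
contact_force: [-0.1, -0.8, 0.6]
finger_gap: 0.0388
```

Run:
```python
from h import *
st(); go([*gp(.075),.20]);fwd(2.525)
s=snap("side","12"); crop(s,290,180,110,110,5,"pics/s12.png")
```

```text
t 15.70 p [ 0.4497 -0.3291  0.2086] yaw(x) 2.521 y-axis 0.950 z [ 0.009 -0.008 -1.   ] F [-0.1 -0.8  0.6] gap 0.0388
shift [-0.836  0.01   0.096] turn 0.0000 q6 now -0.13
turn for x-yaw: -0.001
```

View pics/s12.png

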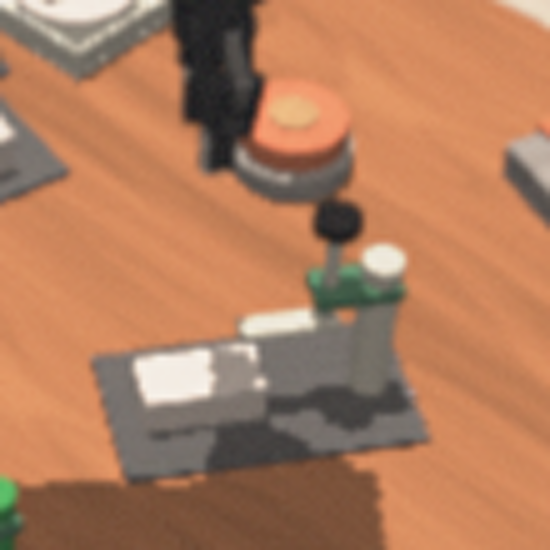

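Run:
```python
from h import *
p=(np.array([(131,354),(257,343),(267,388),(144,405)])+.5)/5-.5+[290,180]
for z in(.036,.041):
    w=onz("side",p,z)[:,:2]; d=w-GO; gx=d@GX; gy=d@np.array([-GX[1],GX[0]]); print(z,gx.round(4),gy.round(4),gx.mean(),gy.mean())
```

```text
0.036 [-0.0427  0.0398  0.036  -0.0442] [ 0.0276  0.0226 -0.0173 -0.0175] -0.0027851375659060703 0.00385876406339269
0.041 [-0.0439  0.0382  0.0345 -0.0454] [ 0.023   0.018  -0.0217 -0.022 ] -0.0041480628207672555 -0.0007168457321529258
```

>>> {"name": "apply_moves", "arguments": {
  "steps": [
    [[-0.3,0,0,0],[-0.6,0,0,0],[-0.84,0.01,0.1,0],[-0.84,0.01,0.25,0],[-0.84,0.01,0.36,0],[-0.84,0.01,0.36,0],[-0.84,0.01,0.36,0]]
  ]
}}

```text
clock: 16.33
position: [0.5134, -0.3726, 0.1636]
ee_rot: [-0.959, -2.987, -0.003]
contact_force: [0.2, -1.1, -0.1]
finger_gap: 0.0002
```

Run:
```python
from h import *
st(); go([*gp(.075),.15]);fwd(2.525)
s=snap("side","13"); crop(s,290,180,110,110,5,"pics/s13.png")
```

```text
t 16.33 p [ 0.5134 -0.3726  0.1636] yaw(x) 2.521 y-axis 0.950 z [-0.004  0.003 -1.   ] F [ 0.2 -1.1 -0.1] gap 0.0002
shift [-0.066 -0.008  0.135] turn 0.0000 q6 now -0.11
turn for x-yaw: -0.001
```

View pics/s13.png

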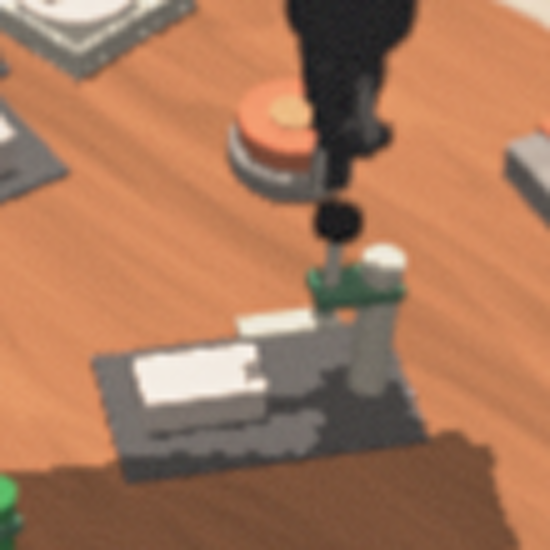

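>>> {"name": "apply_moves", "arguments": {
  "steps": [
    [[-0.06,0,0,0],[-0.06,0,0.05,0],[-0.06,0,0.1,0],[-0.06,0,0.15,0],[-0.06,0,0.2,0],[-0.06,0,0.24,0],[-0.06,0,0.24,0]]
  ]
}}

```text
clock: 16.97
position: [0.5191, -0.3768, 0.1402]
ee_rot: [-0.959, -2.989, -0.002]
contact_force: [-1.2, 0.3, -0.1]
finger_gap: 0.0001
```

>>> {"name": "apply_moves", "arguments": {
  "steps": [
    [[0,0,0.015,0],[0,0,0.03,0],[0,0,0.03,0]]
  ]
}}

```text
clock: 17.22
position: [0.52, -0.3775, 0.139]
ee_rot: [0.96, 2.991, -0.0]
contact_force: [-1.1, 0.2, 2.8]
finger_gap: 0.0001
```

>>> {"name": "apply_moves", "arguments": {
  "steps": [
    [[0,0,0.015,0],[0,0,0.03,0],[0,0,0.03,0]]
  ]
}}

```text
clock: 17.47
position: [0.52, -0.3776, 0.1358]
ee_rot: [0.96, 2.991, -0.0]
contact_force: [-0.9, 1.0, 3.0]
finger_gap: 0.0001
```

>>> {"name": "apply_moves", "arguments": {
  "steps": [
    [[0,0,0.015,0],[0,0,0.03,0],[0,0,0.03,0]]
  ]
}}

```text
clock: 17.72
position: [0.52, -0.3776, 0.1325]
ee_rot: [0.96, 2.991, -0.0]
contact_force: [-0.9, 0.6, 2.8]
finger_gap: -0.0
```

Run:
```python
from h import *
st()
s=snap("side","14"); crop(s,290,180,110,110,5,"pics/s14.png")
```

```text
t 17.72 p [ 0.52   -0.3776  0.1325] yaw(x) 2.521 y-axis 0.950 z [ 0. -0. -1.] F [-0.9  0.6  2.8] gap -0.0000
```

View pics/s14.png

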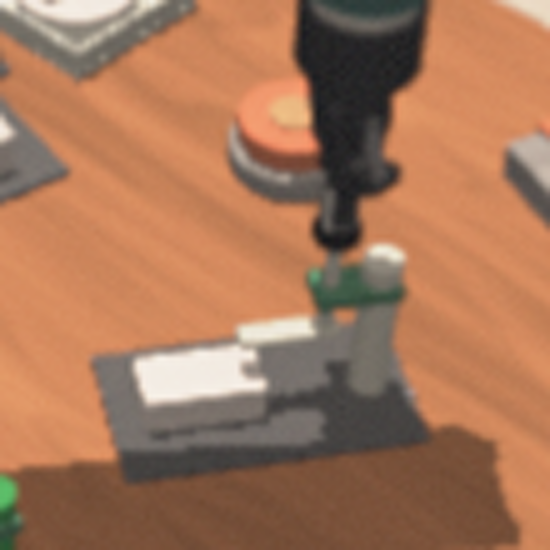

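>>> {"name": "apply_moves", "arguments": {
  "steps": [
    [[0,0,0.02,0],[0,0,0.04,0],[0,0,0.06,0],[0,0,0.08,0],[0,0,0.1,0],[0,0,0.1,0],[0,0,0.1,0]]
  ]
}}

```text
clock: 18.35
position: [0.5201, -0.3776, 0.1226]
ee_rot: [0.96, 2.991, -0.0]
contact_force: [-0.4, 1.0, 2.7]
finger_gap: 0.0003
```

>>> {"name": "apply_moves", "arguments": {
  "steps": [
    [[0,0,0.02,0],[0,0,0.03,0],[0,0,0.03,0]]
  ]
}}

```text
clock: 18.6
position: [0.5201, -0.3776, 0.1196]
ee_rot: [0.96, 2.991, -0.0]
contact_force: [-0.7, 0.7, 3.5]
finger_gap: -0.0001
```

>>> {"name": "apply_moves", "arguments": {
  "steps": [
    [[0,0,0.02,0],[0,0,0.03,0],[0,0,0.03,0]]
  ]
}}

```text
clock: 18.85
position: [0.52, -0.3776, 0.1165]
ee_rot: [0.96, 2.991, -0.0]
contact_force: [-1.1, 0.4, 4.3]
finger_gap: -0.0001
```

>>> {"name": "apply_moves", "arguments": {
  "steps": [
    [[0,0,0.01,0],[0,0,0.02,0],[0,0,0.02,0]]
  ]
}}

```text
clock: 19.1
position: [0.52, -0.3776, 0.1146]
ee_rot: [0.96, 2.991, -0.0]
contact_force: [-0.1, -0.0, 4.4]
finger_gap: -0.0001
```

>>> {"name": "apply_moves", "arguments": {
  "steps": [
    [[0,0,0.01,0],[0,0,0.02,0],[0,0,0.02,0]]
  ]
}}

```text
clock: 19.35
position: [0.52, -0.3776, 0.1126]
ee_rot: [0.96, 2.991, -0.0]
contact_force: [-0.0, 0.4, 3.9]
finger_gap: 0.0001
```

Run:
```python
from h import *
st()
s=snap("side","15"); crop(s,290,180,110,110,5,"pics/s15.png")
```

```text
t 19.35 p [ 0.52   -0.3776  0.1126] yaw(x) 2.521 y-axis 0.950 z [ 0. -0. -1.] F [-0.   0.4  3.9] gap 0.0001
```

View pics/s15.png

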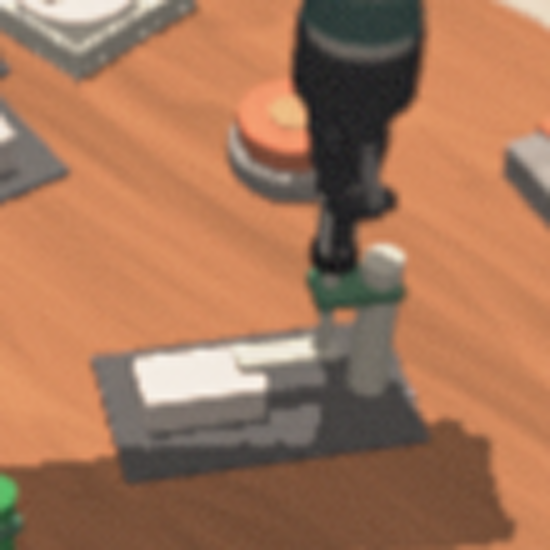

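>>> {"name": "apply_moves", "arguments": {
  "steps": [
    [[0,0,0.01,0],[0,0,0.02,0],[0,0,0.02,0]]
  ]
}}

```text
clock: 19.65
position: [0.52, -0.3776, 0.1106]
ee_rot: [0.96, 2.991, -0.0]
contact_force: [-0.6, -0.9, 4.7]
finger_gap: -0.0001
```

>>> {"name": "apply_moves", "arguments": {
  "steps": [
    [[0,0,0.01,0],[0,0,0.02,0],[0,0,0.02,0]]
  ]
}}

```text
clock: 19.9
position: [0.5201, -0.3776, 0.1094]
ee_rot: [0.96, 2.991, -0.0]
contact_force: [-1.7, 2.2, 6.8]
finger_gap: 0.0001
```

>>> {"name": "apply_moves", "arguments": {
  "steps": [
    [[0,0,0.01,0],[0,0,0.02,0],[0,0,0.02,0]]
  ]
}}

```text
clock: 20.15
position: [0.5201, -0.3777, 0.1094]
ee_rot: [0.959, 2.99, -0.001]
contact_force: [-3.5, 3.7, 14.5]
finger_gap: 0.0002
```

Run:
```python
from h import *
st()
s=snap("side","16"); crop(s,290,180,110,110,5,"pics/s16.png")
```

```text
t 20.15 p [ 0.5201 -0.3777  0.1094] yaw(x) 2.521 y-axis 0.950 z [ 0.001 -0.001 -1.   ] F [-3.5  3.7 14.5] gap 0.0002
```

View pics/s16.png

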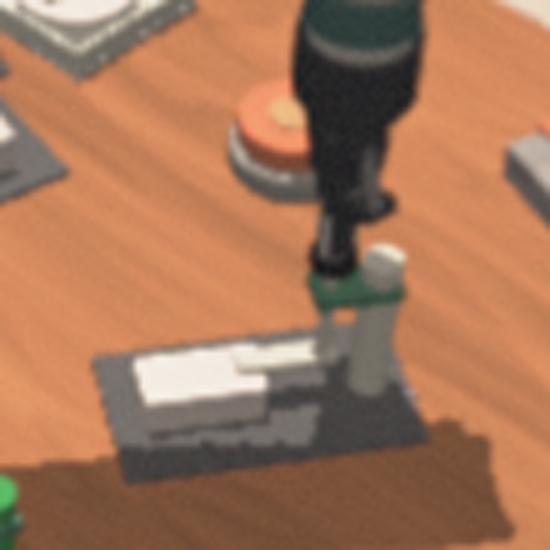

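Run:
```python
from h import *
im=cv2.imread("pics/side_16.png")[:,:,::-1]
u,v,w,h,s=325,235,50,40,14
big=cv2.resize(im[v:v+h,u:u+w],None,fx=s,fy=s,interpolation=cv2.INTER_CUBIC).copy()
im0=cv2.imread("pics/side_13.png")[:,:,::-1]
big0=cv2.resize(im0[v:v+h,u:u+w],None,fx=s,fy=s,interpolation=cv2.INTER_CUBIC).copy()
def dr(b,z,col):
    P=[np.r_[gp(x,y),z] for x,y in((.018,.008),(.018,-.008),(.06,-.008),(.06,.008))]
    q=(proj("side",P)-[u,v]+.5)*s-.5; cv2.polylines(b,[q.round().astype(int)],True,col,1)
dr(big0,.072,(255,0,0)); dr(big,.042,(255,0,0)); dr(big,.047,(0,0,255))
cv2.imwrite("pics/f.png",np.vstack([big0[:280],big[:]])[:,:,::-1][:, :][:600] if 0 else cv2.resize(np.hstack([big0,big]),(800,320))[:,:,::-1])
```

```text
(no output)
```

View pics/f.png

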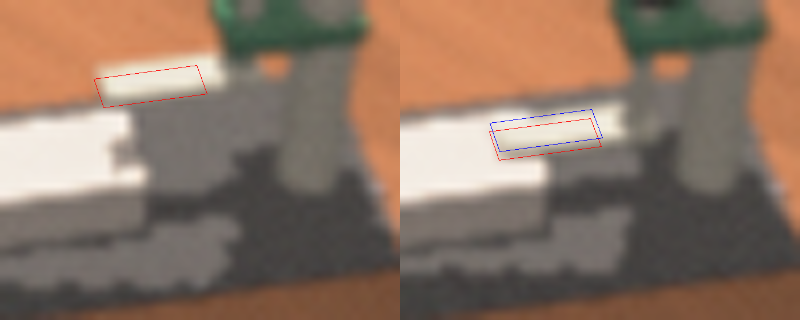

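Both the travel (about 0.1395 to 0.1094 = 30 mm) and the picture say the left block is 30 mm. I'll release the foot slowly enough to confirm where contact ends.

>>> {"name": "apply_moves", "arguments": {
  "steps": [
    [[0,0,-0.1,0],[0,0,-0.2,0],[0,0,-0.26,0],[0,0,-0.28,0],[0,0,-0.28,0],[0,0,-0.28,0]]
  ]
}}

```text
clock: 20.7
position: [0.5201, -0.3776, 0.1345]
ee_rot: [0.96, 2.991, -0.0]
contact_force: [-0.6, -0.6, 2.5]
finger_gap: -0.0001
```

>>> {"name": "apply_moves", "arguments": {
  "steps": [
    [[0,0,-0.01,0],[0,0,-0.02,0],[0,0,-0.02,0]]
  ]
}}

```text
clock: 20.95
position: [0.52, -0.3776, 0.1366]
ee_rot: [0.96, 2.991, 0.0]
contact_force: [0.7, -0.6, 2.0]
finger_gap: -0.0001
```

>>> {"name": "apply_moves", "arguments": {
  "steps": [
    [[0,0,-0.01,0],[0,0,-0.02,0],[0,0,-0.02,0]]
  ]
}}

```text
clock: 21.2
position: [0.5201, -0.3776, 0.1389]
ee_rot: [0.96, 2.991, -0.0]
contact_force: [0.2, 0.2, 3.0]
finger_gap: -0.0
```

>>> {"name": "apply_moves", "arguments": {
  "steps": [
    [[0,0,-0.3,0],[0,0,-0.6,0],[0,0,-0.6,0]]
  ]
}}

```text
clock: 21.45
position: [0.5222, -0.3795, 0.2044]
ee_rot: [0.957, 2.984, -0.005]
contact_force: [1.1, -1.0, 0.6]
finger_gap: -0.0002
```

Run:
```python
from h import *
st(); go([*gp(-.012),.2]);fwd(2.525)
s=snap("side","17"); crop(s,290,180,110,110,5,"pics/s17.png")
```

```text
t 21.45 p [ 0.5222 -0.3795  0.2044] yaw(x) 2.521 y-axis 0.950 z [ 0.006 -0.006 -1.   ] F [ 1.1 -1.   0.6] gap -0.0002
shift [ 0.916 -0.007  0.037] turn 0.0000 q6 now -0.11
turn for x-yaw: -0.001
```

View pics/s17.png

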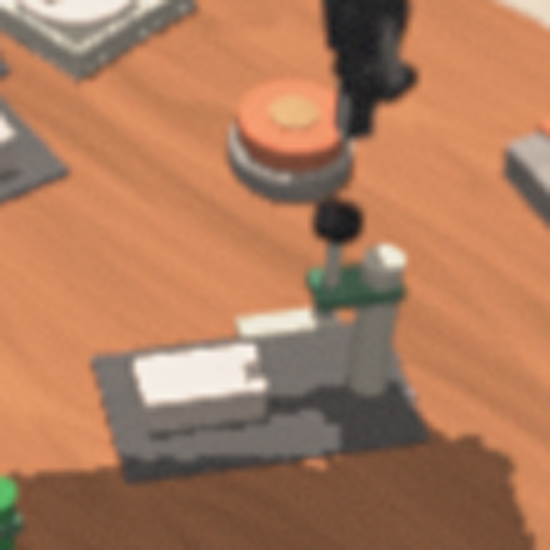

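The foot is up again and the block is unmoved: 30 mm, so the wooden tray. I'll re-grasp it.

>>> {"name": "apply_moves", "arguments": {
  "steps": [
    [[0.3,0,0,0],[0.6,0,0,0],[0.92,-0.01,0.1,0],[0.92,-0.01,0.4,0],[0.92,-0.01,0.8,0],[0.92,-0.01,0.95,0],[0.92,-0.01,0.95,0]]
  ],
  "jaw": 1
}}

```text
clock: 22.08
position: [0.4399, -0.3205, 0.0977]
ee_rot: [-0.957, -2.98, -0.008]
contact_force: [-0.8, 0.5, -0.2]
finger_gap: 0.083
```

Run:
```python
from h import *
st(); go([*gp(-.013),.013]);fwd(2.525)
```

```text
t 22.08 p [ 0.4399 -0.3205  0.0977] yaw(x) 2.520 y-axis 0.950 z [-0.009  0.009 -1.   ] F [-0.8  0.5 -0.2] gap 0.0830
shift [-0.097 -0.009  0.846] turn 0.0000 q6 now -0.13
turn for x-yaw: -0.001
```

>>> {"name": "apply_moves", "arguments": {
  "steps": [
    [[-0.03,0,0.3,0],[-0.03,0,0.6,0],[-0.03,0,0.8,0],[-0.03,0,0.85,0],[-0.03,0,0.85,0]]
  ]
}}

```text
clock: 22.5
position: [0.4458, -0.3255, 0.0174]
ee_rot: [-0.959, -2.988, -0.003]
contact_force: [0.5, -0.7, -0.2]
finger_gap: 0.085
```

>>> {"name": "apply_moves", "arguments": {
  "steps": [
    [[-0.03,0,0,0],[-0.03,0,0,0],[-0.03,0,0,0],[-0.03,0,0,0],[-0.03,0,0,0],[-0.03,0,0,0],[-0.03,0,0,0]]
  ],
  "jaw": -1
}}

```text
clock: 23.08
position: [0.4495, -0.3283, 0.019]
ee_rot: [0.96, 2.991, -0.0]
contact_force: [0.5, 0.2, 0.2]
finger_gap: 0.0005
```

Run:
```python
from h import *
st(); print((arm.observe()["position"][:2]-GO)@GX); go([*gp(-.13),.06]);fwd(2.525)
```

```text
t 23.08 p [ 0.4495 -0.3283  0.019 ] yaw(x) 2.521 y-axis 0.950 z [ 0. -0. -1.] F [0.5 0.2 0.2] gap 0.0005
-0.00930281471603215
shift [ 1.207 -0.005 -0.41 ] turn 0.0000 q6 now -0.13
turn for x-yaw: -0.001
```

Run:
```python
from h import *
s=snap("side","18"); crop(s,290,180,110,110,5,"pics/s18.png")
t=snap("top","18"); crop(t,300,150,110,120,5,"pics/t18.png")
```

```text
(no output)
```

View pics/s18.png

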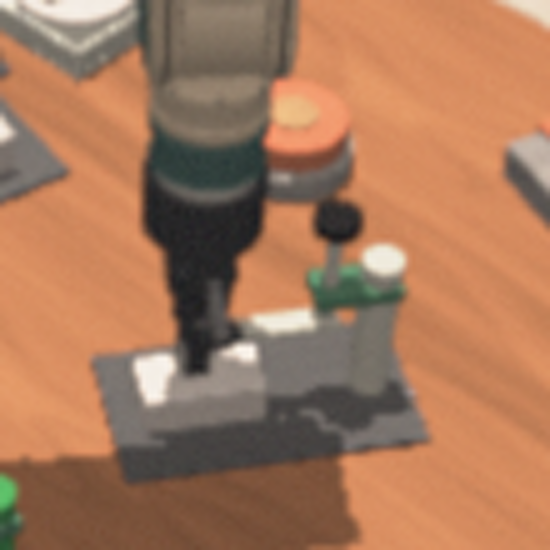

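The fingers closed just above the block's top (about z 36 mm at TCP 19 mm), so the fingertips end some 17 mm behind the stated TCP. I'll go lower and nearer the free end.

>>> {"name": "apply_moves", "arguments": {
  "steps": [
    [[0,0,-0.2,0],[0.05,0,-0.4,0],[0.11,0,-0.4,0],[0.11,0,-0.4,0],[0.11,0,-0.4,0],[0.11,0,-0.4,0],[0.11,0,-0.4,0]]
  ],
  "jaw": 1
}}

```text
clock: 23.77
position: [0.4399, -0.3214, 0.0577]
ee_rot: [-0.959, -2.99, -0.001]
contact_force: [-0.3, -0.6, 0.7]
finger_gap: 0.0832
```

Run:
```python
from h import *
st(); go([*gp(-.02),.005]);fwd(2.525)
s=snap("side","19"); crop(s,290,180,110,110,5,"pics/s19.png")
```

```text
t 23.77 p [ 0.4399 -0.3214  0.0577] yaw(x) 2.521 y-axis 0.950 z [-0.001  0.001 -1.   ] F [-0.3 -0.6  0.7] gap 0.0832
shift [-0.013 -0.002  0.527] turn 0.0000 q6 now -0.13
turn for x-yaw: -0.001
```

View pics/s19.png

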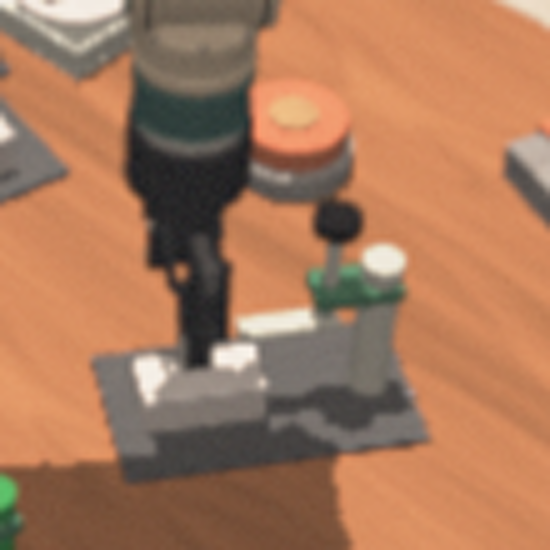

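>>> {"name": "apply_moves", "arguments": {
  "steps": [
    [[-0.01,0,0.2,0],[-0.01,0,0.4,0],[-0.01,0,0.5,0],[-0.01,0,0.53,0],[-0.01,0,0.53,0],[-0.01,0,0.53,0]]
  ]
}}

```text
clock: 24.32
position: [0.4415, -0.3227, 0.0059]
ee_rot: [0.96, 2.991, -0.0]
contact_force: [0.9, 0.3, -0.1]
finger_gap: 0.0856
```

>>> {"name": "apply_moves", "arguments": {
  "steps": [
    [[-0.01,0,0,0],[-0.01,0,0,0],[-0.01,0,0,0],[-0.01,0,0,0],[-0.01,0,0,0],[-0.01,0,0,0],[-0.01,0,0,0]]
  ],
  "jaw": -1,
  "force": 70
}}

```text
clock: 24.9
position: [0.4429, -0.3236, 0.0069]
ee_rot: [0.959, 2.99, -0.001]
contact_force: [-0.0, 0.3, 5.7]
finger_gap: 0.0377
```

>>> {"name": "apply_moves", "arguments": {
  "steps": [
    [[0,0,-0.05,0],[0,0,-0.1,0],[0.2,0,-0.12,0],[0.4,0,-0.12,0],[0.6,0,-0.12,0],[0.8,0,-0.12,0],[1,0,-0.12,0],[1,0,-0.12,0]]
  ]
}}

```text
clock: 25.57
position: [0.3553, -0.2598, 0.0161]
ee_rot: [-0.957, -2.983, -0.006]
contact_force: [-0.6, 1.2, -4.2]
finger_gap: 0.0378
```

Run:
```python
from h import *
st(); go([.515,.27,.10]);fwd(np.pi)
s=snap("side","20"); crop(s,250,180,150,110,5,"pics/s20.png")
```

```text
t 25.57 p [ 0.3553 -0.2598  0.0161] yaw(x) 2.520 y-axis 0.950 z [-0.007  0.006 -1.   ] F [-0.6  1.2 -4.2] gap 0.0378
shift [ 1.792  5.239 -0.816] turn 0.0000 q6 now -0.16
turn for x-yaw: -0.198
```

View pics/s20.png

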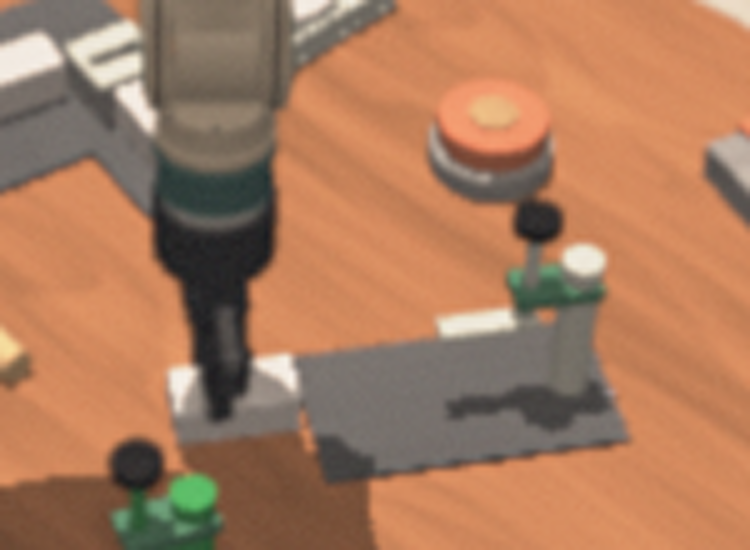

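>>> {"name": "apply_moves", "arguments": {
  "steps": [
    [[0,0,-0.3,0],[0.1,0.2,-0.6,0],[0.2,0.5,-0.9,0],[0.3,0.85,-0.9,0],[0.3,0.85,-0.9,0]]
  ]
}}

```text
clock: 26.03
position: [0.3892, -0.1746, 0.1102]
ee_rot: [0.949, 2.989, 0.005]
contact_force: [-1.2, 0.3, -3.3]
finger_gap: 0.0375
```

>>> {"name": "apply_moves", "arguments": {
  "steps": [
    [[0.1,0.3,0,0],[0.2,0.6,0,0],[0.3,0.88,0,0],[0.3,0.88,0,0]]
  ]
}}

```text
clock: 26.37
position: [0.4135, -0.0852, 0.1075]
ee_rot: [-0.951, -2.994, -0.005]
contact_force: [-0.4, 0.1, -2.8]
finger_gap: 0.0377
```

>>> {"name": "apply_moves", "arguments": {
  "steps": [
    [[0.1,0.3,0,0],[0.2,0.6,0,0],[0.3,0.88,0,0],[0.3,0.88,0,0]]
  ]
}}

```text
clock: 26.7
position: [0.4412, 0.0034, 0.1078]
ee_rot: [0.952, 2.993, 0.005]
contact_force: [-0.3, 0.0, -3.1]
finger_gap: 0.0375
```

>>> {"name": "apply_moves", "arguments": {
  "steps": [
    [[0.1,0.3,0,0],[0.2,0.6,0,0],[0.3,0.88,0,0],[0.3,0.88,0,0]]
  ]
}}

```text
clock: 27.03
position: [0.4687, 0.0923, 0.108]
ee_rot: [0.952, 2.992, 0.006]
contact_force: [1.2, -0.8, -3.1]
finger_gap: 0.0375
```

Run:
```python
from h import *
st(); go([.515,.27,.10]);fwd(np.pi)
s=snap("side","21"); crop(s,180,110,150,120,5,"pics/s21.png")
```

```text
t 27.03 p [0.4687 0.0923 0.108 ] yaw(x) 2.525 y-axis 0.954 z [ 0.003  0.003 -1.   ] F [ 1.2 -0.8 -3.1] gap 0.0375
shift [0.65  1.717 0.086] turn 0.0000 q6 now 0.67
turn for x-yaw: -0.196
```

View pics/s21.png

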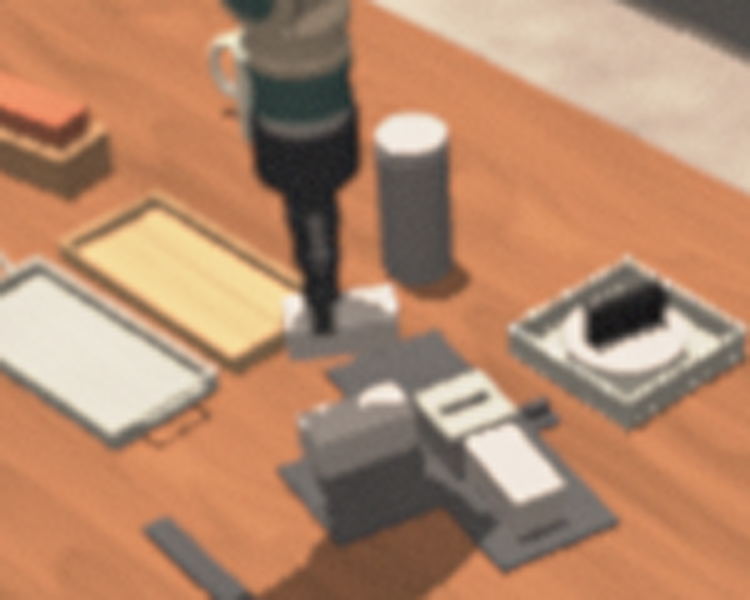

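>>> {"name": "apply_moves", "arguments": {
  "steps": [
    [[0.1,0.3,0,0],[0.2,0.6,0,0],[0.33,0.86,0,0],[0.33,0.86,0,0]]
  ]
}}

```text
clock: 27.42
position: [0.4915, 0.181, 0.1079]
ee_rot: [0.955, 2.992, 0.006]
contact_force: [-0.1, 0.1, -3.4]
finger_gap: 0.0378
```

>>> {"name": "apply_moves", "arguments": {
  "steps": [
    [[0.1,0.3,0,-0.03],[0.2,0.6,0,-0.06],[0.33,0.86,0,-0.09],[0.33,0.86,0,-0.12],[0.33,0.86,0,-0.15],[0.33,0.86,0,-0.18],[0.33,0.86,0,-0.196],[0.33,0.86,0,-0.196]]
  ]
}}

```text
clock: 28.08
position: [0.5127, 0.2654, 0.1071]
ee_rot: [-0.009, -3.14, 0.002]
contact_force: [-0.0, -0.5, -4.2]
finger_gap: 0.0375
```

Run:
```python
from h import *
st(); go([.515,.27,.02]);fwd(np.pi)
s=snap("side","22"); crop(s,160,110,150,120,5,"pics/s22.png")
t=snap("top","22"); crop(t,60,160,150,100,5,"pics/t22.png")
```

```text
t 28.08 p [0.5127 0.2654 0.1071] yaw(x) 3.136 y-axis 1.565 z [-0.001 -0.001 -1.   ] F [-0.  -0.5 -4.2] gap 0.0375
shift [-0.024  0.047  0.871] turn 0.0000 q6 now 0.37
turn for x-yaw: -0.002
```

View pics/s22.png

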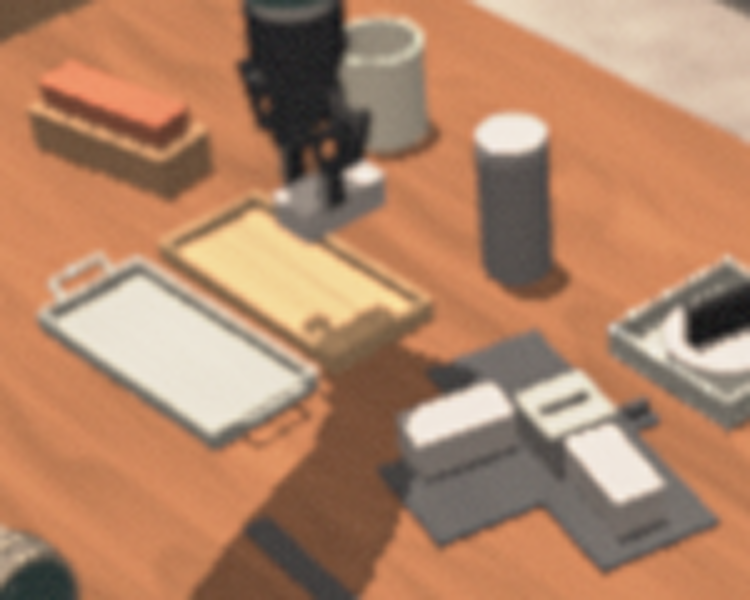

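View pics/t22.png

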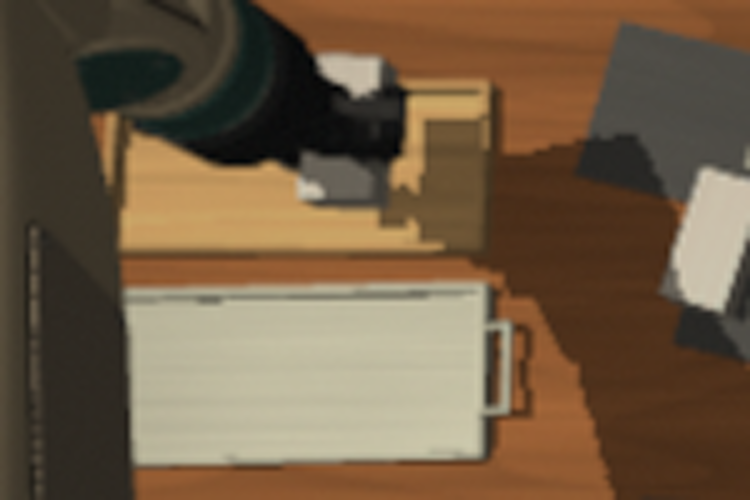

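Run:
```python
from h import *
p=(np.array([(318,55),(388,58),(384,186),(298,183)])+.5)/5-.5+[60,160]
print(onz("top",p,.137).round(4),onz("top",p,.137).mean(0))
```

```text
[[0.5644 0.2793 0.137 ]
 [0.5631 0.2416 0.137 ]
 [0.4924 0.2393 0.137 ]
 [0.4936 0.2851 0.137 ]] [0.52838907 0.26131467 0.137     ]
```

>>> {"name": "apply_moves", "arguments": {
  "steps": [
    [[0,0.05,0.3,0],[0,0.05,0.6,0],[0,0.05,0.85,0],[0,0.05,0.92,0],[0,0.05,0.94,0],[0,0.05,0.94,0]]
  ]
}}

```text
clock: 28.68
position: [0.5125, 0.2717, 0.0137]
ee_rot: [-0.01, -3.14, 0.001]
contact_force: [0.4, 0.2, -3.6]
finger_gap: 0.0375
```

>>> {"name": "apply_moves", "arguments": {
  "steps": [
    [[0,0,0.02,0],[0,0,0.04,0],[0,0,0.06,0],[0,0,0.06,0]]
  ]
}}

```text
clock: 29.02
position: [0.5129, 0.2722, 0.0082]
ee_rot: [0.008, 3.141, 0.0]
contact_force: [-0.2, -0.7, -2.8]
finger_gap: 0.0374
```

>>> {"name": "apply_moves", "arguments": {
  "steps": [
    [[0,0,0.02,0],[0,0,0.03,0],[0,0,0.03,0]]
  ]
}}

```text
clock: 29.27
position: [0.5131, 0.2723, 0.0059]
ee_rot: [0.008, 3.141, 0.001]
contact_force: [-2.6, -1.4, 4.0]
finger_gap: 0.0373
```

>>> {"name": "apply_moves", "arguments": {
  "steps": [
    [[0,0,0,0],[0,0,0,0],[0,0,0,0],[0,0,0,0]]
  ],
  "jaw": 0.4
}}

```text
clock: 29.6
position: [0.5131, 0.2722, 0.0049]
ee_rot: [0.008, 3.141, 0.0]
contact_force: [-0.4, -0.8, -0.4]
finger_gap: 0.0601
```

>>> {"name": "apply_moves", "arguments": {
  "steps": [
    [[0,0,-0.3,0],[0,0,-0.6,0],[0,0,-1,0],[0,0,-1,0]]
  ]
}}

```text
clock: 29.93
position: [0.5184, 0.2744, 0.1128]
ee_rot: [0.008, 3.129, 0.008]
contact_force: [0.9, -0.1, 1.2]
finger_gap: 0.06
```

Run:
```python
from h import *
st()
s=snap("side","23"); crop(s,160,110,150,120,5,"pics/s23.png")
t=snap("top","23"); crop(t,60,130,220,120,3.5,"pics/t23.png")
```

```text
t 29.93 p [0.5184 0.2744 0.1128] yaw(x) 3.136 y-axis 1.566 z [ 0.013  0.005 -1.   ] F [ 0.9 -0.1  1.2] gap 0.0600
```

View pics/s23.png

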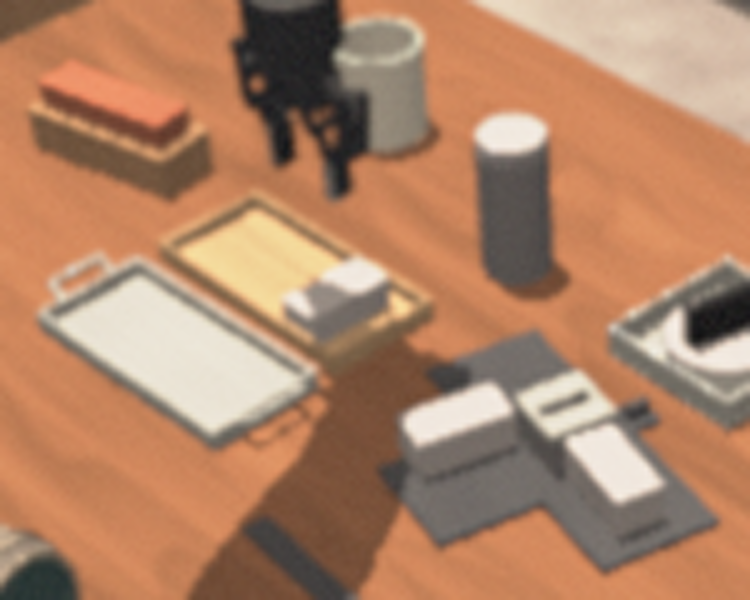

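View pics/t23.png

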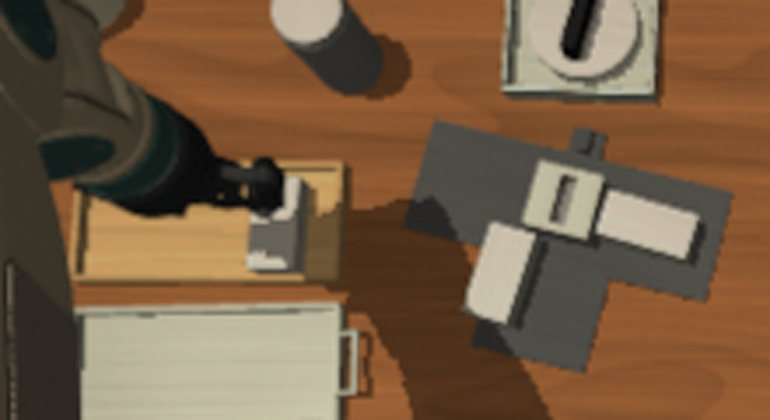

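The left block is in the wooden tray. The near block has been knocked sideways and now sits near top crop (500,272), so I'll measure it afresh.

Run:
```python
from h import *
im=cv2.imread("pics/top_23.png")[:,:,::-1]; crop(im,180,185,60,50,12,"pics/t23n.png")
im=cv2.imread("pics/side_23.png")[:,:,::-1]; crop(im,230,180,50,40,14,"pics/s23n.png")
```

```text
(no output)
```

View pics/t23n.png

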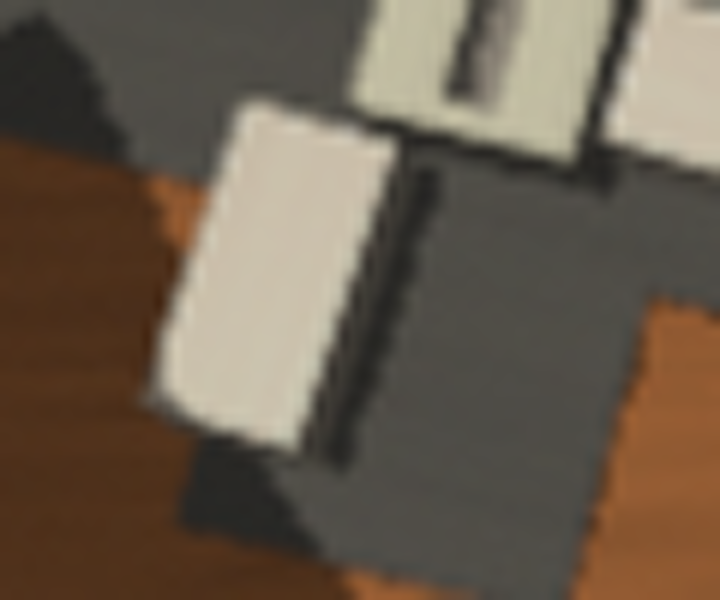

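View pics/s23n.png

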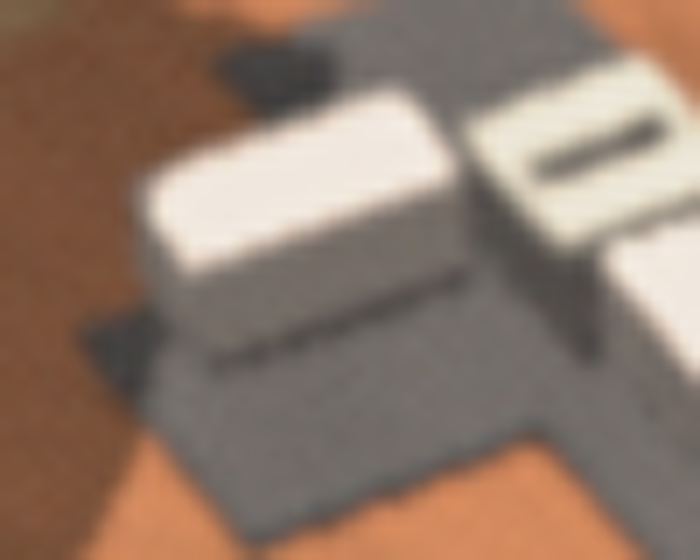

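Run:
```python
from h import *
p=(np.array([(240,98),(402,143),(302,448),(155,395)])+.5)/12-.5+[180,185]
ps=(np.array([(140,185),(392,88),(458,170),(190,272)])+.5)/14-.5+[230,180]
for z in(.035,.04):
    w=onz("top",p,z)[:,:2]; ax=(w[0]+w[1]-w[2]-w[3])/2; print(z,w.round(4).tolist(),w.mean(0).round(4),"ang",np.arctan2(ax[1],ax[0]),np.linalg.norm(ax),np.linalg.norm(w[0]-w[1]),np.linalg.norm(w[2]-w[3]))
    w=onz("side",ps,z)[:,:2]; ax=(w[1]+w[2]-w[0]-w[3])/2; print("  side",w.mean(0).round(4),"ang",np.arctan2(ax[1],ax[0]),np.linalg.norm(ax))
    d=w.mean(0)-JC; print("jig",d@[np.cos(JY),np.sin(JY)],d@[-np.sin(JY),np.cos(JY)])
```

```text
0.035 [[0.5277, 0.0905], [0.5167, 0.0504], [0.4407, 0.0723], [0.4535, 0.1085]] [0.4847 0.0804] ang -0.2591452215571321 0.07772940725778026 0.04162636460652783 0.038361438768882435
  side [0.491  0.0878] ang -0.23798186053654347 0.07828681176796455
jig -0.0658902535706105 0.04637570586962938
0.04 [[0.5266, 0.0896], [0.5157, 0.0496], [0.4399, 0.0714], [0.4527, 0.1074]] [0.4837 0.0795] ang -0.2591452215571324 0.07738720706209411 0.04144310642128514 0.038192554271796575
  side [0.4871 0.083 ] ang -0.23798186053654385 0.07793811765013303
jig -0.06858708708592175 0.04080694845883162
```

Run:
```python
from h import *
st(); go([.4715,.0835,.08]);fwd(2.897)
```

```text
t 30.03 p [0.515  0.273  0.1073] yaw(x) 3.136 y-axis 1.566 z [ 0.005  0.002 -1.   ] F [-0.2  0.  -0.2] gap 0.0597
shift [ 0.427 -1.898  0.267] turn 0.0000 q6 now 0.38
turn for x-yaw: 0.076
```

>>> {"name": "apply_moves", "arguments": {
  "steps": [
    [[0.07,-0.3,0,0],[0.14,-0.6,0,0],[0.21,-0.93,0,0],[0.21,-0.93,0,0]]
  ],
  "jaw": 1
}}

```text
clock: 30.37
position: [0.4872, 0.1747, 0.1023]
ee_rot: [-0.014, -3.135, 0.006]
contact_force: [0.3, 0.2, -0.3]
finger_gap: 0.0854
```

>>> {"name": "apply_moves", "arguments": {
  "steps": [
    [[0.07,-0.3,0,0.03],[0.14,-0.6,0,0.06],[0.21,-0.95,0.1,0.076],[0.21,-0.95,0.27,0.076],[0.21,-0.95,0.27,0.076],[0.21,-0.95,0.27,0.076]]
  ]
}}

```text
clock: 30.87
position: [0.4678, 0.0842, 0.076]
ee_rot: [-0.383, -3.114, 0.0]
contact_force: [0.2, -0.2, -0.6]
finger_gap: 0.0857
```

Run:
```python
from h import *
st(); go([.4715,.0835,.004]);fwd(2.897)
s=snap("side","24"); crop(s,210,130,110,100,6,"pics/s24.png")
```

```text
t 30.87 p [0.4678 0.0842 0.076 ] yaw(x) 2.897 y-axis 1.326 z [-0.004  0.    -1.   ] F [ 0.2 -0.2 -0.6] gap 0.0857
shift [-0.041  0.003  0.72 ] turn 0.0000 q6 now 0.29
turn for x-yaw: 0.000
```

View pics/s24.png

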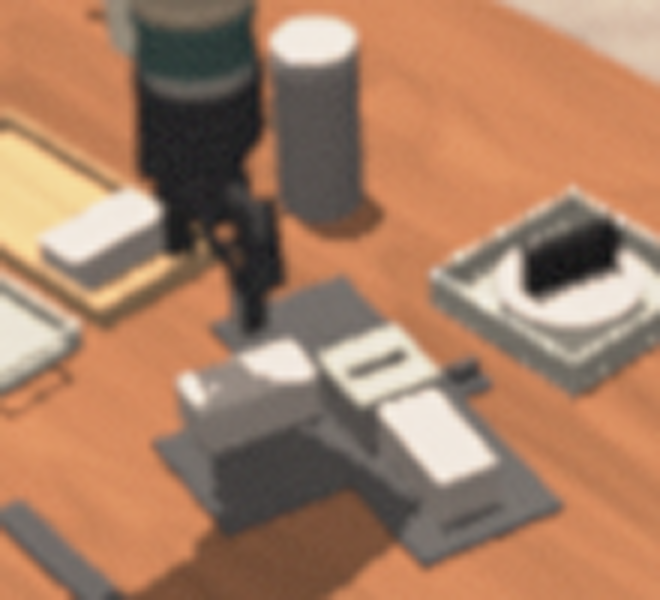

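>>> {"name": "apply_moves", "arguments": {
  "steps": [
    [[-0.02,0,0.3,0],[-0.02,0,0.5,0],[-0.02,0,0.65,0],[-0.02,0,0.72,0],[-0.02,0,0.72,0],[-0.02,0,0.72,0]]
  ]
}}

```text
clock: 31.42
position: [0.4722, 0.0845, 0.0062]
ee_rot: [0.38, 3.118, 0.0]
contact_force: [-0.0, -0.2, 0.3]
finger_gap: 0.085
```

>>> {"name": "apply_moves", "arguments": {
  "steps": [
    [[0,0,0,0],[0,0,0,0],[0,0,0,0],[0,0,0,0],[0,0,0,0],[0,0,0,0],[0,0,0,0]]
  ],
  "jaw": -1
}}

```text
clock: 32.0
position: [0.4728, 0.084, 0.0071]
ee_rot: [0.383, 3.116, 0.001]
contact_force: [-1.8, 0.2, 6.2]
finger_gap: 0.0384
```

>>> {"name": "apply_moves", "arguments": {
  "steps": [
    [[0,0,-0.1,0],[0,0,-0.25,0],[0,0,-0.5,0],[0,0,-0.8,0],[0,0,-0.9,0]]
  ]
}}

```text
clock: 32.42
position: [0.4738, 0.0839, 0.0995]
ee_rot: [0.382, 3.113, 0.001]
contact_force: [1.5, 0.5, -3.1]
finger_gap: 0.0381
```

Run:
```python
from h import *
st(); go([*gp(-.13),.09]);fwd(2.525)
s=snap("side","25"); crop(s,210,130,110,100,6,"pics/s25.png")
```

```text
t 32.42 p [0.4738 0.0839 0.0995] yaw(x) 2.898 y-axis 1.327 z [ 0.005  0.    -1.   ] F [ 1.5  0.5 -3.1] gap 0.0381
shift [ 0.364 -3.62   0.087] turn 0.0000 q6 now 0.28
turn for x-yaw: 0.119
```

View pics/s25.png

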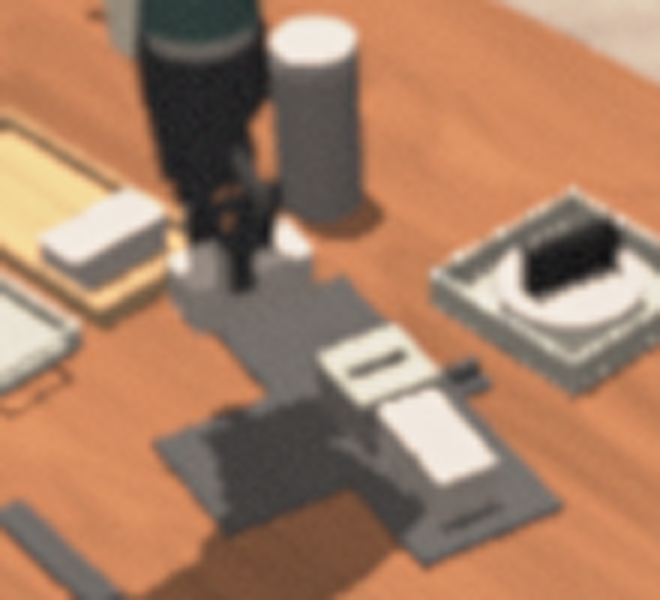

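>>> {"name": "apply_moves", "arguments": {
  "steps": [
    [[0.03,-0.3,0,0],[0.06,-0.6,0,0],[0.09,-0.9,0,0],[0.09,-0.9,0,0]]
  ]
}}

```text
clock: 32.8
position: [0.4377, -0.0046, 0.094]
ee_rot: [-0.389, -3.113, 0.005]
contact_force: [-0.4, -0.4, -3.5]
finger_gap: 0.0379
```

>>> {"name": "apply_moves", "arguments": {
  "steps": [
    [[0.03,-0.3,0,0],[0.06,-0.6,0,0],[0.09,-0.9,0,0],[0.09,-0.9,0,0]]
  ]
}}

```text
clock: 33.13
position: [0.4083, -0.0898, 0.0945]
ee_rot: [-0.39, -3.115, 0.004]
contact_force: [-0.1, 0.8, -3.7]
finger_gap: 0.0379
```

>>> {"name": "apply_moves", "arguments": {
  "steps": [
    [[0.03,-0.3,0,0],[0.06,-0.6,0,0],[0.09,-0.9,0,0],[0.09,-0.9,0,0]]
  ]
}}

```text
clock: 33.47
position: [0.3789, -0.1752, 0.0949]
ee_rot: [-0.39, -3.116, 0.004]
contact_force: [1.7, -1.5, -2.4]
finger_gap: 0.0382
```

>>> {"name": "apply_moves", "arguments": {
  "steps": [
    [[0.03,-0.3,0,0.03],[0.06,-0.6,0,0.06],[0.09,-0.9,0,0.09],[0.09,-0.9,0,0.119],[0.09,-0.9,0,0.119],[0.09,-0.9,0,0.119],[0.09,-0.9,0,0.119]]
  ]
}}

```text
clock: 34.05
position: [0.3494, -0.2553, 0.0949]
ee_rot: [-0.95, -2.993, -0.002]
contact_force: [0.9, -0.5, -2.5]
finger_gap: 0.0378
```

Run:
```python
from h import *
st(); go([*gp(-.12),.025]);fwd(2.525)
s=snap("side","26"); crop(s,290,180,110,110,5,"pics/s26.png")
```

```text
t 34.05 p [ 0.3494 -0.2553  0.0949] yaw(x) 2.527 y-axis 0.956 z [-0.001  0.002 -1.   ] F [ 0.9 -0.5 -2.5] gap 0.0378
shift [-0.134 -0.018  0.699] turn 0.0000 q6 now -0.17
turn for x-yaw: 0.001
```

View pics/s26.png

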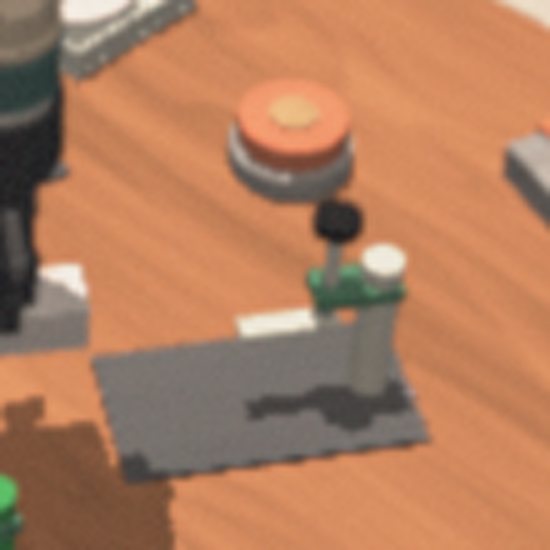

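>>> {"name": "apply_moves", "arguments": {
  "steps": [
    [[-0.14,-0.02,0.25,0],[-0.14,-0.02,0.5,0],[-0.14,-0.02,0.7,0],[-0.14,-0.02,0.75,0],[-0.14,-0.02,0.75,0]]
  ]
}}

```text
clock: 34.52
position: [0.3585, -0.2641, 0.019]
ee_rot: [-0.951, -2.99, -0.004]
contact_force: [0.6, 0.4, -2.7]
finger_gap: 0.0377
```

>>> {"name": "apply_moves", "arguments": {
  "steps": [
    [[-0.2,0,0,0],[-0.4,0,0,0],[-0.6,0,0,0],[-0.8,0,0,0],[-0.95,0,0,0],[-1,0,0,0],[-1,0,0,0]]
  ]
}}

```text
clock: 35.1
position: [0.4437, -0.326, 0.0224]
ee_rot: [0.953, 2.99, -0.003]
contact_force: [-0.6, -0.6, -4.3]
finger_gap: 0.0379
```

Run:
```python
from h import *
st(); go([*gp(-.016),.009]);fwd(2.525)
s=snap("side","27"); crop(s,290,180,110,110,5,"pics/s27.png")
```

```text
t 35.10 p [ 0.4437 -0.326   0.0224] yaw(x) 2.525 y-axis 0.954 z [ 0.003 -0.003 -1.   ] F [-0.6 -0.6 -4.3] gap 0.0379
shift [0.007 0.014 0.134] turn 0.0000 q6 now -0.13
turn for x-yaw: -0.000
```

View pics/s27.png

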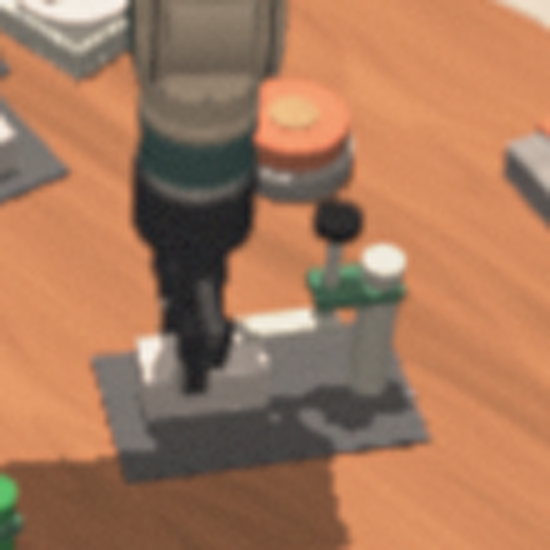

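>>> {"name": "apply_moves", "arguments": {
  "steps": [
    [[0.02,0.01,0.04,0],[0.02,0.01,0.08,0],[0.02,0.01,0.11,0],[0.02,0.01,0.13,0],[0.02,0.01,0.13,0]]
  ]
}}

```text
clock: 35.57
position: [0.4389, -0.3211, 0.0081]
ee_rot: [-0.954, -2.99, -0.002]
contact_force: [-3.7, 3.4, 5.7]
finger_gap: 0.0383
```

>>> {"name": "apply_moves", "arguments": {
  "steps": [
    [[0,0,0.01,0],[0,0,0.02,0],[0,0,0.02,0]]
  ]
}}

```text
clock: 35.82
position: [0.4389, -0.3211, 0.0081]
ee_rot: [-0.954, -2.99, -0.002]
contact_force: [-8.1, 6.1, 19.5]
finger_gap: 0.0382
```

>>> {"name": "apply_moves", "arguments": {
  "steps": [
    [[0,0,-0.02,0],[0,0,-0.02,0],[0,0,-0.02,0],[0,0,-0.02,0],[0,0,-0.02,0]]
  ],
  "jaw": 1
}}

```text
clock: 36.23
position: [0.4404, -0.3225, 0.0075]
ee_rot: [-0.955, -2.993, 0.0]
contact_force: [-0.2, 1.1, -0.2]
finger_gap: 0.0854
```

>>> {"name": "apply_moves", "arguments": {
  "steps": [
    [[0,0,-0.3,0],[0,0,-0.6,0],[0,0,-1,0],[0,0,-1,0]]
  ]
}}

```text
clock: 36.57
position: [0.4449, -0.3265, 0.1151]
ee_rot: [0.951, 2.982, -0.009]
contact_force: [1.7, -1.6, 1.3]
finger_gap: 0.0854
```

>>> {"name": "apply_moves", "arguments": {
  "steps": [
    [[0,0,-0.3,0],[0,0,-0.6,0],[0,0,-0.9,0],[0,0,-0.9,0]]
  ],
  "jaw": -1
}}

```text
clock: 36.9
position: [0.4439, -0.3256, 0.2043]
ee_rot: [0.952, 2.983, -0.008]
contact_force: [1.3, -1.1, 0.3]
finger_gap: 0.0389
```

Run:
```python
from h import *
st(); go([*gp(.076),.165]);fwd(2.525)
s=snap("side","28"); crop(s,290,180,110,110,5,"pics/s28.png")
```

```text
t 36.90 p [ 0.4439 -0.3256  0.2043] yaw(x) 2.524 y-axis 0.953 z [ 0.009 -0.008 -1.   ] F [ 1.3 -1.1  0.3] gap 0.0389
shift [-0.91   0.013  0.404] turn 0.0000 q6 now -0.13
turn for x-yaw: -0.000
```

View pics/s28.png

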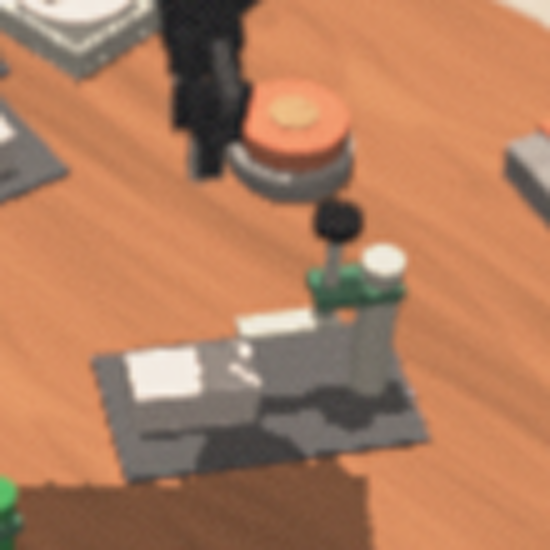

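>>> {"name": "apply_moves", "arguments": {
  "steps": [
    [[-0.3,0,0,0],[-0.6,0,0,0],[-0.9,0.01,0.1,0],[-0.96,0.01,0.25,0],[-0.96,0.01,0.4,0],[-0.96,0.01,0.4,0],[-0.96,0.01,0.4,0]]
  ]
}}

```text
clock: 37.53
position: [0.5178, -0.376, 0.1549]
ee_rot: [-0.954, -2.988, -0.003]
contact_force: [0.9, -0.2, -0.5]
finger_gap: -0.0002
```

Run:
```python
from h import *
st(); go([*gp(.077),.142]);fwd(2.525)
```

```text
t 37.53 p [ 0.5178 -0.376   0.1549] yaw(x) 2.524 y-axis 0.953 z [-0.004  0.004 -1.   ] F [ 0.9 -0.2 -0.5] gap -0.0002
shift [-0.031 -0.006  0.129] turn 0.0000 q6 now -0.11
turn for x-yaw: -0.000
```

>>> {"name": "apply_moves", "arguments": {
  "steps": [
    [[-0.02,0,0.05,0],[-0.02,0,0.1,0],[-0.02,0,0.13,0],[-0.02,0,0.13,0],[-0.02,0,0.13,0]]
  ]
}}

```text
clock: 37.95
position: [0.5208, -0.3784, 0.1449]
ee_rot: [0.955, 2.993, -0.0]
contact_force: [0.5, 0.4, -0.9]
finger_gap: -0.0
```

>>> {"name": "apply_moves", "arguments": {
  "steps": [
    [[0,0,0.02,0],[0,0,0.04,0],[0,0,0.04,0],[0,0,0.04,0]]
  ]
}}

```text
clock: 38.28
position: [0.5208, -0.3784, 0.1407]
ee_rot: [-0.955, -2.993, -0.0]
contact_force: [0.1, -0.4, -0.6]
finger_gap: 0.0001
```

>>> {"name": "apply_moves", "arguments": {
  "steps": [
    [[0,0,0.04,0],[0,0,0.08,0],[0,0,0.12,0],[0,0,0.16,0],[0,0,0.18,0],[0,0,0.18,0]]
  ]
}}

```text
clock: 38.78
position: [0.5213, -0.3788, 0.1225]
ee_rot: [0.955, 2.992, -0.001]
contact_force: [0.2, -0.3, 3.9]
finger_gap: 0.0001
```

>>> {"name": "apply_moves", "arguments": {
  "steps": [
    [[0,0,0.03,0],[0,0,0.06,0],[0,0,0.06,0]]
  ]
}}

```text
clock: 39.03
position: [0.5213, -0.3788, 0.1164]
ee_rot: [0.955, 2.992, -0.001]
contact_force: [0.8, -0.7, 4.0]
finger_gap: -0.0002
```

>>> {"name": "apply_moves", "arguments": {
  "steps": [
    [[0,0,0.01,0],[0,0,0.02,0],[0,0,0.02,0]]
  ]
}}

```text
clock: 39.28
position: [0.5213, -0.3788, 0.1149]
ee_rot: [0.955, 2.992, -0.001]
contact_force: [1.9, -1.8, 4.0]
finger_gap: 0.0001
```

>>> {"name": "apply_moves", "arguments": {
  "steps": [
    [[0,0,0.01,0],[0,0,0.02,0],[0,0,0.02,0]]
  ]
}}

```text
clock: 39.53
position: [0.5213, -0.3788, 0.1144]
ee_rot: [0.955, 2.992, -0.001]
contact_force: [-1.0, -0.2, 10.1]
finger_gap: -0.0002
```

It stops 5 mm higher (0.1144), so the near block is 35 mm and goes to the steel tray. I'll hold briefly, take a picture and release.

Run:
```python
from h import *
st()
s=snap("side","29"); crop(s,290,180,110,110,5,"pics/s29.png")
```

```text
t 39.53 p [ 0.5213 -0.3788  0.1144] yaw(x) 2.524 y-axis 0.953 z [ 0.001 -0.001 -1.   ] F [-1.  -0.2 10.1] gap -0.0002
```

>>> {"name": "apply_moves", "arguments": {
  "steps": [
    [[0,0,-0.2,0],[0,0,-0.5,0],[0,0,-0.85,0],[0,0,-0.85,0]]
  ]
}}

```text
clock: 39.92
position: [0.5231, -0.3804, 0.2041]
ee_rot: [0.953, 2.985, -0.006]
contact_force: [1.5, -1.0, 1.5]
finger_gap: -0.0002
```

Run:
```python
from h import *
st(); go([*gp(-.022),.1])
s=snap("side","30"); crop(s,290,180,110,110,5,"pics/s30.png")
```

```text
t 39.92 p [ 0.5231 -0.3804  0.2041] yaw(x) 2.524 y-axis 0.953 z [ 0.006 -0.006 -1.   ] F [ 1.5 -1.   1.5] gap -0.0002
shift [ 1.038e+00 -1.000e-03  1.033e+00] turn 0.0000 q6 now -0.11
```

View pics/s29.png

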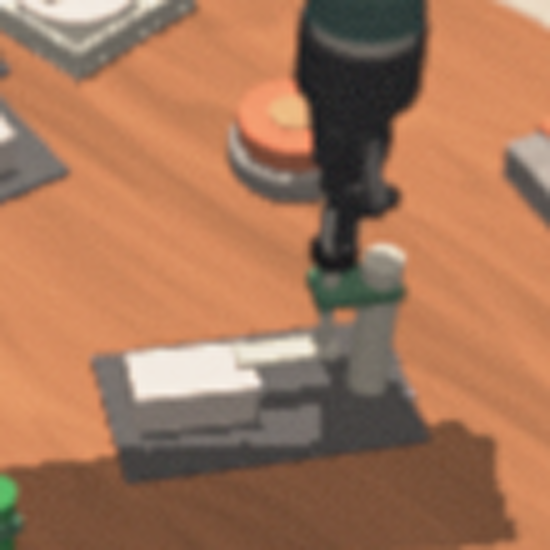

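View pics/s30.png

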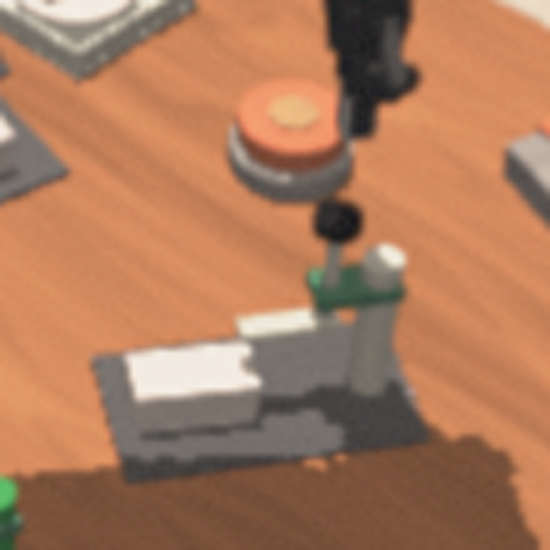

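>>> {"name": "apply_moves", "arguments": {
  "steps": [
    [[0.3,0,0,0],[0.6,0,0,0],[0.9,0,0.1,0],[1,0,0.4,0],[1,0,0.8,0],[1,0,0.98,0],[1,0,0.98,0]]
  ],
  "jaw": 1
}}

```text
clock: 40.55
position: [0.4337, -0.3154, 0.0927]
ee_rot: [-0.951, -2.98, -0.01]
contact_force: [-1.2, 0.4, -0.2]
finger_gap: 0.0834
```

>>> {"name": "apply_moves", "arguments": {
  "steps": [
    [[0,0,0.2,0],[0,0,0.4,0],[0,0,0.4,0],[0,0,0.4,0]]
  ]
}}

```text
clock: 40.88
position: [0.4383, -0.3195, 0.059]
ee_rot: [-0.954, -2.99, -0.002]
contact_force: [0.2, -0.4, -0.2]
finger_gap: 0.0853
```

Run:
```python
from h import *
st(); go([*gp(-.022),.006])
```

```text
t 40.88 p [ 0.4383 -0.3195  0.059 ] yaw(x) 2.524 y-axis 0.953 z [-0.003  0.002 -1.   ] F [ 0.2 -0.4 -0.2] gap 0.0853
shift [-0.017 -0.007  0.53 ] turn 0.0000 q6 now -0.13
```

>>> {"name": "apply_moves", "arguments": {
  "steps": [
    [[0,-0.01,0.2,0],[0,-0.01,0.4,0],[0,-0.01,0.5,0],[0,-0.01,0.52,0],[0,-0.01,0.52,0],[0,-0.01,0.52,0]]
  ]
}}

```text
clock: 41.38
position: [0.4396, -0.3221, 0.0089]
ee_rot: [0.955, 2.991, -0.001]
contact_force: [0.1, 0.4, 0.2]
finger_gap: 0.0853
```

>>> {"name": "apply_moves", "arguments": {
  "steps": [
    [[0,0,0,0],[0,0,0,0],[0,0,0,0],[0,0,0,0],[0,0,0,0],[0,0,0,0],[0,0,0,0]]
  ],
  "jaw": -1
}}

```text
clock: 41.97
position: [0.4396, -0.3219, 0.0089]
ee_rot: [0.955, 2.991, -0.001]
contact_force: [-0.9, 1.4, 5.8]
finger_gap: 0.0383
```

>>> {"name": "apply_moves", "arguments": {
  "steps": [
    [[0,0,-0.05,0],[0,0,-0.1,0],[0.2,0,-0.12,0],[0.4,0,-0.12,0],[0.6,0,-0.12,0],[0.8,0,-0.12,0],[0.9,0,-0.12,0],[0.9,0,-0.12,0]]
  ]
}}

```text
clock: 42.63
position: [0.3625, -0.2664, 0.0188]
ee_rot: [-0.954, -2.989, -0.003]
contact_force: [-1.7, -0.1, -2.6]
finger_gap: 0.0377
```

Run:
```python
from h import *
st(); go([.39,.27,.11]);fwd(np.pi)
s=snap("side","31"); crop(s,250,180,150,110,5,"pics/s31.png")
```

```text
t 42.63 p [ 0.3625 -0.2664  0.0188] yaw(x) 2.524 y-axis 0.953 z [-0.003  0.003 -1.   ] F [-1.7 -0.1 -2.6] gap 0.0377
shift [ 2.888  4.532 -0.895] turn 0.0000 q6 now -0.16
turn for x-yaw: -0.197
```

View pics/s31.png

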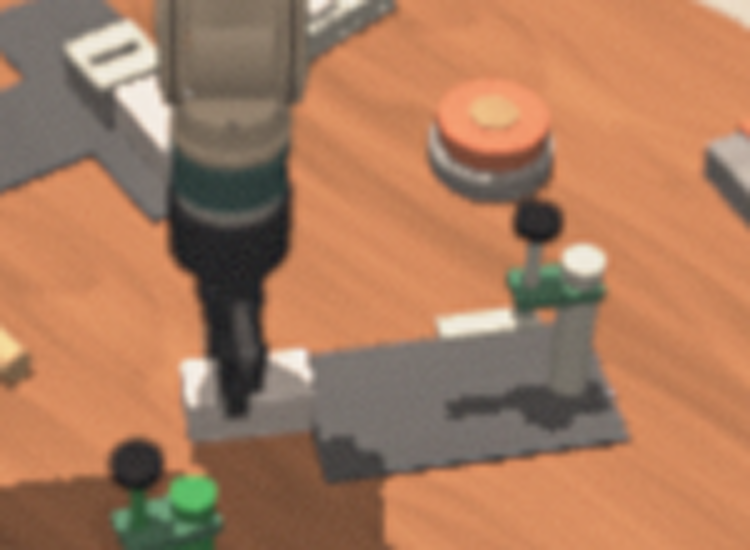

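>>> {"name": "apply_moves", "arguments": {
  "steps": [
    [[0,0,-0.3,0],[0.1,0.2,-0.6,0],[0.3,0.5,-0.9,0],[0.57,0.9,-0.9,0],[0.57,0.9,-0.9,0]]
  ]
}}

```text
clock: 43.1
position: [0.3732, -0.1604, 0.1121]
ee_rot: [0.95, 2.99, 0.003]
contact_force: [-1.0, 1.1, -3.5]
finger_gap: 0.0383
```

>>> {"name": "apply_moves", "arguments": {
  "steps": [
    [[0.19,0.3,0,0],[0.38,0.6,0,0],[0.57,0.9,0,0],[0.57,0.9,0,0]]
  ]
}}

```text
clock: 43.43
position: [0.377, -0.0514, 0.1096]
ee_rot: [-0.944, -2.995, -0.006]
contact_force: [-0.8, -1.6, -3.7]
finger_gap: 0.0379
```

>>> {"name": "apply_moves", "arguments": {
  "steps": [
    [[0.19,0.3,0,0],[0.38,0.6,0,0],[0.57,0.9,0,0],[0.57,0.9,0,0]]
  ]
}}

```text
clock: 43.77
position: [0.3838, 0.0549, 0.1101]
ee_rot: [0.943, 2.996, 0.007]
contact_force: [-0.1, -1.1, -3.8]
finger_gap: 0.0383
```

>>> {"name": "apply_moves", "arguments": {
  "steps": [
    [[0.19,0.3,0,0],[0.38,0.6,0,0],[0.57,0.9,0,0],[0.57,0.9,0,0]]
  ]
}}

```text
clock: 44.1
position: [0.3906, 0.1617, 0.1105]
ee_rot: [0.944, 2.994, 0.008]
contact_force: [0.5, -0.6, -3.2]
finger_gap: 0.038
```

Run:
```python
from h import *
st(); go([.391,.266,.10]);fwd(np.pi+.02)
s=snap("side","32"); crop(s,180,110,150,120,5,"pics/s32.png")
```

```text
t 44.10 p [0.3906 0.1617 0.1105] yaw(x) 2.531 y-axis 0.960 z [ 0.003  0.005 -1.   ] F [ 0.5 -0.6 -3.2] gap 0.0380
shift [0.595 0.856 0.109] turn 0.0000 q6 now 0.85
turn for x-yaw: -0.201
```

View pics/s32.png

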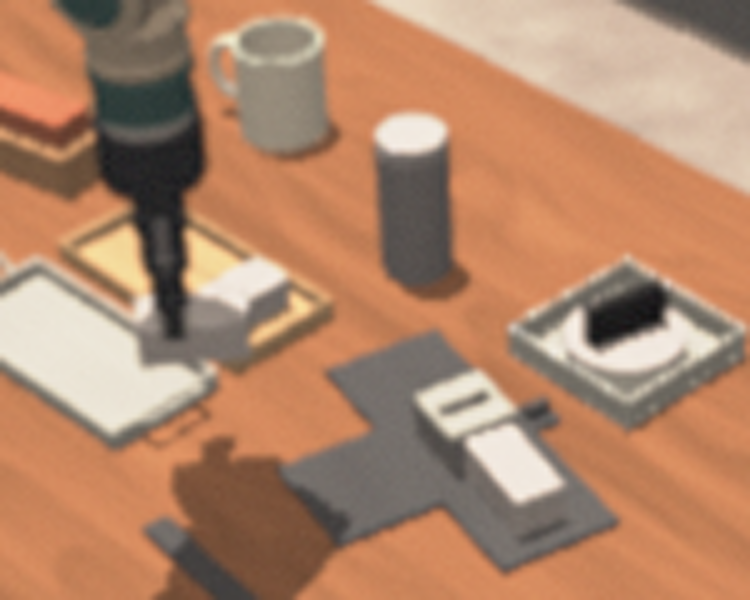

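>>> {"name": "apply_moves", "arguments": {
  "steps": [
    [[0.2,0.28,0,-0.03],[0.4,0.56,0,-0.06],[0.6,0.84,0,-0.09],[0.6,0.84,0,-0.12],[0.6,0.84,0,-0.15],[0.6,0.84,0,-0.18],[0.6,0.84,0,-0.201],[0.6,0.84,0,-0.201]]
  ]
}}

```text
clock: 44.82
position: [0.389, 0.2589, 0.1095]
ee_rot: [-0.022, 3.141, -0.001]
contact_force: [-0.5, 0.1, -2.2]
finger_gap: 0.0376
```

Run:
```python
from h import *
st(); go([.391,.266,.02]);fwd(np.pi+.02)
s=snap("side","33"); crop(s,160,110,150,120,5,"pics/s33.png")
t=snap("top","33"); crop(t,60,170,150,100,5,"pics/t33.png")
```

```text
t 44.82 p [0.389  0.2589 0.1095] yaw(x) -3.128 y-axis 1.585 z [ 0. -0. -1.] F [-0.5  0.1 -2.2] gap 0.0376
shift [-0.021  0.071  0.895] turn 0.0000 q6 now 0.44
turn for x-yaw: -0.002
```

View pics/t33.png

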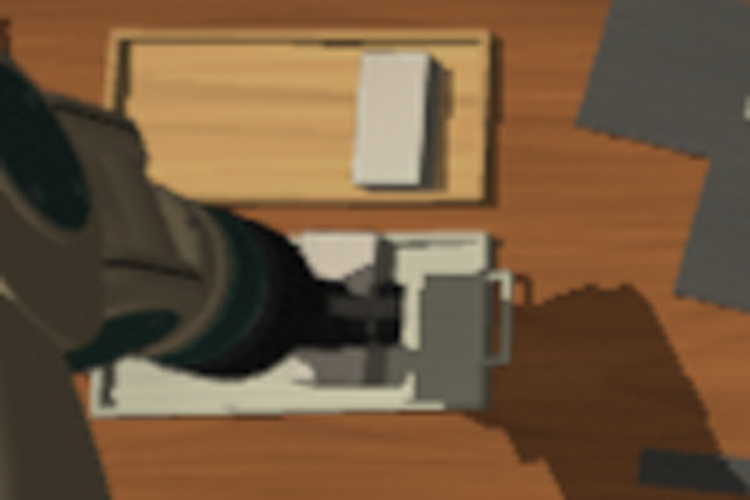

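View pics/s33.png

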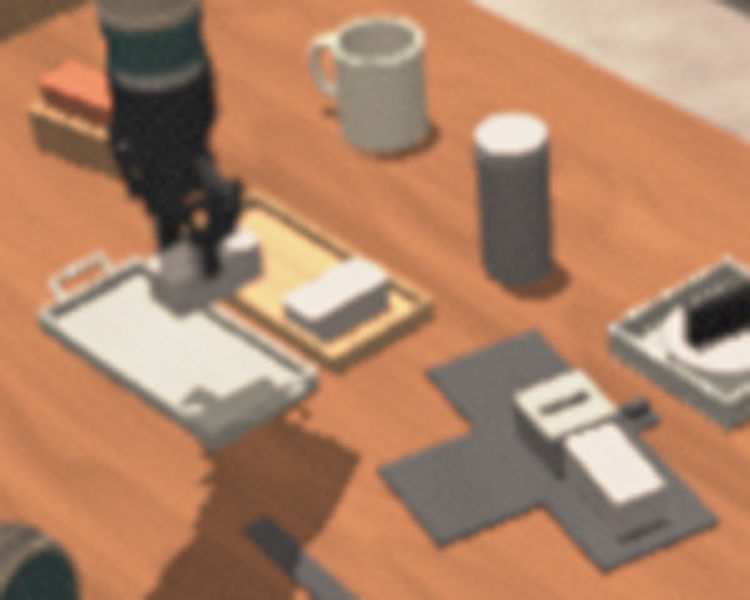

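Run:
```python
from h import *
p=(np.array([(303,233),(380,235)])+.5)/5-.5+[60,170]
print(onz("top",p,.143).round(4))
```

```text
[[0.4385 0.2763 0.143 ]
 [0.4377 0.236  0.143 ]]
```

>>> {"name": "apply_moves", "arguments": {
  "steps": [
    [[-0.06,0.07,0.3,0],[-0.06,0.07,0.6,0],[-0.06,0.07,0.85,0],[-0.06,0.07,0.95,0],[-0.06,0.07,0.97,0],[-0.06,0.07,0.97,0]]
  ]
}}

```text
clock: 45.42
position: [0.3937, 0.2662, 0.0125]
ee_rot: [0.02, -3.14, 0.001]
contact_force: [0.0, -0.1, -2.8]
finger_gap: 0.0382
```

>>> {"name": "apply_moves", "arguments": {
  "steps": [
    [[0,0,0.02,0],[0,0,0.04,0],[0,0,0.06,0],[0,0,0.06,0]]
  ]
}}

```text
clock: 45.75
position: [0.3953, 0.2674, 0.0079]
ee_rot: [-0.021, 3.139, 0.002]
contact_force: [0.7, 0.2, 0.4]
finger_gap: 0.0378
```

Contact. I'll open partly and rise.

>>> {"name": "apply_moves", "arguments": {
  "steps": [
    [[0,0,0.01,0],[0,0,0.01,0],[0,0,0.01,0],[0,0,0.01,0]]
  ],
  "jaw": 0.4
}}

```text
clock: 46.08
position: [0.394, 0.2668, 0.006]
ee_rot: [-0.021, 3.141, 0.0]
contact_force: [0.3, -0.2, 0.0]
finger_gap: 0.0593
```

>>> {"name": "apply_moves", "arguments": {
  "steps": [
    [[0,0,-0.3,0],[0,0,-0.6,0],[0,0,-1,0],[0,0,-1,0]]
  ]
}}

```text
clock: 46.42
position: [0.3991, 0.2693, 0.1129]
ee_rot: [-0.021, 3.13, 0.009]
contact_force: [1.9, 1.7, 1.7]
finger_gap: 0.06
```

Run:
```python
from h import *
st()
s=snap("side","34"); crop(s,160,110,150,120,5,"pics/s34.png")
t=snap("top","34"); crop(t,60,130,220,120,3.5,"pics/t34.png"); crop(t,225,175,55,45,12,"pics/t34r.png"); crop(s,265,185,50,45,14,"pics/s34r.png")
```

```text
t 46.42 p [0.3991 0.2693 0.1129] yaw(x) -3.128 y-axis 1.585 z [ 0.012  0.006 -1.   ] F [1.9 1.7 1.7] gap 0.0600
```

View pics/s34.png

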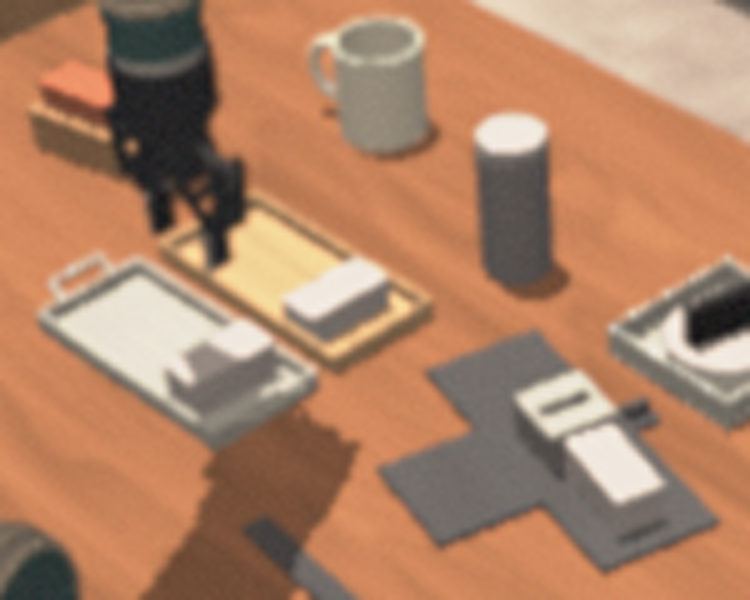

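View pics/t34r.png

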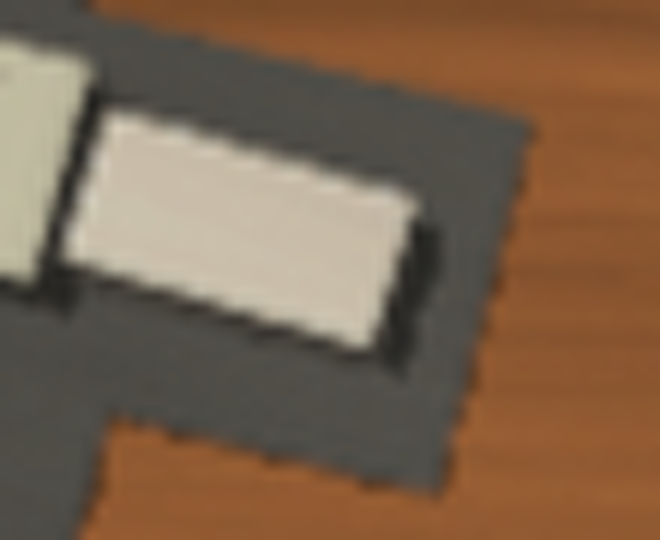

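View pics/t34.png

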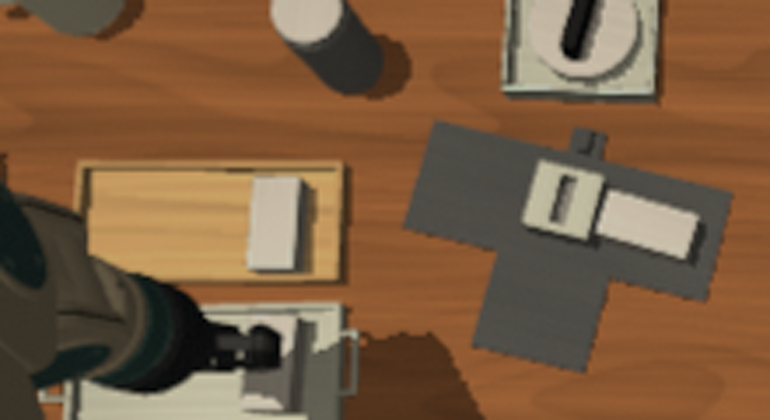

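Run:
```python
from h import *
p=(np.array([(100,107),(420,198),(374,350),(64,262)])+.5)/12-.5+[225,175]
for z in(.035,.04):
    w=onz("top",p,z)[:,:2]; ax=(w[1]+w[2]-w[0]-w[3])/2; print(w.mean(0),np.arctan2(ax[1],ax[0]),np.linalg.norm(ax),np.linalg.norm(w[0]-w[3]))
print(blk(JY-np.pi/2))
c=w.mean(0);d=ax/np.linalg.norm(ax)
P=c+.014*d;print(P); st(); go([*P,.08]);fwd(np.arctan2(d[1],d[0]))
```

```text
[ 0.52601837 -0.04222082] -1.8453583899550865 0.08108943684619138 0.040101760313533186
[ 0.52490743 -0.04257751] -1.8453583899550867 0.08073244427239222 0.03992521412965261
(array([ 0.52702575, -0.04646385]), array([-0.2299244 , -0.97320849]))
[ 0.52111168 -0.05605312]
t 46.52 p [0.3959 0.2676 0.1079] yaw(x) -3.128 y-axis 1.584 z [ 0.005  0.002 -1.   ] F [-0.6  0.5 -0. ] gap 0.0599
shift [-1.207 -3.254  0.278] turn 0.0000 q6 now 0.45
turn for x-yaw: -0.408
```

>>> {"name": "apply_moves", "arguments": {
  "steps": [
    [[-0.11,-0.3,0,0],[-0.22,-0.6,0,0],[-0.33,-0.9,0,0],[-0.33,-0.9,0,0]]
  ],
  "jaw": 1
}}

```text
clock: 46.85
position: [0.4283, 0.1731, 0.1042]
ee_rot: [0.014, -3.14, 0.005]
contact_force: [-0.5, -0.3, 0.2]
finger_gap: 0.0854
```

>>> {"name": "apply_moves", "arguments": {
  "steps": [
    [[-0.11,-0.3,0,0],[-0.22,-0.6,0,0],[-0.33,-0.9,0,0],[-0.33,-0.9,0,0]]
  ]
}}

```text
clock: 47.18
position: [0.4633, 0.084, 0.1045]
ee_rot: [0.014, -3.141, 0.003]
contact_force: [0.7, -0.6, 0.0]
finger_gap: 0.0852
```

>>> {"name": "apply_moves", "arguments": {
  "steps": [
    [[-0.11,-0.3,0,-0.04],[-0.22,-0.6,0,-0.08],[-0.33,-0.9,0,-0.12],[-0.33,-0.9,0,-0.16],[-0.33,-0.9,0,-0.2],[-0.33,-0.9,0,-0.24],[-0.33,-0.9,0,-0.27],[-0.33,-0.9,0,-0.3]]
  ]
}}

```text
clock: 47.85
position: [0.495, -0.0011, 0.1041]
ee_rot: [1.451, -2.783, -0.004]
contact_force: [-0.1, 0.5, 0.1]
finger_gap: 0.0854
```

Run:
```python
from h import *
st(); go([.5215,-.056,.08]);fwd(-1.825)
```

```text
t 47.85 p [ 0.495  -0.0011  0.1041] yaw(x) -2.180 y-axis 2.532 z [-0.003  0.001 -1.   ] F [-0.1  0.5  0.1] gap 0.0854
shift [ 0.298 -0.532  0.239] turn 0.0000 q6 now -1.09
turn for x-yaw: -0.113
```

>>> {"name": "apply_moves", "arguments": {
  "steps": [
    [[0.15,-0.27,0,-0.04],[0.3,-0.53,0.1,-0.08],[0.3,-0.53,0.24,-0.113],[0.3,-0.53,0.24,-0.113],[0.3,-0.53,0.24,-0.113],[0.3,-0.53,0.24,-0.113]]
  ]
}}

```text
clock: 48.35
position: [0.5212, -0.056, 0.081]
ee_rot: [1.912, -2.491, -0.003]
contact_force: [0.8, 0.7, -0.3]
finger_gap: 0.0853
```

Run:
```python
from h import *
st(); go([.5215,-.056,.005]);fwd(-1.825)
s=snap("side","35"); crop(s,210,130,120,100,6,"pics/s35.png")
```

```text
t 48.35 p [ 0.5212 -0.056   0.081 ] yaw(x) -1.832 y-axis 2.880 z [-0.002  0.001 -1.   ] F [ 0.8  0.7 -0.3] gap 0.0853
shift [-0.    -0.005  0.76 ] turn 0.0000 q6 now -1.54
turn for x-yaw: -0.002
```

View pics/s35.png

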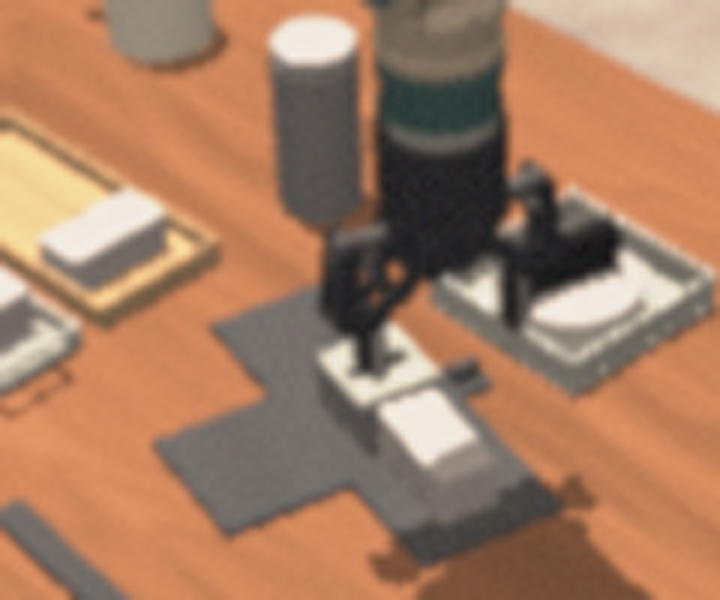

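>>> {"name": "apply_moves", "arguments": {
  "steps": [
    [[0,0,0.3,0],[0,0,0.5,0],[0,0,0.68,0],[0,0,0.75,0],[0,0,0.75,0],[0,0,0.75,0]]
  ]
}}

```text
clock: 48.9
position: [0.5226, -0.0567, 0.0072]
ee_rot: [-1.915, 2.49, -0.0]
contact_force: [-0.1, -1.4, -0.6]
finger_gap: 0.0852
```

>>> {"name": "apply_moves", "arguments": {
  "steps": [
    [[0,0,0,0],[0,0,0,0],[0,0,0,0],[0,0,0,0],[0,0,0,0],[0,0,0,0],[0,0,0,0]]
  ],
  "jaw": -1
}}

```text
clock: 49.48
position: [0.5238, -0.0574, 0.0081]
ee_rot: [-1.914, 2.489, -0.003]
contact_force: [-0.8, -0.7, 5.0]
finger_gap: 0.0379
```

>>> {"name": "apply_moves", "arguments": {
  "steps": [
    [[0,0,-0.1,0],[0,0,-0.25,0],[0,0,-0.5,0],[0,0,-0.8,0],[0,0,-0.9,0]]
  ]
}}

```text
clock: 49.9
position: [0.5245, -0.0576, 0.1005]
ee_rot: [-1.913, 2.488, -0.006]
contact_force: [0.9, -0.8, -2.3]
finger_gap: 0.0379
```

Run:
```python
from h import *
st(); go([*gp(-.13),.09]);fwd(2.525)
s=snap("side","36"); crop(s,210,130,120,100,6,"pics/s36.png")
```

```text
t 49.90 p [ 0.5245 -0.0576  0.1005] yaw(x) -1.831 y-axis 2.882 z [ 0.005 -0.001 -1.   ] F [ 0.9 -0.8 -2.3] gap 0.0379
shift [2.388 1.161 0.098] turn 0.0000 q6 now -1.54
turn for x-yaw: 0.614
```

View pics/s36.png

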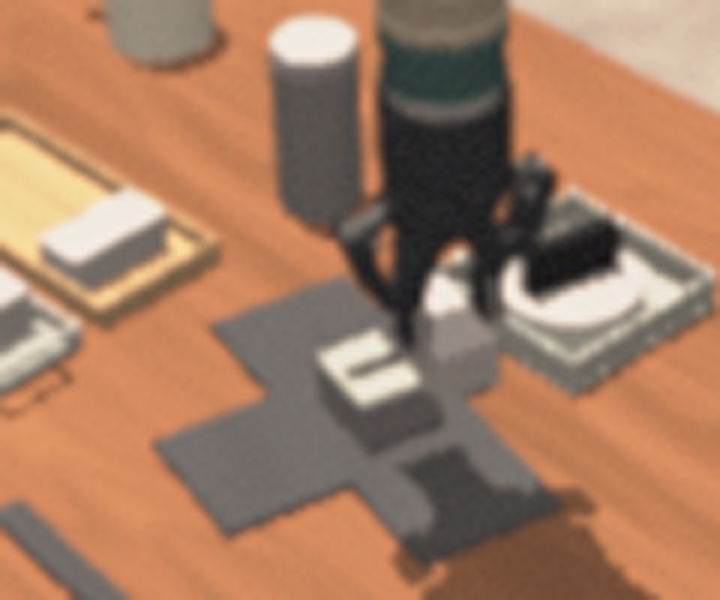

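>>> {"name": "apply_moves", "arguments": {
  "steps": [
    [[0.3,0.15,0,0.04],[0.6,0.3,0,0.08],[0.9,0.45,0,0.12],[1,0.5,0,0.16],[1,0.5,0,0.2],[1,0.5,0,0.24],[1,0.5,0,0.28],[1,0.5,0,0.31]]
  ]
}}

```text
clock: 50.62
position: [0.447, -0.1405, 0.0952]
ee_rot: [0.517, -3.097, -0.002]
contact_force: [-0.5, 0.2, -2.6]
finger_gap: 0.0381
```

Run:
```python
from h import *
st(); go([*gp(-.12),.09]);fwd(2.525)
```

```text
t 50.62 p [ 0.447  -0.1405  0.0952] yaw(x) -2.811 y-axis 1.902 z [-0.002  0.001 -1.   ] F [-0.5  0.2 -2.6] gap 0.0381
shift [ 1.233 -0.886  0.052] turn 0.0000 q6 now -0.77
turn for x-yaw: 0.302
```

>>> {"name": "apply_moves", "arguments": {
  "steps": [
    [[0.3,-0.22,0,0.04],[0.6,-0.44,0,0.08],[0.9,-0.66,0,0.12],[1,-0.74,0,0.16],[1,-0.74,0,0.2],[1,-0.74,0,0.24],[1,-0.74,0,0.28],[1,-0.74,0,0.302]]
  ]
}}

```text
clock: 51.28
position: [0.3772, -0.2431, 0.0951]
ee_rot: [-0.954, -2.99, -0.002]
contact_force: [-0.2, 0.2, -3.2]
finger_gap: 0.038
```

Run:
```python
from h import *
st(); go([*gp(-.12),.02]);fwd(2.525)
s=snap("side","37"); crop(s,280,170,120,120,5,"pics/s37.png")
```

```text
t 51.28 p [ 0.3772 -0.2431  0.0951] yaw(x) 2.524 y-axis 0.953 z [-0.002  0.002 -1.   ] F [-0.2  0.2 -3.2] gap 0.0380
shift [ 0.022 -0.278  0.751] turn 0.0000 q6 now -0.10
turn for x-yaw: -0.000
```

View pics/s37.png

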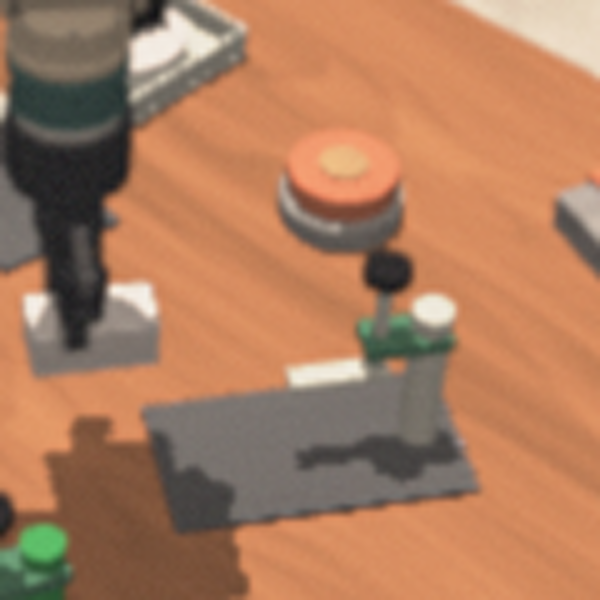

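>>> {"name": "apply_moves", "arguments": {
  "steps": [
    [[0.02,-0.28,0.1,0],[0.02,-0.28,0.4,0],[0.02,-0.28,0.7,0],[0.02,-0.28,0.76,0],[0.02,-0.28,0.76,0],[0.02,-0.28,0.76,0]]
  ]
}}

```text
clock: 51.83
position: [0.3604, -0.265, 0.0205]
ee_rot: [-0.944, -2.995, -0.001]
contact_force: [1.0, 0.1, -1.8]
finger_gap: 0.0379
```

>>> {"name": "apply_moves", "arguments": {
  "steps": [
    [[-0.2,0,0,0],[-0.4,0,0,0],[-0.6,0,0,0],[-0.8,0,0,0],[-0.95,0,0,0],[-1,0,0,0],[-1,0,0,0],[-1,0,0,0]]
  ]
}}

```text
clock: 52.5
position: [0.4428, -0.3229, 0.0215]
ee_rot: [0.945, 2.996, -0.0]
contact_force: [-0.6, 0.6, -2.5]
finger_gap: 0.038
```

Run:
```python
from h import *
st(); go([*gp(-.016),.009]);fwd(2.525)
s=snap("side","38"); crop(s,290,180,110,110,5,"pics/s38.png")
```

```text
t 52.50 p [ 0.4428 -0.3229  0.0215] yaw(x) 2.531 y-axis 0.960 z [ 0. -0. -1.] F [-0.6  0.6 -2.5] gap 0.0380
shift [-0.02  -0.006  0.125] turn 0.0000 q6 now -0.14
turn for x-yaw: 0.002
```

View pics/s38.png

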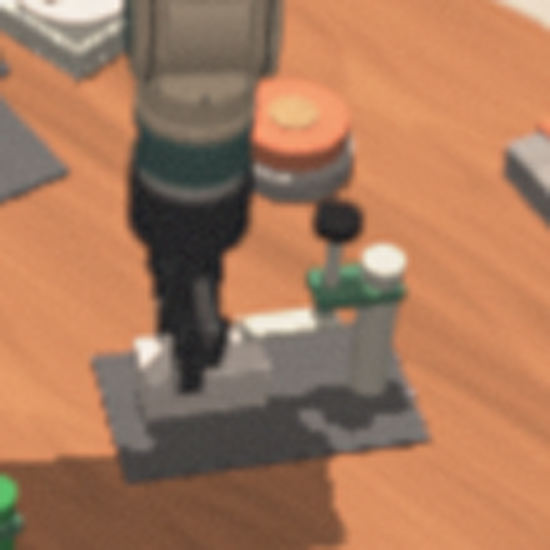

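>>> {"name": "apply_moves", "arguments": {
  "steps": [
    [[-0.03,0,0.04,0],[-0.03,0,0.08,0],[-0.03,0,0.1,0],[-0.03,0,0.12,0],[-0.03,0,0.12,0]]
  ]
}}

```text
clock: 52.97
position: [0.4442, -0.3239, 0.0091]
ee_rot: [-0.945, -2.994, -0.001]
contact_force: [-1.7, 2.2, 5.7]
finger_gap: 0.0379
```

>>> {"name": "apply_moves", "arguments": {
  "steps": [
    [[0,0,0.01,0],[0,0,0.02,0],[0,0,0.02,0]]
  ]
}}

```text
clock: 53.22
position: [0.4443, -0.3239, 0.009]
ee_rot: [-0.945, -2.994, -0.001]
contact_force: [-6.3, 6.6, 17.5]
finger_gap: 0.0377
```

>>> {"name": "apply_moves", "arguments": {
  "steps": [
    [[0,0,-0.02,0],[0,0,-0.02,0],[0,0,-0.02,0],[0,0,-0.02,0],[0,0,-0.02,0]]
  ],
  "jaw": 1
}}

```text
clock: 53.63
position: [0.4451, -0.3247, 0.0084]
ee_rot: [-0.946, -2.996, -0.0]
contact_force: [0.9, 0.2, -0.3]
finger_gap: 0.0854
```

>>> {"name": "apply_moves", "arguments": {
  "steps": [
    [[0,0,-0.3,0],[0,0,-0.6,0],[0,0,-1,0],[0,0,-1,0]]
  ]
}}

```text
clock: 53.97
position: [0.4496, -0.3287, 0.1161]
ee_rot: [0.942, 2.985, -0.009]
contact_force: [0.6, -0.9, -0.0]
finger_gap: 0.0853
```

>>> {"name": "apply_moves", "arguments": {
  "steps": [
    [[0,0,-0.3,0],[0,0,-0.6,0],[0,0,-0.9,0],[0,0,-0.9,0],[0,0,-0.9,0]]
  ],
  "jaw": -1
}}

```text
clock: 54.38
position: [0.4467, -0.3261, 0.2009]
ee_rot: [0.944, 2.991, -0.003]
contact_force: [-0.2, 0.1, 0.0]
finger_gap: 0.0254
```

Run:
```python
from h import *
st(); go([*gp(.077),.16]);fwd(2.525)
s=snap("side","39"); crop(s,290,180,110,110,5,"pics/s39.png")
```

```text
t 54.38 p [ 0.4467 -0.3261  0.2009] yaw(x) 2.530 y-axis 0.959 z [ 0.004 -0.004 -1.   ] F [-0.2  0.1  0. ] gap 0.0254
shift [-0.897 -0.005  0.414] turn 0.0000 q6 now -0.14
turn for x-yaw: 0.002
```

View pics/s39.png

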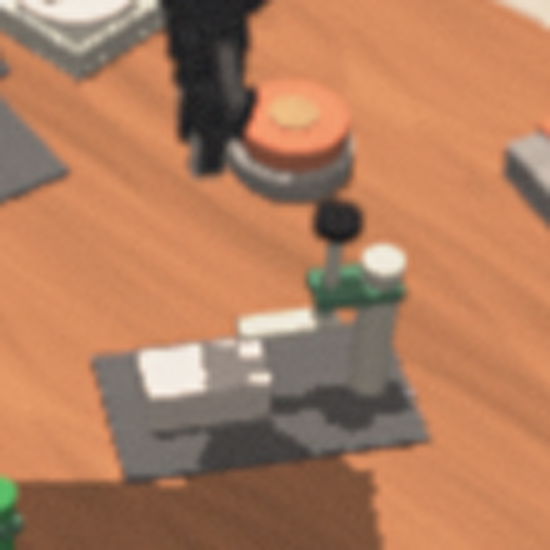

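>>> {"name": "apply_moves", "arguments": {
  "steps": [
    [[-0.3,0,0,0],[-0.6,0,0,0],[-0.91,-0.01,0.1,0],[-0.91,-0.01,0.25,0],[-0.91,-0.01,0.4,0],[-0.91,-0.01,0.4,0],[-0.91,-0.01,0.4,0]]
  ]
}}

```text
clock: 55.02
position: [0.5173, -0.3762, 0.1555]
ee_rot: [-0.944, -2.99, -0.004]
contact_force: [-0.2, -0.3, -1.2]
finger_gap: 0.0001
```

Run:
```python
from h import *
st(); go([*gp(.077),.142]);fwd(2.525)
```

```text
t 55.02 p [ 0.5173 -0.3762  0.1555] yaw(x) 2.530 y-axis 0.959 z [-0.005  0.004 -1.   ] F [-0.2 -0.3 -1.2] gap 0.0001
shift [-0.034 -0.001  0.135] turn 0.0000 q6 now -0.12
turn for x-yaw: 0.002
```

>>> {"name": "apply_moves", "arguments": {
  "steps": [
    [[-0.02,0,0.05,0],[-0.02,0,0.1,0],[-0.02,0,0.15,0],[-0.02,0,0.2,0],[-0.02,0,0.25,0],[-0.02,0,0.3,0],[-0.02,0,0.34,0],[-0.02,0,0.34,0]]
  ]
}}

```text
clock: 55.68
position: [0.5209, -0.3791, 0.1243]
ee_rot: [0.946, 2.995, -0.0]
contact_force: [0.2, 0.1, 3.2]
finger_gap: 0.0001
```

>>> {"name": "apply_moves", "arguments": {
  "steps": [
    [[0,0,0.03,0],[0,0,0.05,0],[0,0,0.05,0],[0,0,0.05,0]]
  ]
}}

```text
clock: 56.02
position: [0.5209, -0.3791, 0.1198]
ee_rot: [0.946, 2.996, -0.0]
contact_force: [-0.6, -0.4, 3.6]
finger_gap: 0.0003
```

>>> {"name": "apply_moves", "arguments": {
  "steps": [
    [[0,0,0.01,0],[0,0,0.02,0],[0,0,0.02,0]]
  ]
}}

```text
clock: 56.27
position: [0.5209, -0.3791, 0.1177]
ee_rot: [0.946, 2.995, -0.0]
contact_force: [-0.3, 0.1, 3.7]
finger_gap: -0.0
```

>>> {"name": "apply_moves", "arguments": {
  "steps": [
    [[0,0,0.02,0],[0,0,0.03,0],[0,0,0.03,0],[0,0,0.03,0]]
  ]
}}

```text
clock: 56.6
position: [0.5209, -0.3791, 0.1147]
ee_rot: [0.946, 2.996, -0.0]
contact_force: [0.1, -0.0, 3.4]
finger_gap: 0.0001
```

>>> {"name": "apply_moves", "arguments": {
  "steps": [
    [[0,0,0.01,0],[0,0,0.02,0],[0,0,0.02,0]]
  ]
}}

```text
clock: 56.85
position: [0.5209, -0.3791, 0.1144]
ee_rot: [0.945, 2.995, -0.001]
contact_force: [-2.9, 0.8, 11.6]
finger_gap: -0.0001
```

The foot stops at 0.1144 again, so the right block is 35 mm and goes to the steel tray.

>>> {"name": "apply_moves", "arguments": {
  "steps": [
    [[0,0,-0.2,0],[0,0,-0.5,0],[0,0,-0.85,0],[0,0,-0.85,0],[0,0,-0.85,0]]
  ]
}}

```text
clock: 57.27
position: [0.5219, -0.3799, 0.1999]
ee_rot: [0.945, 2.992, -0.003]
contact_force: [-0.6, 0.4, -1.5]
finger_gap: -0.0001
```

>>> {"name": "apply_moves", "arguments": {
  "steps": [
    [[0.3,0,0,0],[0.6,0,0,0],[0.9,0,0.1,0],[0.96,0,0.4,0],[0.96,0,0.8,0],[0.96,0,0.98,0],[0.96,0,0.98,0]]
  ],
  "jaw": 1
}}

```text
clock: 57.85
position: [0.4369, -0.319, 0.0928]
ee_rot: [-0.942, -2.984, -0.009]
contact_force: [-0.9, 0.4, -0.5]
finger_gap: 0.0832
```

>>> {"name": "apply_moves", "arguments": {
  "steps": [
    [[0,0,0.2,0],[0,0,0.4,0],[0,0,0.4,0],[0,0,0.4,0]]
  ]
}}

```text
clock: 58.18
position: [0.4413, -0.323, 0.059]
ee_rot: [-0.945, -2.993, -0.002]
contact_force: [-0.2, -1.0, 0.5]
finger_gap: 0.0856
```

Run:
```python
from h import *
st(); go([*gp(-.020),.007])
s=snap("side","40"); crop(s,290,180,110,110,5,"pics/s40.png")
```

```text
t 58.18 p [ 0.4413 -0.323   0.059 ] yaw(x) 2.530 y-axis 0.959 z [-0.002  0.002 -1.   ] F [-0.2 -1.   0.5] gap 0.0856
shift [0.007 0.004 0.52 ] turn 0.0000 q6 now -0.14
```

View pics/s40.png

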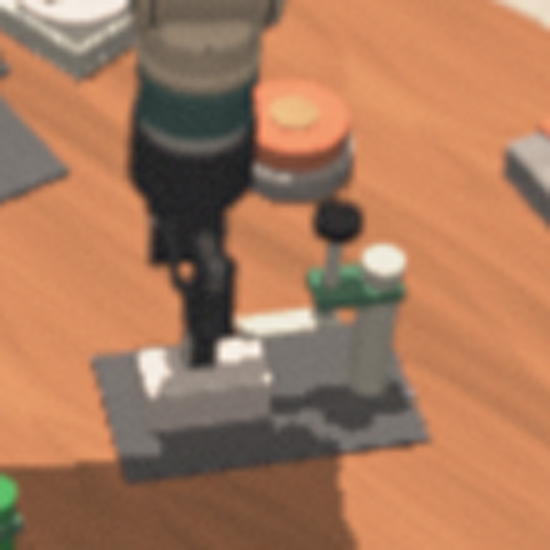

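>>> {"name": "apply_moves", "arguments": {
  "steps": [
    [[0.03,0,0.2,0],[0.03,0,0.4,0],[0.03,0,0.5,0],[0.03,0,0.51,0],[0.03,0,0.51,0],[0.03,0,0.51,0]]
  ]
}}

```text
clock: 58.73
position: [0.4407, -0.323, 0.01]
ee_rot: [0.945, 2.994, -0.001]
contact_force: [0.2, -0.2, -0.4]
finger_gap: 0.0854
```

>>> {"name": "apply_moves", "arguments": {
  "steps": [
    [[0,0,0,0],[0,0,0,0],[0,0,0,0],[0,0,0,0],[0,0,0,0],[0,0,0,0],[0,0,0,0]]
  ],
  "jaw": -1
}}

```text
clock: 59.32
position: [0.4404, -0.3226, 0.0098]
ee_rot: [0.945, 2.994, -0.001]
contact_force: [0.1, 1.4, 5.5]
finger_gap: 0.0379
```

>>> {"name": "apply_moves", "arguments": {
  "steps": [
    [[0,0,-0.05,0],[0,0,-0.1,0],[0.2,0,-0.12,0],[0.4,0,-0.12,0],[0.6,0,-0.12,0],[0.8,0,-0.12,0],[0.9,0,-0.12,0],[0.9,0,-0.12,0]]
  ]
}}

```text
clock: 59.98
position: [0.3631, -0.2677, 0.0198]
ee_rot: [-0.945, -2.992, -0.003]
contact_force: [-0.0, -0.8, -3.3]
finger_gap: 0.0377
```

Run:
```python
from h import *
st(); go([.39,.345,.11]);fwd(np.pi+.02)
s=snap("side","41"); crop(s,250,180,150,110,5,"pics/s41.png")
```

```text
t 59.98 p [ 0.3631 -0.2677  0.0198] yaw(x) 2.530 y-axis 0.959 z [-0.003  0.003 -1.   ] F [-0.  -0.8 -3.3] gap 0.0377
shift [ 3.303  5.171 -0.883] turn 0.0000 q6 now -0.17
turn for x-yaw: -0.201
```

View pics/s41.png

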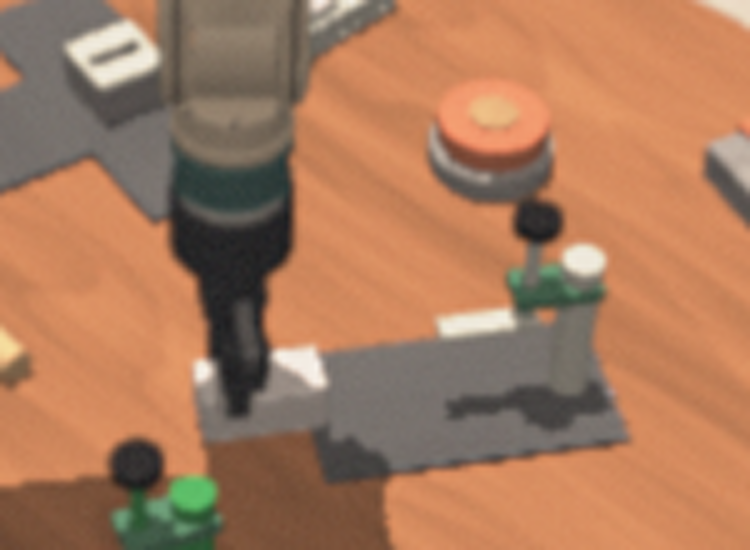

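>>> {"name": "apply_moves", "arguments": {
  "steps": [
    [[0,0,-0.3,0],[0.1,0.2,-0.6,0],[0.3,0.5,-0.9,0],[0.58,0.9,-0.9,0],[0.58,0.9,-0.9,0]]
  ]
}}

```text
clock: 60.45
position: [0.3722, -0.1611, 0.1131]
ee_rot: [0.941, 2.993, 0.003]
contact_force: [-0.4, 0.1, -4.0]
finger_gap: 0.0378
```

>>> {"name": "apply_moves", "arguments": {
  "steps": [
    [[0.19,0.3,0,0],[0.38,0.6,0,0],[0.58,0.9,0,0],[0.58,0.9,0,0]]
  ]
}}

```text
clock: 60.78
position: [0.3744, -0.0513, 0.1106]
ee_rot: [-0.934, -2.998, -0.006]
contact_force: [-1.9, -0.6, -3.6]
finger_gap: 0.0379
```

>>> {"name": "apply_moves", "arguments": {
  "steps": [
    [[0.19,0.3,0,0],[0.38,0.6,0,0],[0.58,0.9,0,0],[0.58,0.9,0,0]]
  ]
}}

```text
clock: 61.12
position: [0.3797, 0.0556, 0.1111]
ee_rot: [0.933, 2.999, 0.007]
contact_force: [-0.3, -0.8, -2.3]
finger_gap: 0.0381
```

>>> {"name": "apply_moves", "arguments": {
  "steps": [
    [[0.19,0.3,0,0],[0.38,0.6,0,0],[0.58,0.9,0,0],[0.58,0.9,0,0]]
  ]
}}

```text
clock: 61.45
position: [0.385, 0.1628, 0.1114]
ee_rot: [0.935, 2.998, 0.008]
contact_force: [-0.2, -1.2, -2.3]
finger_gap: 0.038
```

>>> {"name": "apply_moves", "arguments": {
  "steps": [
    [[0.19,0.3,0,0],[0.38,0.6,0,0],[0.58,0.9,0,0],[0.58,0.9,0,0]]
  ]
}}

```text
clock: 61.78
position: [0.39, 0.2703, 0.1115]
ee_rot: [0.937, 2.997, 0.01]
contact_force: [-0.2, -0.7, -2.2]
finger_gap: 0.0377
```

Run:
```python
from h import *
st(); go([.386,.375,.10]);fwd(np.pi+.02)
s=snap("side","42"); crop(s,160,110,150,120,5,"pics/s42.png")
```

```text
t 61.78 p [0.39   0.2703 0.1115] yaw(x) 2.536 y-axis 0.965 z [ 0.004  0.006 -1.   ] F [-0.2 -0.7 -2.2] gap 0.0377
shift [0.629 0.837 0.121] turn 0.0000 q6 now 1.07
turn for x-yaw: -0.199
```

View pics/s42.png

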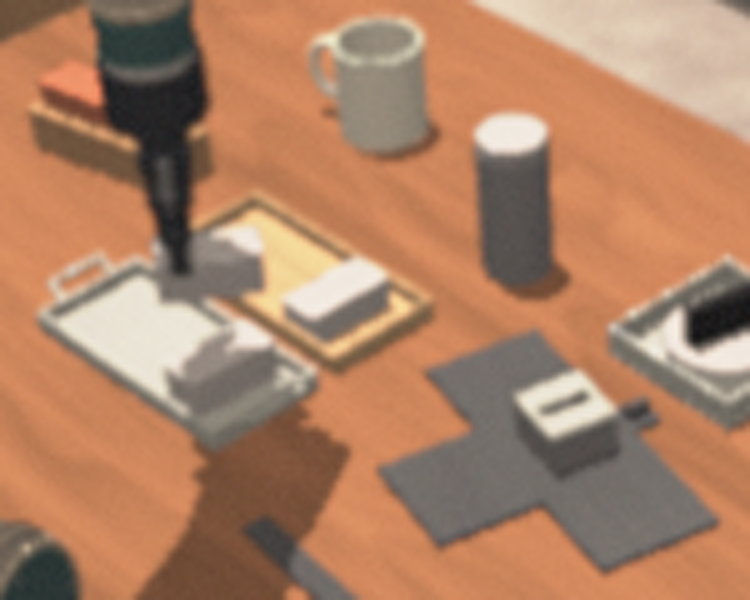

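>>> {"name": "apply_moves", "arguments": {
  "steps": [
    [[0.2,0.28,0,-0.03],[0.4,0.56,0,-0.06],[0.62,0.82,0,-0.09],[0.62,0.82,0,-0.12],[0.62,0.82,0,-0.15],[0.62,0.82,0,-0.18],[0.62,0.82,0,-0.199],[0.62,0.82,0,-0.199]]
  ]
}}

```text
clock: 62.5
position: [0.3842, 0.3663, 0.1104]
ee_rot: [0.022, -3.141, 0.001]
contact_force: [-0.5, -0.2, -2.4]
finger_gap: 0.0378
```

Run:
```python
from h import *
st(); go([.386,.375,.02]);fwd(np.pi+.02)
s=snap("side","43"); crop(s,150,110,150,120,5,"pics/s43.png")
t=snap("top","43"); crop(t,50,170,150,100,5,"pics/t43.png")
```

```text
t 62.50 p [0.3842 0.3663 0.1104] yaw(x) -3.128 y-axis 1.585 z [-0.    -0.001 -1.   ] F [-0.5 -0.2 -2.4] gap 0.0378
shift [-0.019  0.087  0.904] turn 0.0000 q6 now 0.63
turn for x-yaw: -0.002
```

View pics/t43.png

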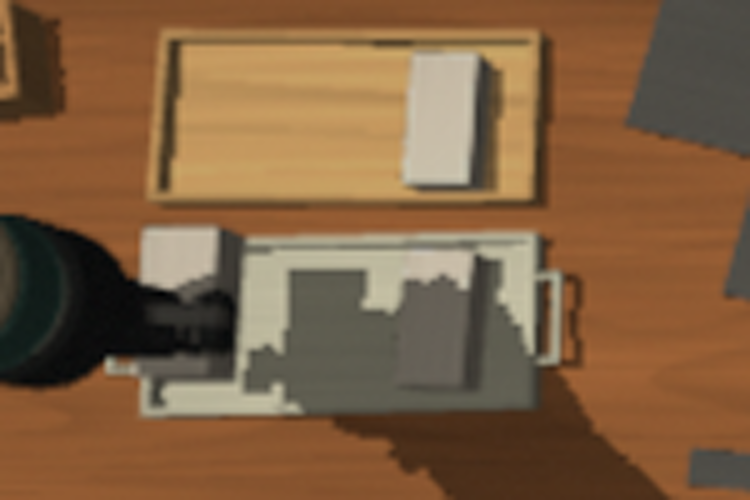

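View pics/s43.png

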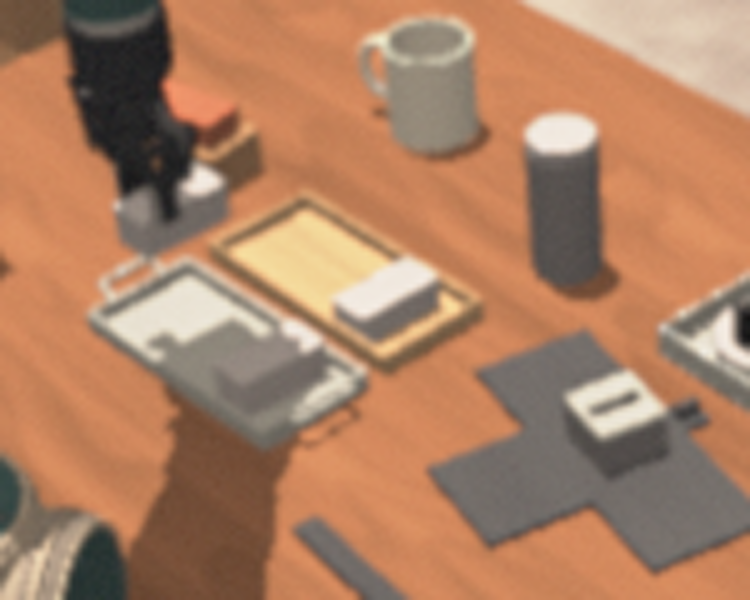

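Run:
```python
from h import *
p=(np.array([(143,228),(220,229)])+.5)/5-.5+[50,170]
print(onz("top",p,.142).round(4))
```

```text
[[0.4406 0.3866 0.142 ]
 [0.4403 0.3464 0.142 ]]
```

>>> {"name": "apply_moves", "arguments": {
  "steps": [
    [[-0.02,0.05,0.3,0],[-0.02,0.05,0.6,0],[-0.02,0.05,0.85,0],[-0.02,0.05,0.95,0],[-0.02,0.05,0.97,0],[-0.02,0.05,0.97,0]]
  ]
}}

```text
clock: 63.1
position: [0.3852, 0.3718, 0.0134]
ee_rot: [0.02, -3.141, 0.001]
contact_force: [0.2, 0.2, -2.8]
finger_gap: 0.0382
```

>>> {"name": "apply_moves", "arguments": {
  "steps": [
    [[0,0,0.02,0],[0,0,0.04,0],[0,0,0.06,0],[0,0,0.06,0]]
  ]
}}

```text
clock: 63.43
position: [0.3864, 0.3732, 0.0088]
ee_rot: [-0.021, 3.139, 0.003]
contact_force: [0.5, 0.3, -2.0]
finger_gap: 0.038
```

>>> {"name": "apply_moves", "arguments": {
  "steps": [
    [[0,0,0.01,0],[0,0,0.02,0],[0,0,0.02,0]]
  ]
}}

```text
clock: 63.68
position: [0.3864, 0.3732, 0.0087]
ee_rot: [-0.022, 3.139, 0.002]
contact_force: [-3.2, -2.7, 13.4]
finger_gap: 0.038
```

>>> {"name": "apply_moves", "arguments": {
  "steps": [
    [[0,0,0,0],[0,0,0,0],[0,0,0,0],[0,0,0,0]]
  ],
  "jaw": 0.4
}}

```text
clock: 64.02
position: [0.3853, 0.3723, 0.0058]
ee_rot: [-0.021, 3.141, 0.0]
contact_force: [-0.6, 0.2, -0.4]
finger_gap: 0.0598
```

>>> {"name": "apply_moves", "arguments": {
  "steps": [
    [[0,0,-0.3,0],[0,0,-0.6,0],[0,0,-1,0],[0,0,-1,0]]
  ]
}}

```text
clock: 64.35
position: [0.3899, 0.3759, 0.1131]
ee_rot: [-0.021, 3.131, 0.012]
contact_force: [0.6, 0.9, 0.4]
finger_gap: 0.0599
```

>>> {"name": "apply_moves", "arguments": {
  "steps": [
    [[0,0,-0.3,0],[0,0,-0.6,0],[0,0.3,-0.6,0],[0,0.6,-0.6,0],[0,1,-0.6,0],[0,1,-0.6,0]]
  ]
}}

```text
clock: 64.85
position: [0.3847, 0.4783, 0.1657]
ee_rot: [-0.027, 3.139, 0.008]
contact_force: [0.7, 1.2, 0.3]
finger_gap: 0.06
```

Run:
```python
from h import *
st()
s=snap("side","44"); crop(s,150,110,150,120,5,"pics/s44.png"); crop(s,150,100,260,200,3,"pics/s44b.png")
t=snap("top","44"); crop(t,50,100,360,180,2.2,"pics/t44.png")
```

```text
t 64.85 p [0.3847 0.4783 0.1657] yaw(x) -3.125 y-axis 1.588 z [ 0.002  0.005 -1.   ] F [0.7 1.2 0.3] gap 0.0600
```

View pics/t44.png

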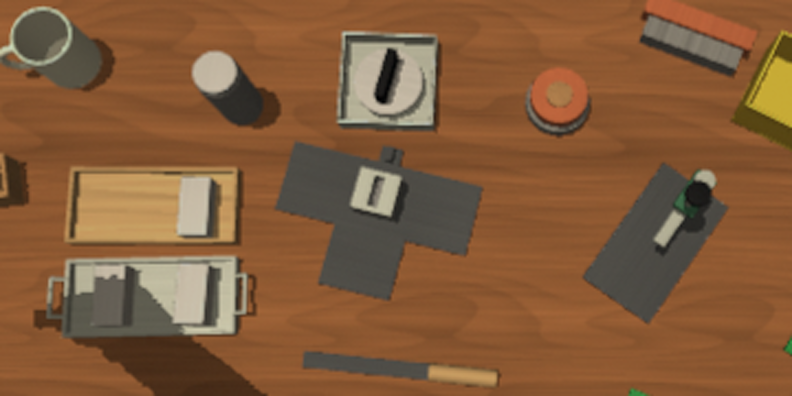

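View pics/s44b.png

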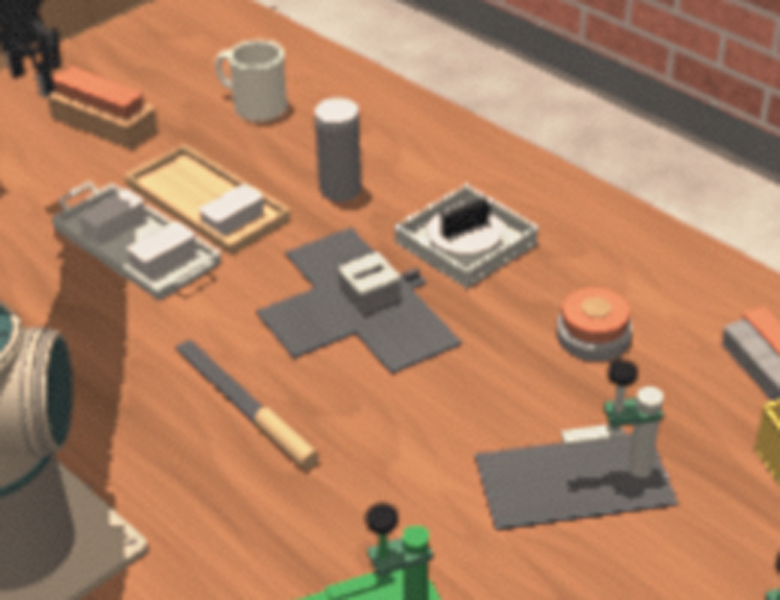

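Run:
```python
from h import *
im=cv2.imread("pics/top_44.png")[:,:,::-1]; crop(im,65,165,105,95,7,"pics/t44t.png")
```

```text
(no output)
```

View pics/t44t.png

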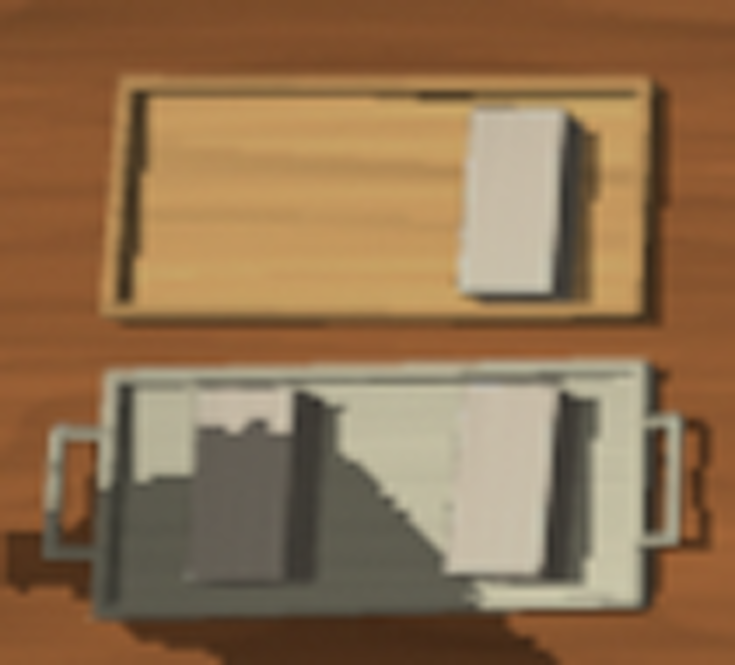

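All three blocks lie flat inside their trays, the gauge is empty with its foot up, the clamp is in the tin, and the wheels and can haven't moved. I'll hand the job in.

Run:
```python
from h import *
st(); print(arm.job_done())
```

```text
t 64.95 p [0.3836 0.4732 0.165 ] yaw(x) -3.126 y-axis 1.586 z [-0.    -0.001 -1.   ] F [-0.  -0.7 -0.1] gap 0.0597
the job is handed in; nothing more can be done
None
```

The job is done and handed in at about 65 s. I turned the clamp anticlockwise to the index rib, lifted it out and laid it in the square tin. Then I gauged the three blocks in order: left, near, right.

| Block | Foot travel | Height | Tray |
|---|---|---|---|
| Left | about 30 mm | 30 mm | wooden |
| Near | about 25 mm | 35 mm | steel |
| Right | about 25 mm | 35 mm | steel |

I worked these readings out from how far the cap moved before the force jumped. For the left block I also checked the foot's height in the side picture, which agreed.

**Last checks:** The final pictures show every block flat inside its tray, the clamp in the tin, the gauge empty with its foot up, and the wheels and can where they were. The gripper was clear of everything.

**What did not go to plan:**
- **Fingertips:** When shut, they end about 17–20 mm behind the stated TCP. My first re-grasp of the left block closed just above it without moving it, and I repeated it lower.
- **Near block:** It was knocked about 4 cm aside during the run, so I measured it again before picking it up.
- **Grip:** I saw no slackening of the grip.

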